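# Unlock and open the leaning reagent bottle

## Task

Open the white square bottle that leans in its cradle: fold the steel locking tab on its black cap right back until it stays back by itself, then unscrew the cap a quarter turn anticlockwise and lift it off. Set the cap down gently, flat and mouth down, inside the large petri dish with its tab still folded back; leave the small dish, the coverslip box and the oil bottle where they are.

Things in the scene. Friction and masses are not known exactly. Their poses are not given: they have to be found in the camera images.
- cradle: Fixed aluminium cradle, 130x92 mm base plate, that holds the white square bottle (70x70 mm, 95 mm high) leaning 30 degrees from vertical towards the robot's side. Origin: on the bench, at mid-width. z up; x level, away from the robot; y to the left.
- bottle: The bottle, fixed in the cradle. Origin: on its axis at the lower edge of the closed cap, 136 mm above the bench, 29 mm in front (-x) of the cradle's origin. z: along the bottle's axis, out of its mouth (leans 30 degrees); x: away from the robot, rising 30 degrees; y: level, to the left.
- bottle_mouth (a point): Centre of the mouth of the neck (24 mm across), at (0, 0, 28) mm in the bottle's frame; the cap's top plate rests on it. The cap is off when its lower edge has passed the mouth.
- collar_front (a point): Front edge of the flat collar (61 mm across) round the foot of the neck, at (-30, 0, -3) mm in the bottle's frame. Here two white ears (x -24 to -30 mm, up to z = 10 mm) stand either side of the tab's key and lock it. Fingers kept above z = 12 mm go all round the closed cap freely.
- cap: Loose black ribbed quarter-turn cap, 44 mm across, 34 mm high, about 90 g with its tab. Origin: centre of its lower edge; z up through its top (z = 34 mm). Closed, its frame coincides with the bottle's. The tab is hinged on its top at x = +17, z = 38 mm, hinge line along y; a 7 mm spring boss stands out of its side at +x. It also sits by its lower edge when set down.
- cap_lug (a point): One of the two lugs inside the cap, hooked under the neck's flanges when closed. The cap turns only with the tab's key clear of the ears. Turned anticlockwise seen from above (positive about its z) it comes free between 55 and 105 degrees from closed (stop at about 110); then pull it off along the bottle's axis. It does not rise as it turns. At (0, 17, 8) mm in the cap's frame.
- tab (a joint): Angle of the tab, rad. 0: closed over the cap's top, its key locked between the ears. It grows as the lip is lifted and swung up and over, away from the robot, to 3.0 at its stop, folded right back. A spring pulls it shut (about 0.07 N m, 1 to 1.5 N at the lip) up to 2.2 rad; past 2.2 the spring pulls it on to the stop and holds it there.
- tab_lip (a point): Middle of the curled end of the tab, the place to take it: a steel roll 16 mm long (along the cap's y) and 8 mm thick, 53 mm from the hinge. Closed it lies at (-36, 0, 38) mm in the cap's frame, 14 mm out from the cap's side. Pinched at the ends of the roll it turns in the fingers as they follow the arc; 25 mm is free beside and below it.
- tab_key (a point): Lower end of the tab's key, a steel tongue 8 mm wide and 4 mm thick that hangs 36 mm from the tab at 9.5 mm inside the lip; closed it reaches down between the ears, to z = 2 mm at x = -26.5 mm in the cap's frame. With the tab folded back the key stands up, behind the cap.
- large_dish: The larger of the two empty, open, clear petri dishes: 88 mm across outside, about 80 mm clear inside, rim 16 mm high, floor 2 mm thick, loose. Origin: centre of its underside, on the bench; z up. The two dishes change places: one is left, one right in front of the bottle.
- small_dish: The smaller clear petri dish, 60 mm across, 14 mm high, loose; not used. Origin: centre of its underside.
- coverslip_box: Small light box, 30x30x17 mm, loose, not used. Origin: centre of its underside.
- immersion_oil: Small dropper bottle with black cap, 27x33x68 mm, loose, behind the cradle, not used. Origin: centre of its underside.

How it is judged:
On the way, in this order (a step that is already met when the one before it is completed fails the run):
1. the tab is folded back past its over-centre point and stays there with the fingers off it, the cap still closed (value of joint tab above 2.6 rad and contact force between the fingers and cap below 0.1 N and angle between the x axis of cap and the x axis of bottle, either way round below 0.3 rad), for 0.2 s.
2. the cap is unscrewed: turned at least 45 degrees, still on the neck (angle between the x axis of cap and the x axis of bottle, either way round above 0.79 rad and distance between cap and bottle below 0.015 m), for 0.1 s.
3. the cap is off the neck (z of cap in the frame of bottle above 0.032 m), for 0.1 s.
At the end, for the whole second after the job is handed in: The cap stands flat on the floor of the large dish, mouth down (within 7 degrees, lower edge within 6 mm of the dish's underside, centre within 24 mm of the dish's), released and at rest, its tab still folded back (over 2.6 rad); the dish is level (horizontal distance between cap and large_dish below 0.024 m and z of cap in the frame of large_dish between 0 and 0.006 m and angle between cap's own z axis and vertical below 0.12 rad and angle between large_dish's own z axis and vertical below 0.1 rad and value of joint tab above 2.6 rad and linear speed of cap below 0.02 m/s and angular speed of cap below 0.2 rad/s); the robot touches nothing.
It fails at once if the cap is dropped (falls free of the fingers faster than 0.5 m/s, about 13 mm) (contact force between the fingers and cap below 0.05 N and linear speed of cap above 0.5 m/s).
It fails at once if the small dish is moved more than 30 mm (distance of small_dish from where it was at the start of the episode above 0.03 m).
It fails at once if the coverslip box is moved more than 30 mm (distance of coverslip_box from where it was at the start of the episode above 0.03 m).
It fails at once if the oil bottle is moved more than 30 mm or tipped (distance of immersion_oil from where it was at the start of the episode above 0.03 m or angle between immersion_oil's own z axis and vertical above 0.5 rad).
It also fails if it takes over 58 s, if anything falls off the work surface, if the arm or the gripper's body presses on something with over 40 N, if the wrist force passes 120 N, or if a joint passes its speed limit or range.

## Robot

A 6-joint arm with a two-finger parallel gripper is mounted at the origin on a cart in front of the work surface, level with it; the furniture and walls round the work are solid. World frame = base frame: x ahead of the robot, y to its left, z up, the work surface at z = 0. Lengths are in m, angles in rad, forces in N, time in s.
With the tool pointing down it reaches from about 0.35 to 0.975 m from the base axis. Payload 4.9 kg.
Tool frame: the origin (TCP) lies midway between the tips of the shut fingers; the grasp point (between the pads) lies 19 mm behind it; z points along the fingers, y is the direction in which the jaws open and shut (so a half turn about z gives the same grasp; the last joint's range is limited). The gripper opens to 85 mm and grips with 20 to 120 N. Pads are 22 mm wide; open, the fingers measure 114 mm over their backs; the gripper's body (76 mm by 85 mm) begins 54 mm behind the grasp point. The pads swing forward as they close: fully open they stand 13 mm farther back than shut.
Start: joints at [1.208, 0.053, 1.613, -0, 1.476, -0.119], TCP at [0.151, 0.607, 0.231] pointing down, gripper open.
Joint ranges: [-3.01, 3.01], [-1.01, 2.22], [0.06, 2.58], [-1.02, 4.17], [0.09, 2.62], [-3.14, 3.14]. Speed limits (rad/s): [2.57, 2.57, 3.14, 3.14, 3.14, 3.14].

## Interface

Orientations are given as a unit quaternion [w, x, y, z].
In Python, from plant import manip gives the robot as it stands. The module is installed in compiled form; this text tells all that it offers.
- The arm moves only by the tool move_arm, never from a script. Its argument "rows" is a list of rows, each an object of numbers: "tx", "ty", "tz": the shift along the tool's x, y, z in m; "ax", "ay", "az": the turn, a rotation vector about the tool's x, y, z in degrees; "jaw": the closure in counts, from 0 (fully open) to 255 (shut). In form: [{"tx": .., "ty": .., "tz": .., "ax": .., "ay": .., "az": .., "jaw": ..}, ...]. A call has 1 to 12 rows; each row shifts and turns the pose as measured when the row begins, along the tool's axes as they then stand; what a row does not reach is not made up. A row lasts 1/10 s, in which the tool goes at most 50 mm and 8.59 degrees, less where a joint would pass 70% of its speed; a pose out of reach is approached as far as the arm can. A call with a gripper value outside its range is refused whole. The fingers move at their own pace and stop on an object; the grip force is fixed at half the most. Time passes only in rows, so rows that do not move let the fingers close. It gives the time, the measured TCP pose, the force and the opening at its end, in the units of the state.
- manip.state(): the state, without advancing time (a new reading comes with each control period).
- manip.grab_frame(name): name is "scene" or "top" or "wrist"; returns a dict with "color" (384x512x3 uint8, red, green, blue), "intrinsics" (3x3 intrinsics, pixels), "dist_coeffs" ([k1, k2, p1, p2, k3] as OpenCV has them; the pictures are not rectified), "R" (3x3) and "t" (3): a world point X has camera coordinates R X + t. Camera axes: x right, y down, z forward; pixel columns grow to the right and rows downward; lengths in m; the calibration is good to about 2 mm. A picture is of the moment at which its call begins. There is no depth.
- manip.job_done(): hands the job in, once; it reports no verdict.
The state is a dict: "time": time; "joint_pos": joint angles; "joint_vel": joint speeds; "joint_efforts": joint torques, N m; "tool_pos": TCP position; "tool_rot": TCP orientation; "contact_force": force on the tool from outside, world axes, zero at the start; "ft_torque": the same for the moment, N m; "gripper_width": opening from 0.0 (shut) to 1.0 (fully open).
Only numpy, scipy, OpenCV 4.12 (cv2) and the standard library are available. Lean on these libraries where they do the work, as an engineer would, in place of code of your own. Each camera call takes 0.05 s, during which the arm holds its last target.

## Working session

There is one attempt and no reset: what is moved stays moved. The work goes in short steps, Python scripts to look and compute and a tool call to move; the robot and the scene stay as the last step left them, time stands still between calls to the robot, and variables do not carry over. Pictures are saved under pics/ and viewed, and the job is handed in when it is done.

Besides the shell and the picture viewer there is one more tool, called after ">>>" by a JSON object that holds its "api" and its "payload". move_arm: Moves the arm, as the interface text tells. Its arguments: {"type":"object","properties":{"rows":{"type":"array"}},"required":["rows"]}

```bash
mkdir -p pics; ls; python3 - <<'E'
from plant import manip
import cv2, numpy as np, pickle
s=manip.state(); print({k:np.round(v,3) for k,v in s.items()})
d={}
for n in ["scene","top","wrist"]:
    f=manip.grab_frame(n); d[n]=f
    cv2.imwrite(f"pics/{n}0.png",cv2.cvtColor(f["color"],cv2.COLOR_RGB2BGR))
    print(n,np.round(f["intrinsics"],1).tolist(),np.round(f["dist_coeffs"],3),(-f["R"].T@f["t"]).round(3), f["R"].round(2).tolist())
pickle.dump(d,open("f0.pkl","wb"))
E
```

```text
pics
{'time': np.float64(0.0), 'joint_pos': array([ 1.208,  0.053,  1.614,  0.   ,  1.476, -0.119]), 'joint_vel': array([-0.001, -0.001,  0.   , -0.   ,  0.001,  0.   ]), 'joint_efforts': array([ 2.0000e-03, -3.9367e+01, -3.7018e+01, -0.0000e+00,  7.0000e-03,
       -0.0000e+00]), 'tool_pos': array([0.151, 0.606, 0.23 ]), 'tool_rot': array([-0.   ,  0.122,  0.993, -0.001]), 'contact_force': array([-0.347,  0.316,  0.27 ]), 'ft_torque': array([ 0.036, -0.04 , -0.021]), 'gripper_width': np.float64(0.999)}
scene [[451.5, 0.0, 254.9], [0.0, 451.5, 189.6], [0.0, 0.0, 1.0]] [-0.15  0.    0.    0.    0.  ] [ 0.089 -0.955  0.637] [[0.8, -0.6, -0.0], [-0.31, -0.42, -0.85], [0.51, 0.68, -0.52]]
top [[465.6, 0.0, 250.3], [0.0, 465.6, 200.1], [0.0, 0.0, 1.0]] [0.004 0.    0.    0.    0.   ] [ 0.531 -0.283  1.028] [[0.0, -1.0, 0.01], [-1.0, -0.01, -0.09], [0.09, -0.01, -1.0]]
wrist [[267.0, 0.0, 253.8], [0.0, 267.0, 190.1], [0.0, 0.0, 1.0]] [-0.019  0.     0.     0.     0.   ] [0.077 0.624 0.373] [[0.24, 0.97, -0.0], [0.93, -0.23, 0.29], [0.28, -0.07, -0.96]]
```

View pics/scene0.png

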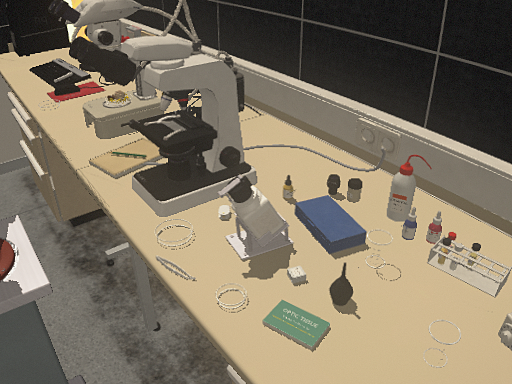

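View pics/top0.png

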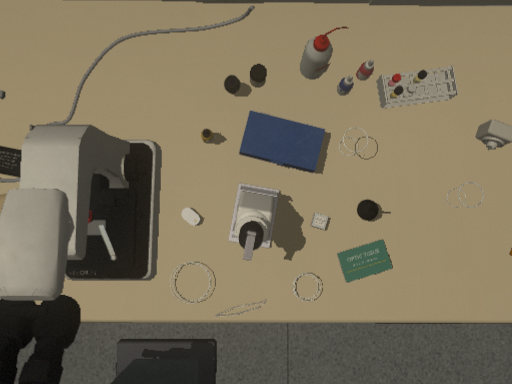

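View pics/wrist0.png

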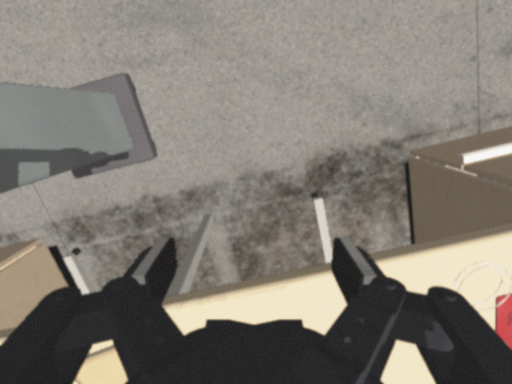

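The scene view shows the bottle leaning at about (255,215). In the top view, the large dish is at (193,282), the small dish at (308,287), and the cap and lip are at (250,235) to (249,255). I'll zoom in on the top and scene views.

```bash
python3 - <<'E'
import cv2, pickle
d=pickle.load(open("f0.pkl","rb"))
def crop(n,x0,y0,x1,y1,s,out):
    im=cv2.cvtColor(d[n]["color"],cv2.COLOR_RGB2BGR)[y0:y1,x0:x1]
    im=cv2.resize(im,None,fx=s,fy=s,interpolation=cv2.INTER_CUBIC)
    for i in range(x0,x1):
        if i%10==0: cv2.putText(im,str(i),((i-x0)*s,8),0,.3,(0,0,255)); cv2.line(im,((i-x0)*s,10),((i-x0)*s,16),(0,0,255))
    for i in range(y0,y1):
        if i%10==0: cv2.putText(im,str(i),(0,(i-y0)*s+3),0,.3,(0,0,255)); 
    cv2.imwrite(out,im)
crop("top",220,175,295,270,6,"pics/topc.png")
crop("scene",205,165,305,265,6,"pics/scenec.png")
crop("top",160,250,340,325,4,"pics/topd.png")
E
```

```text
(no output)
```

View pics/topc.png

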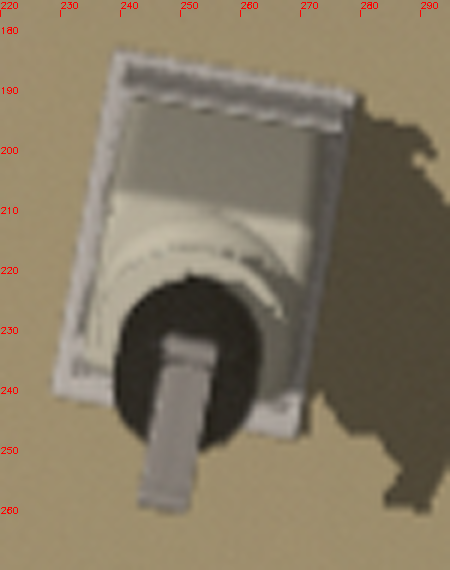

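View pics/scenec.png

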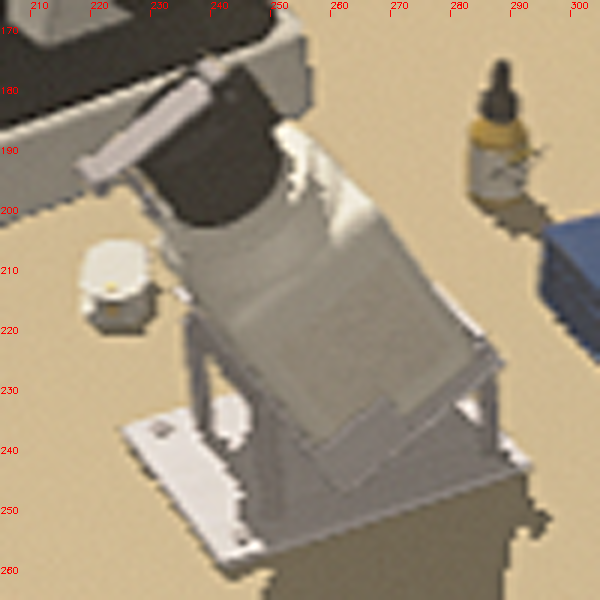

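View pics/topd.png

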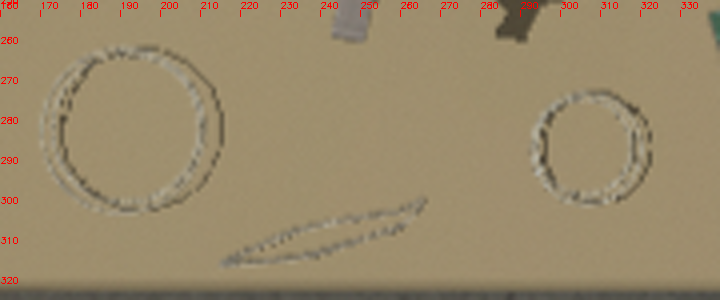

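```bash
cat > h.py <<'E'
import numpy as np, cv2, pickle
from scipy.spatial.transform import Rotation as Ro
def ray(f,uv):
    p=cv2.undistortPoints(np.array([[uv]],float),f["intrinsics"],f["dist_coeffs"])[0,0]
    d=f["R"].T@np.array([p[0],p[1],1.]); c=-f["R"].T@f["t"]
    return c,d/np.linalg.norm(d)
def onz(f,uv,z):
    c,d=ray(f,uv); return c+d*(z-c[2])/d[2]
def tri(f1,u1,f2,u2):
    c1,d1=ray(f1,u1);c2,d2=ray(f2,u2)
    A=np.stack([d1,-d2],1); s=np.linalg.lstsq(A,c2-c1,rcond=None)[0]
    a=c1+d1*s[0]; b=c2+d2*s[1]; return (a+b)/2,np.linalg.norm(a-b)
def proj(f,X):
    r,_=cv2.Rodrigues(f["R"]); return cv2.projectPoints(np.array(X,float).reshape(-1,1,3),r,f["t"],f["intrinsics"],f["dist_coeffs"])[0][:,0]
E
python3 - <<'E'
from h import *
d=pickle.load(open("f0.pkl","rb"));t=d["top"];s=d["scene"]
P=[onz(t,u,0.006) for u in [(238.5,183.5),(279,190.5),(269.5,247.5),(229,240.5)]]
P=np.array(P);print(P.round(4), [np.linalg.norm(P[i]-P[i-1]).round(4) for i in range(4)], P.mean(0).round(4))
ex=(P[0]+P[1]-P[2]-P[3]); yaw=np.arctan2(ex[1],ex[0]); ey=P[0]+P[3]-P[1]-P[2]; print(np.degrees(yaw),np.degrees(np.arctan2(-ey[0],ey[1])))
Q=np.array([onz(s,u,0.006) for u in [(224.5,235.5),(242,260),(292.5,242)]]);print(Q.round(4))
print("lip",tri(t,(246.5,257.5),s,(222,193.5)))
print("hinge",tri(t,(251.5,232.5),s,(240,177)))
print("large",onz(t,(193,282),0.008),"small",onz(t,(307.5,286.5),.007))
for n,u in [("L",(169.5,282)),("R",(215,282)),("T",(193,261)),("B",(193,303))]: print(n,onz(t,u,.008))
E
```

```text
[[ 0.6571 -0.2714  0.006 ]
 [ 0.6421 -0.3609  0.006 ]
 [ 0.5167 -0.34    0.006 ]
 [ 0.5316 -0.2514  0.006 ]] [np.float64(0.1271), np.float64(0.0908), np.float64(0.1271), np.float64(0.0898)] [ 0.5869 -0.3059  0.006 ]
-9.257630928824193 -9.53397494421621
[[ 0.5339 -0.2441  0.006 ]
 [ 0.5157 -0.3393  0.006 ]
 [ 0.6437 -0.357   0.006 ]]
lip (array([ 0.501658  , -0.2898229 ,  0.15478428]), np.float64(0.0036726576050620315))
hinge (array([ 0.54533452, -0.29697489,  0.18173949]), np.float64(0.0018592858140228435))
large [ 0.44194584 -0.1744529   0.008     ] small [ 0.43291456 -0.4224214   0.007     ]
L [ 0.44181255 -0.12380263  0.008     ]
R [ 0.44207398 -0.22194396  0.008     ]
T [ 0.48697524 -0.17377917  0.008     ]
B [ 0.39727238 -0.17512326  0.008     ]
```

The large dish is on the left at (0.442,-0.174) and the small one on the right at (0.433,-0.422). The cradle is at about (0.579,-0.303), yaw about -9.4°. The lip and hinge triangulation agrees with the stated geometry. The microscope lies in the arm's way, so I'll measure it before moving.

```bash
python3 - <<'E'
import cv2, pickle
d=pickle.load(open("f0.pkl","rb"))
def crop(n,x0,y0,x1,y1,s,out):
    im=cv2.cvtColor(d[n]["color"],cv2.COLOR_RGB2BGR)[y0:y1,x0:x1]
    im=cv2.resize(im,None,fx=s,fy=s,interpolation=cv2.INTER_CUBIC)
    for i in range(x0,x1):
        if i%20==0: cv2.putText(im,str(i),((i-x0)*s,8),0,.3,(0,0,255)); cv2.line(im,((i-x0)*s,10),((i-x0)*s,16),(0,0,255))
    for i in range(y0,y1):
        if i%20==0: cv2.putText(im,str(i),(0,(i-y0)*s+3),0,.3,(0,0,255)); 
    cv2.imwrite(out,im)
crop("top",0,100,200,384,2,"pics/tm.png")
crop("scene",40,0,300,220,3,"pics/sm.png")
E
```

```text
(no output)
```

View pics/tm.png

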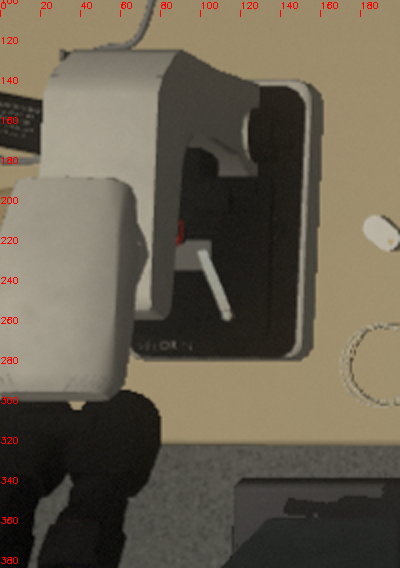

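View pics/sm.png

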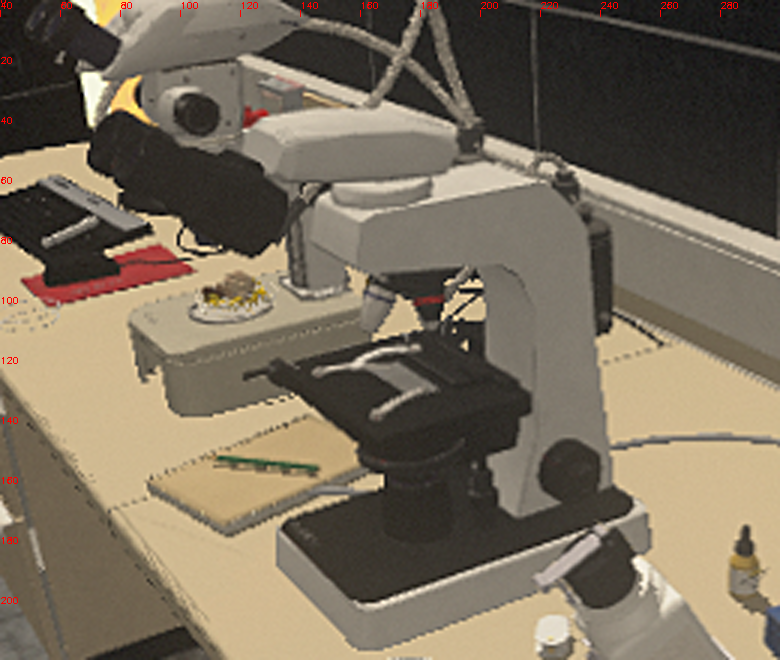

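```bash
python3 - <<'E'
from h import *
d=pickle.load(open("f0.pkl","rb"));t=d["top"];s=d["scene"]
for a,b in [((65,298),(131,56)),((65,190),(189,48)),((80,318),(133,70)),((100,225),(181,172)), ((75,258),(158,80)),((158,140),(258,175)),((150,278),(160,213))]:
    X,e=tri(t,a,s,b); print(a,b,X.round(3),round(e,3))
E
```

```text
(65, 298) (131, 56) [ 0.45  -0.043  0.394] 0.01
(65, 190) (189, 48) [ 0.596 -0.034  0.386] 0.01
(80, 318) (133, 70) [ 0.431 -0.063  0.374] 0.013
(100, 225) (181, 172) [0.565 0.016 0.048] 0.004
(75, 258) (158, 80) [ 0.505 -0.034  0.328] 0.001
(158, 140) (258, 175) [ 0.747 -0.095  0.027] 0.004
(150, 278) (160, 213) [ 0.451 -0.083  0.015] 0.0
```

```bash
python3 - <<'E'
from h import *
d=pickle.load(open("f0.pkl","rb"));t=d["top"];s=d["scene"]
for u,z in [((98,137),0),((84,107),.06),((130,75),.06),((159,100),.0),((145,95),.06)]: print(u,onz(s,u,z).round(3))
# ray at head & eyepieces of stereo at plausible y
for u in [(70,48),(60,38),(75,22),(90,2),(120,20),(135,78),(72,50)]:
    c,dd=ray(s,u)
    for y in (0.05,0.15,0.35): k=(y-c[1])/dd[1]; print(u,y,(c+dd*k).round(3))
E
```

```text
(98, 137) [0.495 0.491 0.   ]
(84, 107) [0.508 0.651 0.06 ]
(130, 75) [0.803 0.914 0.06 ]
(159, 100) [0.83  0.692 0.   ]
(145, 95) [0.742 0.623 0.06 ]
(70, 48) 0.05 [0.343 0.05  0.415]
(70, 48) 0.15 [0.368 0.15  0.393]
(70, 48) 0.35 [0.419 0.35  0.348]
(60, 38) 0.05 [0.325 0.05  0.44 ]
(60, 38) 0.15 [0.349 0.15  0.42 ]
(60, 38) 0.35 [0.396 0.35  0.381]
(75, 22) 0.05 [0.363 0.05  0.468]
(75, 22) 0.15 [0.39  0.15  0.451]
(75, 22) 0.35 [0.445 0.35  0.417]
(90, 2) 0.05 [0.402 0.05  0.505]
(90, 2) 0.15 [0.433 0.15  0.492]
(90, 2) 0.35 [0.495 0.35  0.465]
(120, 20) 0.05 [0.465 0.05  0.457]
(120, 20) 0.15 [0.502 0.15  0.439]
(120, 20) 0.35 [0.577 0.35  0.403]
(135, 78) 0.05 [0.484 0.05  0.317]
(135, 78) 0.15 [0.524 0.15  0.285]
(135, 78) 0.35 [0.603 0.35  0.222]
(72, 50) 0.05 [0.347 0.05  0.41 ]
(72, 50) 0.15 [0.372 0.15  0.387]
(72, 50) 0.35 [0.424 0.35  0.342]
```

The microscope head top is at z≈0.40, with its eyepieces reaching x≈0.34. I'll rise well above it before crossing.

>>> {"api": "move_arm", "payload": {"rows": [{"tx":0,"ty":0,"tz":-0.05,"ax":0,"ay":0,"az":0,"jaw":0},{"tx":0,"ty":0,"tz":-0.05,"ax":0,"ay":0,"az":0,"jaw":0},{"tx":0,"ty":0,"tz":-0.05,"ax":0,"ay":0,"az":0,"jaw":0},{"tx":0,"ty":0,"tz":-0.05,"ax":0,"ay":0,"az":0,"jaw":0},{"tx":0,"ty":0,"tz":-0.05,"ax":0,"ay":0,"az":0,"jaw":0},{"tx":0,"ty":0,"tz":-0.05,"ax":0,"ay":0,"az":0,"jaw":0},{"tx":0,"ty":0,"tz":-0.05,"ax":0,"ay":0,"az":0,"jaw":0},{"tx":0,"ty":0,"tz":-0.05,"ax":0,"ay":0,"az":0,"jaw":0}]}}

```text
time: 0.95
tool_pos: [0.1511, 0.6071, 0.6208]
tool_rot: [-0.004, 0.122, 0.992, -0.016]
contact_force: [0.4, 0.6, 1.1]
gripper_width: 1.0
```

```bash
cat >> h.py <<'E'
YAW=np.radians(-9.4); C=np.array([0.579,-0.303,0.])
EX=np.array([np.cos(YAW),np.sin(YAW),0]);EY=np.array([-np.sin(YAW),np.cos(YAW),0]);EZ=np.array([0,0,1.])
BX=np.cos(np.pi/6)*EX+np.sin(np.pi/6)*EZ; BZ=-np.sin(np.pi/6)*EX+np.cos(np.pi/6)*EZ; BY=EY
B0=C-0.029*EX+0.136*EZ
def bp(x,y,z): return B0+(x*BX+y*BY+z*BZ)/1000   # mm in bottle frame
def Rdown(tilt=0,turn=0):
    """tool z down, tool x along EX; tilt deg: tool z leans towards +EX (30 = along bottle axis); turn: anticlockwise seen from above"""
    R=np.stack([EX,-EY,-EZ],1)
    R=Ro.from_rotvec(-np.radians(tilt)*EY).as_matrix()@R
    R=Ro.from_rotvec(-np.radians(turn)*R[:,2]).as_matrix()@R
    return R
def q2R(q): return Ro.from_quat([q[1],q[2],q[3],q[0]]).as_matrix()
def plan(p,R,wps,maxd=0.045,maxa=8.3,jaw=0,minn=1):
    """straight rows from pose (p,R) through wps [(p,R,jaw)]"""
    rows=[]
    for w in wps:
        pt,Rt=w[0],w[1]; j=w[2] if len(w)>2 else jaw
        rv=Ro.from_matrix(R.T@Rt).as_rotvec(); a=np.degrees(np.linalg.norm(rv)); dist=np.linalg.norm(pt-p)
        n=max(minn,int(np.ceil(max(dist/maxd,a/maxa))))
        for i in range(n):
            t=R.T@(pt-p)/n; t_tool=Ro.from_rotvec(rv*i/n).inv().apply(R.T@((pt-p)/n))
            rows.append([*t_tool.round(4),*np.degrees(rv/n).round(2),j])
        p,R=pt,Rt
    return rows
def show(rows):
    import json
    ks=["tx","ty","tz","ax","ay","az","jaw"]
    for i in range(0,len(rows),12): print(json.dumps([{k:float(v) if k!="jaw" else int(v) for k,v in zip(ks,r)} for r in rows[i:i+12]])); print()
def cur():
    from plant import manip
    s=manip.state(); return np.array(s["tool_pos"]),q2R(s["tool_rot"]),s
E
python3 - <<'E'
from h import *
p,R,s=cur(); print(s["joint_pos"].round(3))
# go by yaw steps: rotate about world z progressively
T=Rdown(); 
mid=Ro.from_rotvec([0,0,np.radians(-90)]).as_matrix()@np.stack([[-.97,.242,0],[.242,.97,0],[0,0,-1]],1)
mid=Ro.from_rotvec([0,0,np.radians(88)]).as_matrix()@T
show(plan(p,R,[(np.array([.42,.22,.62]),mid),(np.array([.46,-.1,.60]),T)]))
print("lip",bp(-36,0,38),"hinge",bp(17,0,38))
E
```

```text
[ 1.208  0.144  0.871  0.     2.158 -0.119]
[{"tx": -0.0322, "ty": -0.0282, "tz": 0.0008, "ax": -0.15, "ay": 0.11, "az": 7.95, "jaw": 0}, {"tx": -0.0358, "ty": -0.0235, "tz": 0.0007, "ax": -0.15, "ay": 0.11, "az": 7.95, "jaw": 0}, {"tx": -0.0387, "ty": -0.0183, "tz": 0.0006, "ax": -0.15, "ay": 0.11, "az": 7.95, "jaw": 0}, {"tx": -0.0409, "ty": -0.0128, "tz": 0.0005, "ax": -0.15, "ay": 0.11, "az": 7.95, "jaw": 0}, {"tx": -0.0423, "ty": -0.007, "tz": 0.0004, "ax": -0.15, "ay": 0.11, "az": 7.95, "jaw": 0}, {"tx": -0.0428, "ty": -0.0011, "tz": 0.0003, "ax": -0.15, "ay": 0.11, "az": 7.95, "jaw": 0}, {"tx": -0.0426, "ty": 0.0048, "tz": 0.0002, "ax": -0.15, "ay": 0.11, "az": 7.95, "jaw": 0}, {"tx": -0.0415, "ty": 0.0107, "tz": 0.0001, "ax": -0.15, "ay": 0.11, "az": 7.95, "jaw": 0}, {"tx": -0.0396, "ty": 0.0163, "tz": 0.0001, "ax": -0.15, "ay": 0.11, "az": 7.95, "jaw": 0}, {"tx": -0.037, "ty": 0.0216, "tz": 0.0001, "ax": -0.15, "ay": 0.11, "az": 7.95, "jaw": 0}, {"tx": -0.0337, "ty": 0.0265, "tz": 0.0001, "ax": -0.15, "ay": 0.11, "az": 7.95, "jaw": 0}, {"tx": -0.0278, "ty": 0.0093, "tz": 0.0
[... 313 characters left out ...]
, {"tx": -0.0186, "ty": 0.0226, "tz": 0.0018, "ax": 0.0, "ay": 0.0, "az": 8.0, "jaw": 0}, {"tx": -0.0153, "ty": 0.025, "tz": 0.0018, "ax": 0.0, "ay": 0.0, "az": 8.0, "jaw": 0}, {"tx": -0.0117, "ty": 0.0269, "tz": 0.0018, "ax": 0.0, "ay": 0.0, "az": 8.0, "jaw": 0}, {"tx": -0.0078, "ty": 0.0283, "tz": 0.0018, "ax": 0.0, "ay": 0.0, "az": 8.0, "jaw": 0}, {"tx": -0.0038, "ty": 0.0291, "tz": 0.0018, "ax": 0.0, "ay": 0.0, "az": 8.0, "jaw": 0}, {"tx": 0.0003, "ty": 0.0293, "tz": 0.0018, "ax": 0.0, "ay": 0.0, "az": 8.0, "jaw": 0}, {"tx": 0.0043, "ty": 0.029, "tz": 0.0018, "ax": 0.0, "ay": 0.0, "az": 8.0, "jaw": 0}]

lip [ 0.50088626 -0.29006835  0.15090897] hinge [ 0.54616928 -0.29756491  0.17740897]
```

>>> {"api": "move_arm", "payload": {"rows": [{"tx":-0.032,"ty":-0.028,"tz":0,"ax":0,"ay":0,"az":8,"jaw":0},{"tx":-0.036,"ty":-0.024,"tz":0,"ax":0,"ay":0,"az":8,"jaw":0},{"tx":-0.039,"ty":-0.018,"tz":0,"ax":0,"ay":0,"az":8,"jaw":0},{"tx":-0.041,"ty":-0.013,"tz":0,"ax":0,"ay":0,"az":8,"jaw":0},{"tx":-0.042,"ty":-0.007,"tz":0,"ax":0,"ay":0,"az":8,"jaw":0},{"tx":-0.043,"ty":-0.001,"tz":0,"ax":0,"ay":0,"az":8,"jaw":0},{"tx":-0.043,"ty":0.005,"tz":0,"ax":0,"ay":0,"az":8,"jaw":0},{"tx":-0.042,"ty":0.011,"tz":0,"ax":0,"ay":0,"az":8,"jaw":0},{"tx":-0.04,"ty":0.016,"tz":0,"ax":0,"ay":0,"az":8,"jaw":0},{"tx":-0.037,"ty":0.022,"tz":0,"ax":0,"ay":0,"az":8,"jaw":0},{"tx":-0.034,"ty":0.027,"tz":0,"ax":0,"ay":0,"az":8,"jaw":0}]}}

```text
time: 2.05
tool_pos: [0.4178, 0.2031, 0.6326]
tool_rot: [0.005, 0.793, 0.609, -0.008]
contact_force: [0.4, 1.2, 1.3]
gripper_width: 0.999
```

```bash
python3 - <<'E'
from h import *
p,R,s=cur(); print(p.round(3),R.round(2).tolist(),s["joint_pos"].round(3))
T=Rdown(); 
show(plan(p,R,[(np.array([.46,-.1,.60]),T),(np.array([.46,-.25,.45]),T)]))
E
```

```text
[0.418 0.203 0.633] [[0.26, 0.97, -0.01], [0.97, -0.26, -0.02], [-0.02, -0.0, -1.0]] [ 0.302 -0.232  1.214 -0.019  2.171  0.552]
[{"tx": -0.0256, "ty": 0.0108, "tz": 0.0034, "ax": 0.07, "ay": 0.09, "az": 7.68, "jaw": 0}, {"tx": -0.0239, "ty": 0.0141, "tz": 0.0034, "ax": 0.07, "ay": 0.09, "az": 7.68, "jaw": 0}, {"tx": -0.0218, "ty": 0.0172, "tz": 0.0033, "ax": 0.07, "ay": 0.09, "az": 7.68, "jaw": 0}, {"tx": -0.0193, "ty": 0.02, "tz": 0.0033, "ax": 0.07, "ay": 0.09, "az": 7.68, "jaw": 0}, {"tx": -0.0165, "ty": 0.0224, "tz": 0.0032, "ax": 0.07, "ay": 0.09, "az": 7.68, "jaw": 0}, {"tx": -0.0133, "ty": 0.0244, "tz": 0.0032, "ax": 0.07, "ay": 0.09, "az": 7.68, "jaw": 0}, {"tx": -0.01, "ty": 0.026, "tz": 0.0031, "ax": 0.07, "ay": 0.09, "az": 7.68, "jaw": 0}, {"tx": -0.0064, "ty": 0.0271, "tz": 0.0031, "ax": 0.07, "ay": 0.09, "az": 7.68, "jaw": 0}, {"tx": -0.0027, "ty": 0.0277, "tz": 0.003, "ax": 0.07, "ay": 0.09, "az": 7.68, "jaw": 0}, {"tx": 0.001, "ty": 0.0278, "tz": 0.003, "ax": 0.07, "ay": 0.09, "az": 7.68, "jaw": 0}, {"tx": 0.0047, "ty": 0.0274, "tz": 0.003, "ax": 0.07, "ay": 0.09, "az": 7.68, "jaw": 0}, {"tx": 0.0049, "ty": 0.0296, "tz": 0.03, "ax": 0.0, "ay": 0.0, "az": 0.0, "jaw": 0}]

[{"tx": 0.0049, "ty": 0.0296, "tz": 0.03, "ax": 0.0, "ay": 0.0, "az": 0.0, "jaw": 0}, {"tx": 0.0049, "ty": 0.0296, "tz": 0.03, "ax": 0.0, "ay": 0.0, "az": 0.0, "jaw": 0}, {"tx": 0.0049, "ty": 0.0296, "tz": 0.03, "ax": 0.0, "ay": 0.0, "az": 0.0, "jaw": 0}, {"tx": 0.0049, "ty": 0.0296, "tz": 0.03, "ax": 0.0, "ay": 0.0, "az": 0.0, "jaw": 0}]
```

>>> {"api": "move_arm", "payload": {"rows": [{"tx":-0.026,"ty":0.011,"tz":0.003,"ax":0,"ay":0,"az":7.7,"jaw":0},{"tx":-0.024,"ty":0.014,"tz":0.003,"ax":0,"ay":0,"az":7.7,"jaw":0},{"tx":-0.022,"ty":0.017,"tz":0.003,"ax":0,"ay":0,"az":7.7,"jaw":0},{"tx":-0.019,"ty":0.02,"tz":0.003,"ax":0,"ay":0,"az":7.7,"jaw":0},{"tx":-0.016,"ty":0.022,"tz":0.003,"ax":0,"ay":0,"az":7.7,"jaw":0},{"tx":-0.013,"ty":0.024,"tz":0.003,"ax":0,"ay":0,"az":7.7,"jaw":0},{"tx":-0.01,"ty":0.026,"tz":0.003,"ax":0,"ay":0,"az":7.7,"jaw":0},{"tx":-0.006,"ty":0.027,"tz":0.003,"ax":0,"ay":0,"az":7.7,"jaw":0},{"tx":-0.003,"ty":0.028,"tz":0.003,"ax":0,"ay":0,"az":7.7,"jaw":0},{"tx":0.001,"ty":0.028,"tz":0.003,"ax":0,"ay":0,"az":7.7,"jaw":0},{"tx":0.005,"ty":0.027,"tz":0.003,"ax":0,"ay":0,"az":7.7,"jaw":0}]}}

```text
time: 3.15
tool_pos: [0.452, -0.1156, 0.5992]
tool_rot: [0.01, 0.993, -0.118, -0.005]
contact_force: [0.5, 0.3, -0.1]
gripper_width: 0.999
```

```bash
python3 - <<'E'
from h import *
p,R,s=cur(); print(p.round(3),R.round(2).tolist(),s["joint_pos"].round(3))
T=Rdown(); 
show(plan(p,R,[(np.array([.49,-.29,.33]),T)]))
E
```

```text
[ 0.452 -0.116  0.599] [[0.97, -0.23, -0.01], [-0.23, -0.97, -0.02], [-0.01, 0.02, -1.0]] [-0.397 -0.262  1.298 -0.026  2.111  1.398]
[{"tx": 0.01, "ty": 0.0194, "tz": 0.034, "ax": 0.15, "ay": 0.06, "az": -0.52, "jaw": 0}, {"tx": 0.0098, "ty": 0.0196, "tz": 0.0339, "ax": 0.15, "ay": 0.06, "az": -0.52, "jaw": 0}, {"tx": 0.0096, "ty": 0.0197, "tz": 0.0339, "ax": 0.15, "ay": 0.06, "az": -0.52, "jaw": 0}, {"tx": 0.0094, "ty": 0.0199, "tz": 0.0339, "ax": 0.15, "ay": 0.06, "az": -0.52, "jaw": 0}, {"tx": 0.0091, "ty": 0.0201, "tz": 0.0338, "ax": 0.15, "ay": 0.06, "az": -0.52, "jaw": 0}, {"tx": 0.0089, "ty": 0.0202, "tz": 0.0338, "ax": 0.15, "ay": 0.06, "az": -0.52, "jaw": 0}, {"tx": 0.0087, "ty": 0.0204, "tz": 0.0337, "ax": 0.15, "ay": 0.06, "az": -0.52, "jaw": 0}, {"tx": 0.0085, "ty": 0.0206, "tz": 0.0337, "ax": 0.15, "ay": 0.06, "az": -0.52, "jaw": 0}]
```

>>> {"api": "move_arm", "payload": {"rows": [{"tx":0.01,"ty":0.02,"tz":0.034,"ax":0.15,"ay":0,"az":-0.5,"jaw":150},{"tx":0.01,"ty":0.02,"tz":0.034,"ax":0.15,"ay":0,"az":-0.5,"jaw":150},{"tx":0.01,"ty":0.02,"tz":0.034,"ax":0.15,"ay":0,"az":-0.5,"jaw":150},{"tx":0.009,"ty":0.02,"tz":0.034,"ax":0.15,"ay":0,"az":-0.5,"jaw":150},{"tx":0.009,"ty":0.02,"tz":0.034,"ax":0.15,"ay":0,"az":-0.5,"jaw":150},{"tx":0.009,"ty":0.02,"tz":0.034,"ax":0.15,"ay":0,"az":-0.5,"jaw":150},{"tx":0.009,"ty":0.02,"tz":0.034,"ax":0.15,"ay":0,"az":-0.5,"jaw":150},{"tx":0.009,"ty":0.02,"tz":0.034,"ax":0.15,"ay":0,"az":-0.5,"jaw":150},{"jaw":150}]}}

```text
schema error: expected keys tx, ty, tz, ax, ay, az, jaw
```

```bash
python3 - <<'E'
from h import *
from plant import manip
p,R,s=cur(); print(p.round(4),R.round(3).tolist(),s["joint_pos"].round(3),s["gripper_width"])
f=manip.grab_frame("wrist"); pickle.dump(f,open("w1.pkl","wb"))
print((-f["R"].T@f["t"]).round(3), "pred",proj(f,[bp(-36,0,38),bp(17,0,38),bp(-36,8,38),bp(-36,-8,38),bp(0,0,34),bp(0,22,34),bp(0,-22,34),p]).round(1).tolist())
im=cv2.cvtColor(f["color"],cv2.COLOR_RGB2BGR)
cv2.imwrite("pics/w1.png",cv2.resize(im,None,fx=1.5,fy=1.5))
E
```

```text
[ 0.452  -0.1156  0.5992] [[0.972, -0.234, -0.013], [-0.234, -0.972, -0.018], [-0.008, 0.021, -1.0]] [-0.397 -0.262  1.298 -0.026  2.111  1.398] 0.9989963795915712
[ 0.527 -0.131  0.741] pred [[323.6, 99.5], [327.3, 74.8], [319.8, 99.8], [327.3, 99.2], [325.6, 82.2], [314.8, 82.9], [336.4, 81.4], [252.7, 240.1]]
```

View pics/w1.png

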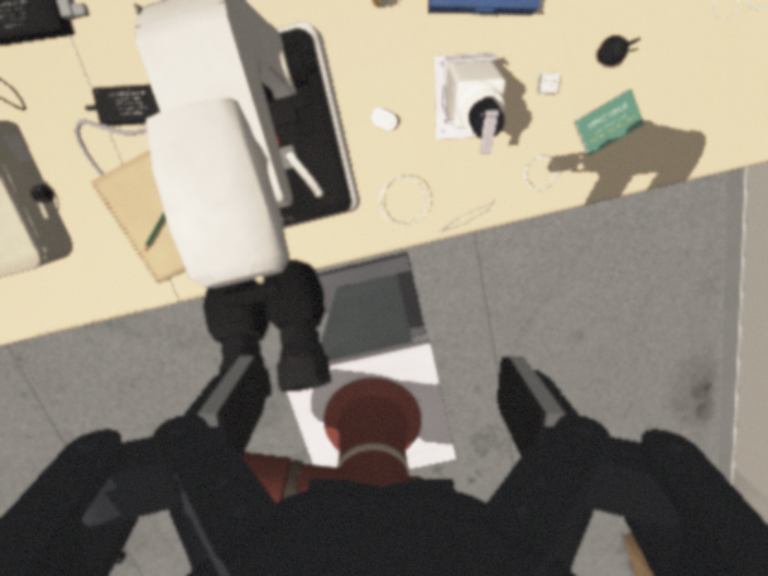

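The move was refused because a row was missing keys. The wrist picture from the old pose shows the lip at about (487,150)/1.5, and the prediction (485,149)/1.5 matches. I'll resend the approach.

>>> {"api": "move_arm", "payload": {"rows": [{"tx":0.01,"ty":0.02,"tz":0.034,"ax":0.15,"ay":0,"az":-0.5,"jaw":150},{"tx":0.01,"ty":0.02,"tz":0.034,"ax":0.15,"ay":0,"az":-0.5,"jaw":150},{"tx":0.01,"ty":0.02,"tz":0.034,"ax":0.15,"ay":0,"az":-0.5,"jaw":150},{"tx":0.009,"ty":0.02,"tz":0.034,"ax":0.15,"ay":0,"az":-0.5,"jaw":150},{"tx":0.009,"ty":0.02,"tz":0.034,"ax":0.15,"ay":0,"az":-0.5,"jaw":150},{"tx":0.009,"ty":0.02,"tz":0.034,"ax":0.15,"ay":0,"az":-0.5,"jaw":150},{"tx":0.009,"ty":0.02,"tz":0.034,"ax":0.15,"ay":0,"az":-0.5,"jaw":150},{"tx":0.009,"ty":0.02,"tz":0.034,"ax":0.15,"ay":0,"az":-0.5,"jaw":150},{"tx":0,"ty":0,"tz":0,"ax":0,"ay":0,"az":0,"jaw":150}]}}

```text
time: 4.1
tool_pos: [0.4887, -0.3001, 0.3151]
tool_rot: [-0.002, 0.996, -0.085, -0.005]
contact_force: [-0.1, 0.1, -0.6]
gripper_width: 0.414
```

```bash
cat > look.py <<'E'
import sys
from h import *
from plant import manip
def look(n,out,pts=[],scale=1.5):
    p,R,s=cur(); print("p",p.round(4),"x",R[:,0].round(3),"z",R[:,2].round(3),"j",s["joint_pos"].round(2),"w",round(float(s["gripper_width"]),3),"F",s["contact_force"].round(1),"t",s["time"])
    f=manip.grab_frame(n); pickle.dump(f,open(out+".pkl","wb"))
    im=cv2.resize(cv2.cvtColor(f["color"],cv2.COLOR_RGB2BGR),None,fx=scale,fy=scale,interpolation=cv2.INTER_CUBIC)
    if len(pts):
        for q in proj(f,pts): cv2.circle(im,tuple(int(round(v*scale)) for v in q),3,(0,0,255),1)
    cv2.imwrite(f"pics/{out}.png",im); return f
E
python3 - <<'E'
from look import *
p,R,s=cur()
look("wrist","w2",[bp(-36,0,38),bp(17,0,38),bp(-36,8,38),bp(-36,-8,38),bp(0,22,34),bp(0,-22,34),p])
E
```

```text
p [ 0.4887 -0.3001  0.3151] x [ 0.986 -0.169 -0.011] z [-0.01   0.005 -1.   ] j [-0.68 -0.1   1.62 -0.    1.63  1.06] w 0.414 F [-0.1  0.1 -0.6] t 4.1
```

View pics/w2.png

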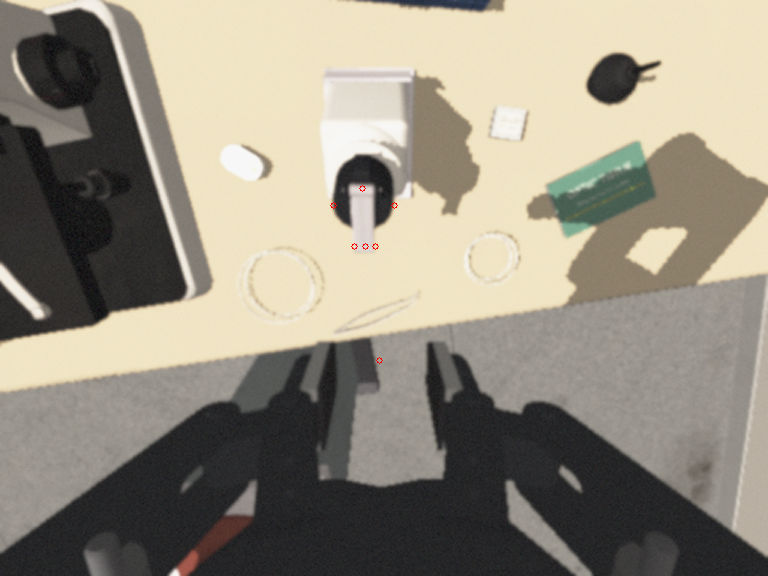

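The wrist view confirms the pose: the lip is predicted at (365,246) and seen at (364,246). The dishes lie clear at (281,285) and (491,257). I'll move over the lip next, then descend.

```bash
python3 - <<'E'
from h import *
p,R,s=cur()
T=Rdown(); g=bp(-36,0,38)-0.002*EX+np.array([0,0,-.015]); print(g)
show(plan(p,R,[(g+np.array([0,0,.10]),T),(g,T)],maxd=.03,jaw=150))
E
```

```text
[ 0.49891312 -0.2897417   0.13590897]
[{"tx": 0.0027, "ty": -0.0038, "tz": 0.0275, "ax": -0.03, "ay": 0.13, "az": -0.1, "jaw": 150}, {"tx": 0.0027, "ty": -0.0038, "tz": 0.0275, "ax": -0.03, "ay": 0.13, "az": -0.1, "jaw": 150}, {"tx": 0.0026, "ty": -0.0038, "tz": 0.0275, "ax": -0.03, "ay": 0.13, "az": -0.1, "jaw": 150}, {"tx": 0.0, "ty": 0.0, "tz": 0.025, "ax": 0.0, "ay": 0.0, "az": 0.0, "jaw": 150}, {"tx": 0.0, "ty": 0.0, "tz": 0.025, "ax": 0.0, "ay": 0.0, "az": 0.0, "jaw": 150}, {"tx": 0.0, "ty": 0.0, "tz": 0.025, "ax": 0.0, "ay": 0.0, "az": 0.0, "jaw": 150}, {"tx": 0.0, "ty": 0.0, "tz": 0.025, "ax": 0.0, "ay": 0.0, "az": 0.0, "jaw": 150}]
```

>>> {"api": "move_arm", "payload": {"rows": [{"tx":0.003,"ty":-0.004,"tz":0.027,"ax":0,"ay":0.2,"az":0,"jaw":150},{"tx":0.003,"ty":-0.004,"tz":0.027,"ax":0,"ay":0.2,"az":0,"jaw":150},{"tx":0.002,"ty":-0.004,"tz":0.027,"ax":0,"ay":0,"az":0,"jaw":150},{"tx":0,"ty":0,"tz":0.02,"ax":0,"ay":0,"az":0,"jaw":150},{"tx":0,"ty":0,"tz":0.02,"ax":0,"ay":0,"az":0,"jaw":150},{"tx":0,"ty":0,"tz":0,"ax":0,"ay":0,"az":0,"jaw":150}]}}

```text
time: 4.75
tool_pos: [0.506, -0.2877, 0.2101]
tool_rot: [0.004, 0.997, -0.082, 0.01]
contact_force: [-0.4, 0.0, 0.3]
gripper_width: 0.411
```

```bash
python3 - <<'E'
from look import *
p,R,s=cur()
look("wrist","w3",[bp(-36,0,38),bp(17,0,38),bp(-36,8,38),bp(-36,-8,38),p])
T=Rdown(); g=bp(-36,0,38)-0.002*EX+np.array([0,0,-.015])
show(plan(p,R,[(g,T)],maxd=.02,jaw=150))
E
```

```text
p [ 0.506  -0.2877  0.2101] x [ 0.986 -0.163  0.02 ] z [ 0.019 -0.01  -1.   ] j [-0.65 -0.05  1.75  0.    1.42  1.09] w 0.411 F [-0.4  0.   0.3] t 4.75
[{"tx": -0.002, "ty": 0.0007, "tz": 0.0185, "ax": 0.1, "ay": -0.29, "az": -0.0, "jaw": 150}, {"tx": -0.0019, "ty": 0.0007, "tz": 0.0185, "ax": 0.1, "ay": -0.29, "az": -0.0, "jaw": 150}, {"tx": -0.0018, "ty": 0.0007, "tz": 0.0185, "ax": 0.1, "ay": -0.29, "az": -0.0, "jaw": 150}, {"tx": -0.0018, "ty": 0.0008, "tz": 0.0185, "ax": 0.1, "ay": -0.29, "az": -0.0, "jaw": 150}]
```

View pics/w3.png

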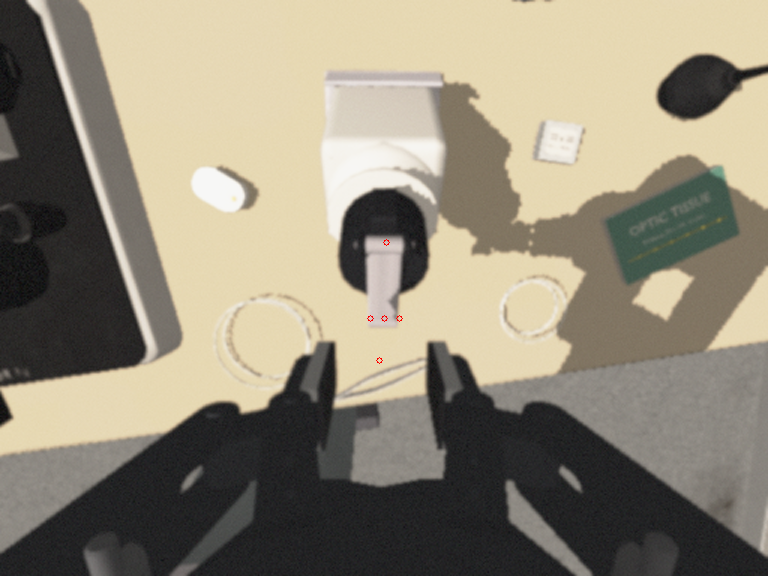

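The lip is centred at (384,320), exactly on the prediction. I'll descend and close.

>>> {"api": "move_arm", "payload": {"rows": [{"tx":-0.002,"ty":0.001,"tz":0.018,"ax":0,"ay":-0.3,"az":0,"jaw":150},{"tx":-0.002,"ty":0.001,"tz":0.018,"ax":0,"ay":-0.3,"az":0,"jaw":150},{"tx":-0.002,"ty":0.001,"tz":0.018,"ax":0,"ay":-0.3,"az":0,"jaw":150},{"tx":-0.002,"ty":0,"tz":0.018,"ax":0,"ay":-0.3,"az":0,"jaw":150},{"tx":0,"ty":0,"tz":0,"ax":0,"ay":0,"az":0,"jaw":150}]}}

```text
time: 5.3
tool_pos: [0.5018, -0.2924, 0.1412]
tool_rot: [0.007, 0.997, -0.082, 0.004]
contact_force: [-0.4, -0.2, -1.3]
gripper_width: 0.414
```

```bash
python3 - <<'E'
from look import *
p,R,s=cur()
g=bp(-36,0,38)-0.002*EX+np.array([0,0,-.015])
print("err tool",R.T@(g-p))
look("wrist","w4",[bp(-36,0,38),bp(17,0,38),bp(-36,8,38),bp(-36,-8,38),p])
E
```

```text
err tool [-0.0033219  -0.00220607  0.005268  ]
p [ 0.5018 -0.2924  0.1412] x [ 0.987 -0.163  0.009] z [ 0.007 -0.014 -1.   ] j [-0.65  0.01  1.81 -0.01  1.31  1.08] w 0.414 F [-0.4 -0.2 -1.3] t 5.3
```

View pics/w4.png

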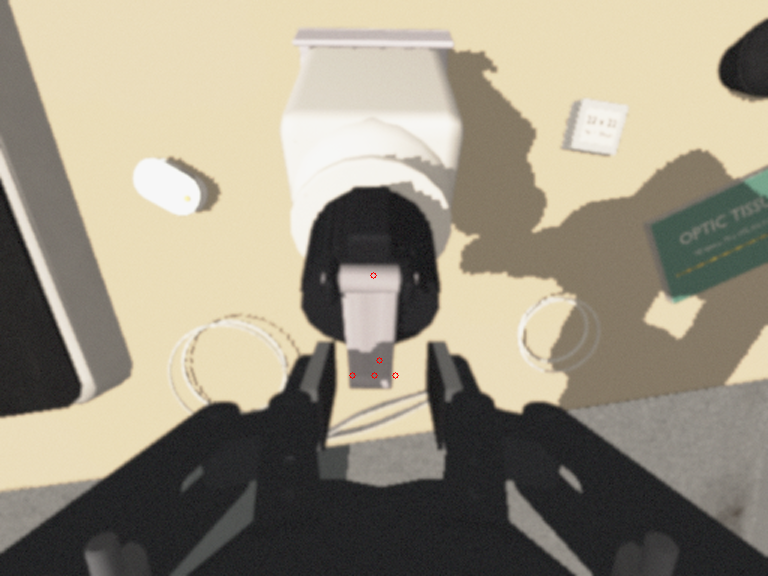

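The lip sits about 3 mm to image-left of the finger mid-line, so I'll correct that, go 5 mm deeper and close.

>>> {"api": "move_arm", "payload": {"rows": [{"tx":-0.003,"ty":-0.003,"tz":0.005,"ax":0,"ay":-0.4,"az":0,"jaw":150},{"tx":0,"ty":0,"tz":0.001,"ax":0,"ay":0,"az":0,"jaw":170},{"tx":0,"ty":0,"tz":0,"ax":0,"ay":0,"az":0,"jaw":200},{"tx":0,"ty":0,"tz":0,"ax":0,"ay":0,"az":0,"jaw":255},{"tx":0,"ty":0,"tz":0,"ax":0,"ay":0,"az":0,"jaw":255},{"tx":0,"ty":0,"tz":0,"ax":0,"ay":0,"az":0,"jaw":255}]}}

```text
time: 5.95
tool_pos: [0.5007, -0.2897, 0.138]
tool_rot: [0.008, 0.997, -0.082, 0.002]
contact_force: [-0.8, 0.6, -1.9]
gripper_width: 0.161
```

```bash
python3 - <<'E'
from look import *
p,R,s=cur()
print("lip-tcp tool",R.T@(bp(-36,0,38)-p))
look("wrist","w5",[bp(-36,0,38),bp(17,0,38),p])
look("scene","s5",[bp(-36,0,38),bp(17,0,38),p])
im=cv2.imread("pics/s5.png"); cv2.imwrite("pics/s5c.png",cv2.resize(im[150:450,200:600],None,fx=2,fy=2))
# arc rows: translation, tool vertical
lip=lambda th: bp(17-53*np.cos(th),0,38+53*np.sin(th))
ths=np.linspace(0,2.8,25)
for a,b in zip(ths[:-1],ths[1:]): print(round(b,2),(R.T@(lip(b)-lip(a))).round(4))
E
```

```text
lip-tcp tool [ 0.00033195  0.00056314 -0.01291565]
p [ 0.5007 -0.2897  0.138 ] x [ 0.987 -0.163  0.006] z [ 0.004 -0.015 -1.   ] j [-0.65  0.01  1.82 -0.01  1.3   1.09] w 0.161 F [-0.8  0.6 -1.9] t 5.95
p [ 0.5007 -0.2896  0.138 ] x [ 0.987 -0.163  0.006] z [ 0.003 -0.015 -1.   ] j [-0.65  0.01  1.82 -0.01  1.3   1.09] w 0.169 F [-0.5 -0.4 -1.2] t 6.0
0.12 [-0.0027  0.0001 -0.0055]
0.23 [-0.0021  0.0001 -0.0058]
0.35 [-0.0014  0.0001 -0.006 ]
0.47 [-0.0007  0.0001 -0.0061]
0.58 [ 0.      0.0001 -0.0062]
0.7 [ 0.0008  0.0001 -0.0061]
0.82 [ 0.0015  0.0001 -0.006 ]
0.93 [ 0.0022  0.0001 -0.0058]
1.05 [ 0.0028  0.0001 -0.0055]
1.17 [ 0.0034  0.0001 -0.0051]
1.28 [ 0.004   0.0001 -0.0047]
1.4 [ 0.0045  0.0001 -0.0042]
1.52 [ 0.005   0.0001 -0.0036]
1.63 [ 0.0054  0.     -0.003 ]
1.75 [ 0.0057  0.     -0.0024]
1.87 [ 0.0059  0.     -0.0017]
1.98 [ 0.0061  0.     -0.001 ]
2.1 [ 0.0062  0.     -0.0003]
2.22 [ 0.0062 -0.      0.0004]
2.33 [ 0.0061 -0.      0.0011]
2.45 [ 0.0059 -0.      0.0018]
2.57 [ 0.0056 -0.      0.0025]
2.68 [ 0.0053 -0.      0.0032]
2.8 [ 0.0049 -0.0001  0.0038]
```

View pics/w5.png

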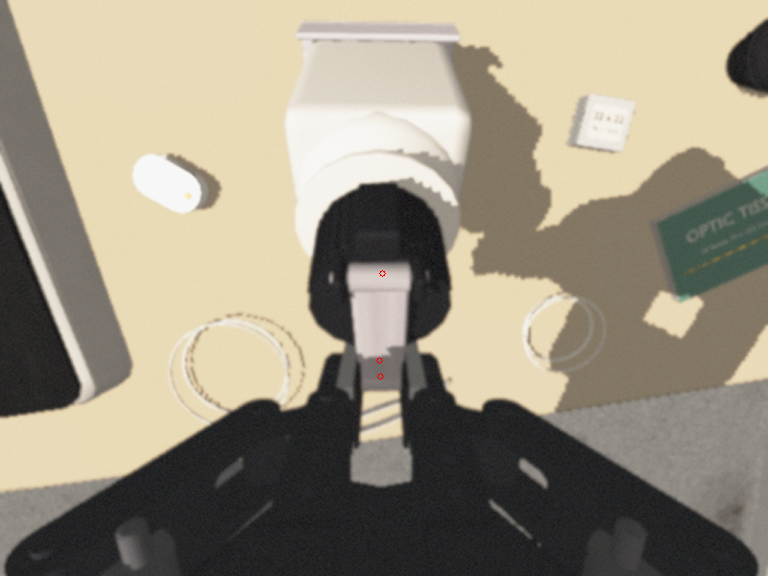

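View pics/s5c.png

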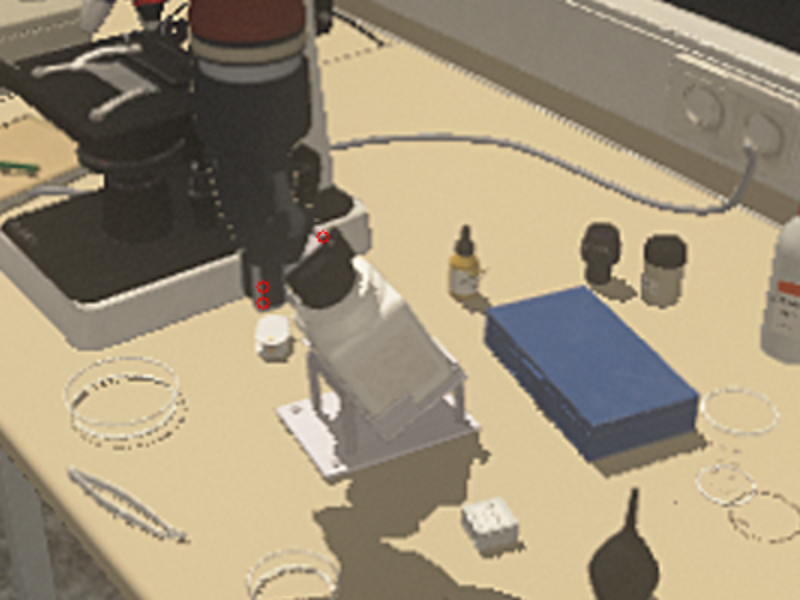

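The fingers hold the roll: the opening stopped at 0.165, about 16 mm, and the lip is 13 mm inside the tips. I'll start the arc.

>>> {"api": "move_arm", "payload": {"rows": [{"tx":-0.0025,"ty":0,"tz":-0.0055,"ax":0,"ay":0,"az":0,"jaw":255},{"tx":-0.002,"ty":0,"tz":-0.006,"ax":0,"ay":0,"az":0,"jaw":255},{"tx":-0.0015,"ty":0,"tz":-0.006,"ax":0,"ay":0,"az":0,"jaw":255},{"tx":-0.0005,"ty":0,"tz":-0.006,"ax":0,"ay":0,"az":0,"jaw":255},{"tx":0,"ty":0,"tz":-0.006,"ax":0,"ay":0,"az":0,"jaw":255}]}}

```text
time: 6.55
tool_pos: [0.4918, -0.2868, 0.1638]
tool_rot: [0.006, 0.997, -0.082, -0.0]
contact_force: [3.9, -2.0, -8.1]
gripper_width: 0.156
```

```bash
cat > arc.py <<'E'
from look import *
lip=lambda th: bp(17-53*np.cos(th),0,38+53*np.sin(th))
def arc(out,thend,n):
    p,R,s=cur()
    # grasp offset: lip was at -12.9 mm tool z
    q=p-R[:,2]*0.0129; h=bp(17,0,38); r=q-h; a=np.array([r@BX,r@BZ]); th=np.arctan2(a[1],-a[0]); print("theta",th.round(3),"radius",np.linalg.norm(a).round(4),"lat",(r@BY).round(4))
    f=look("wrist",out,[h,lip(th)])
    ths=np.linspace(th,thend,n+1); c=q
    for b in ths[1:]: t=lip(b); print(round(b,2),(R.T@(t-c)).round(4)); c=t
E
python3 -c "
from arc import *
arc('w6',2.8,18)"
```

```text
theta 0.51 radius 0.0554 lat 0.0018
p [ 0.4918 -0.2868  0.1638] x [ 0.987 -0.163  0.001] z [-0.001 -0.012 -1.   ] j [-0.65 -0.03  1.81 -0.01  1.35  1.08] w 0.156 F [ 3.9 -2.  -8.1] t 6.55
0.64 [ 0.0028  0.0019 -0.0067]
0.76 [ 0.0012  0.0001 -0.0066]
0.89 [ 0.002   0.0001 -0.0064]
1.02 [ 0.0028  0.0001 -0.0061]
1.15 [ 0.0036  0.0001 -0.0057]
1.27 [ 0.0043  0.0001 -0.0052]
1.4 [ 0.0049  0.0001 -0.0046]
1.53 [ 0.0054  0.0001 -0.004 ]
1.66 [ 0.0059  0.     -0.0032]
1.78 [ 0.0063  0.     -0.0025]
1.91 [ 0.0065  0.     -0.0017]
2.04 [ 0.0067  0.     -0.0008]
2.16 [0.0067 0.     0.    ]
2.29 [ 0.0067 -0.      0.0009]
2.42 [ 0.0065 -0.      0.0017]
2.55 [ 0.0062 -0.      0.0025]
2.67 [ 0.0059 -0.      0.0033]
2.8 [ 0.0054 -0.      0.004 ]
```

View pics/w6.png

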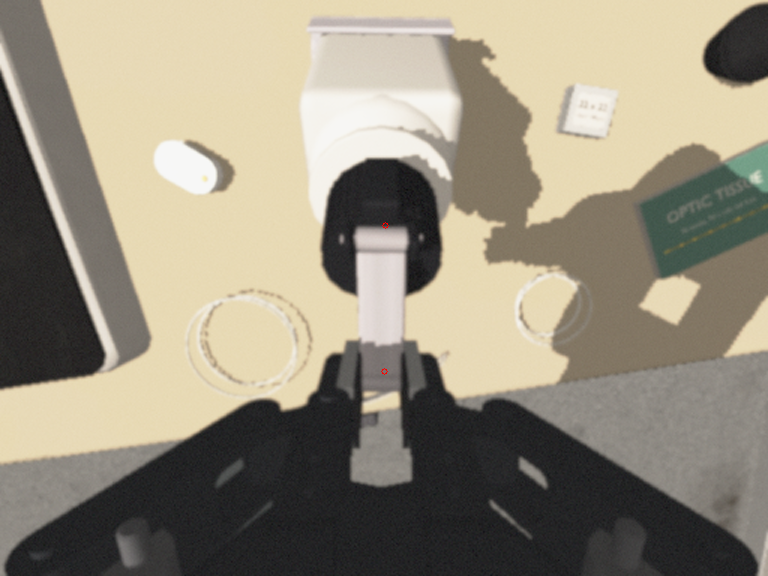

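The tab follows: it is at about 0.5 rad with the roll still held at (381,380). I'll continue round the arc.

>>> {"api": "move_arm", "payload": {"rows": [{"tx":0.002,"ty":0.0005,"tz":-0.0065,"ax":0,"ay":0,"az":0,"jaw":255},{"tx":0.002,"ty":0,"tz":-0.0065,"ax":0,"ay":0,"az":0,"jaw":255},{"tx":0.0025,"ty":0,"tz":-0.0065,"ax":0,"ay":0,"az":0,"jaw":255},{"tx":0.003,"ty":0,"tz":-0.006,"ax":0,"ay":0,"az":0,"jaw":255},{"tx":0.004,"ty":0,"tz":-0.0055,"ax":0,"ay":0,"az":0,"jaw":255},{"tx":0.0045,"ty":0,"tz":-0.005,"ax":0,"ay":0,"az":0,"jaw":255}]}}

```text
time: 7.2
tool_pos: [0.5082, -0.2889, 0.1994]
tool_rot: [0.004, 0.997, -0.082, -0.004]
contact_force: [0.2, -1.2, -13.4]
gripper_width: 0.156
```

```bash
python3 -c "
from arc import *
arc('w7',2.85,13)"
```

```text
theta 1.256 radius 0.0522 lat 0.0025
p [ 0.5082 -0.2889  0.1994] x [ 0.987 -0.163 -0.008] z [-0.009 -0.008 -1.   ] j [-0.64 -0.02  1.74 -0.01  1.42  1.1 ] w 0.156 F [  0.2  -1.2 -13.4] t 7.2
1.38 [ 0.004   0.0026 -0.0051]
1.5 [ 0.0051  0.     -0.004 ]
1.62 [ 0.0056  0.     -0.0033]
1.75 [ 0.0059  0.     -0.0026]
1.87 [ 0.0062  0.     -0.0019]
1.99 [ 0.0064  0.     -0.0011]
2.11 [ 0.0065  0.     -0.0003]
2.24 [ 0.0065 -0.      0.0005]
2.36 [ 0.0064 -0.      0.0013]
2.48 [ 0.0062 -0.      0.002 ]
2.6 [ 0.0059 -0.      0.0028]
2.73 [ 0.0055 -0.      0.0035]
2.85 [ 0.005  -0.      0.0041]
```

View pics/w7.png

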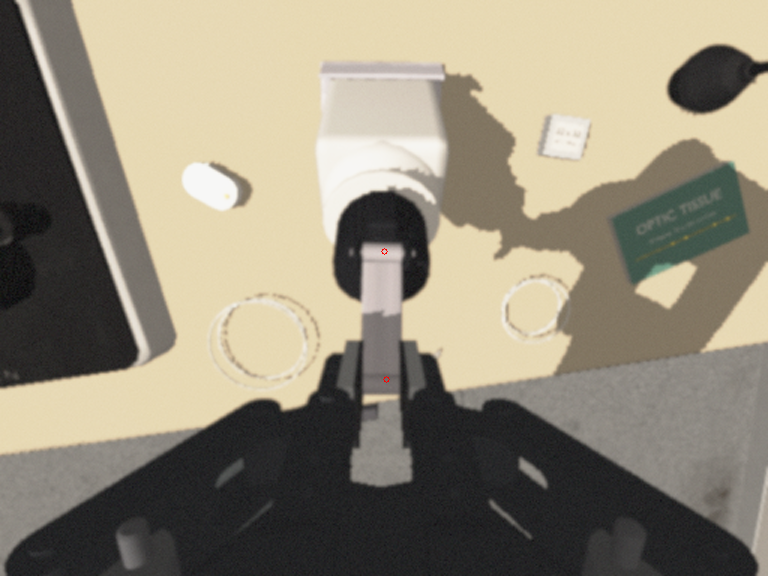

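The tab is at about 1.26 rad and still held. I'll continue over the top.

>>> {"api": "move_arm", "payload": {"rows": [{"tx":0.0045,"ty":0.001,"tz":-0.0045,"ax":0,"ay":0,"az":0,"jaw":255},{"tx":0.005,"ty":0.0005,"tz":-0.004,"ax":0,"ay":0,"az":0,"jaw":255},{"tx":0.0055,"ty":0,"tz":-0.0035,"ax":0,"ay":0,"az":0,"jaw":255},{"tx":0.006,"ty":0,"tz":-0.0025,"ax":0,"ay":0,"az":0,"jaw":255},{"tx":0.006,"ty":0,"tz":-0.002,"ax":0,"ay":0,"az":0,"jaw":255},{"tx":0.0065,"ty":0,"tz":-0.001,"ax":0,"ay":0,"az":0,"jaw":255},{"tx":0.0065,"ty":0,"tz":0,"ax":0,"ay":0,"az":0,"jaw":255}]}}

```text
time: 7.95
tool_pos: [0.5491, -0.2968, 0.2195]
tool_rot: [0.003, 0.997, -0.082, -0.007]
contact_force: [-4.8, 0.5, -3.8]
gripper_width: 0.145
```

```bash
python3 -c "
from arc import *
arc('w8',2.85,6)"
```

```text
theta 2.148 radius 0.0551 lat 0.0013
p [ 0.5491 -0.2968  0.2195] x [ 0.986 -0.163 -0.014] z [-0.015 -0.006 -1.   ] j [-0.61  0.07  1.62 -0.01  1.47  1.13] w 0.145 F [-4.8  0.5 -3.8] t 7.95
2.27 [0.0061 0.0013 0.0027]
2.38 [ 0.0061 -0.      0.0013]
2.5 [ 0.0059 -0.      0.002 ]
2.62 [ 0.0056 -0.      0.0027]
2.73 [ 0.0052 -0.      0.0033]
2.85 [ 0.0048 -0.      0.0039]
```

View pics/w8.png

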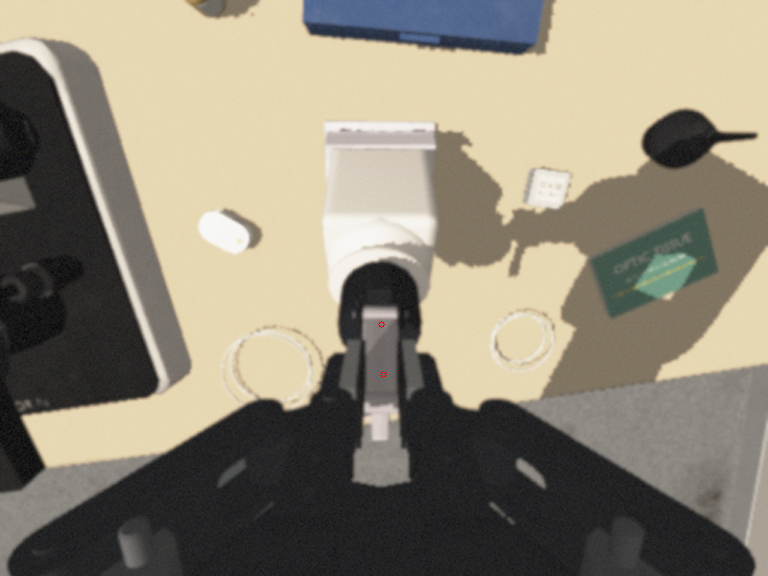

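The tab is at about 2.1 rad, with the key showing between the fingers at (380,425). I'll go past the over-centre point.

>>> {"api": "move_arm", "payload": {"rows": [{"tx":0.0065,"ty":0.001,"tz":0.002,"ax":0,"ay":0,"az":0,"jaw":255},{"tx":0.0065,"ty":0,"tz":0.002,"ax":0,"ay":0,"az":0,"jaw":255},{"tx":0.006,"ty":0,"tz":0.0025,"ax":0,"ay":0,"az":0,"jaw":255},{"tx":0.006,"ty":0,"tz":0.003,"ax":0,"ay":0,"az":0,"jaw":255},{"tx":0.0055,"ty":0,"tz":0.0035,"ax":0,"ay":0,"az":0,"jaw":255},{"tx":0.005,"ty":0,"tz":0.004,"ax":0,"ay":0,"az":0,"jaw":255}]}}

```text
time: 8.6
tool_pos: [0.5955, -0.3074, 0.2158]
tool_rot: [0.009, 0.997, -0.081, 0.007]
contact_force: [-0.2, -0.9, -0.5]
gripper_width: 0.001
```

```bash
python3 -c "
from arc import *
arc('w9',2.9,2)
look('scene','s9')
im=cv2.imread('pics/s9.png'); cv2.imwrite('pics/s9c.png',cv2.resize(im[200:400,280:480],None,fx=3,fy=3))"
```

```text
theta 2.868 radius 0.0717 lat -0.0015
p [ 0.5955 -0.3074  0.2158] x [ 0.987 -0.162  0.014] z [ 0.012 -0.018 -1.   ] j [-0.58  0.15  1.53 -0.01  1.44  1.15] w 0.001 F [-0.2 -0.9 -0.5] t 8.6
2.88 [-0.0126 -0.0017  0.0137]
2.9 [ 0.0006 -0.      0.0006]
p [ 0.5956 -0.3073  0.2147] x [ 0.987 -0.162  0.014] z [ 0.011 -0.017 -1.   ] j [-0.58  0.16  1.53 -0.01  1.44  1.15] w -0.001 F [-0.5 -0.3  0. ] t 8.65
```

View pics/w9.png

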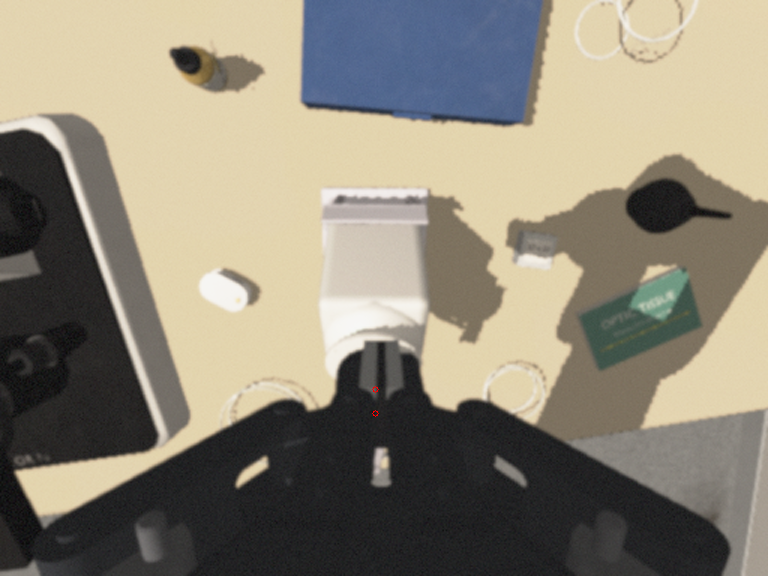

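View pics/s9c.png

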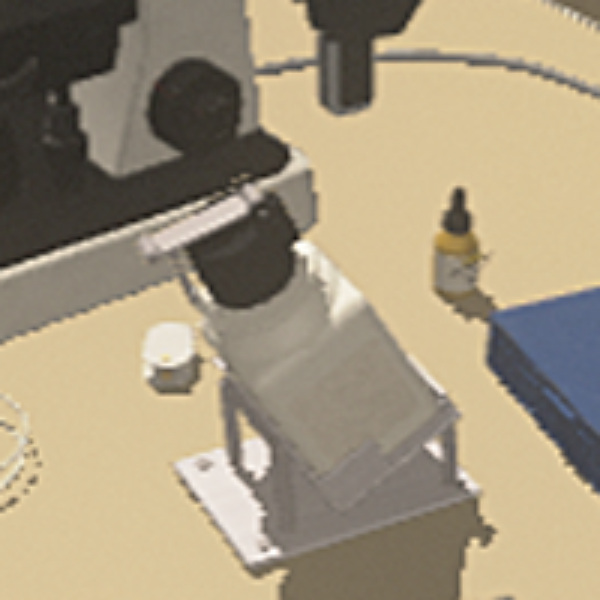

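The roll slipped out of the fingers between about 1.3 and 2.2 rad and the tab sprang shut. The cap still sits closed at about (245,245) in the crop. I'll find out why before retrying.

```bash
python3 - <<'E'
from h import *
ims=[]
for n in ["w5","w6","w7","w8"]:
    f=pickle.load(open(n+".pkl","rb")); im=cv2.cvtColor(f["color"],cv2.COLOR_RGB2BGR)[190:310,205:305]
    ims.append(cv2.resize(im,(400,480),interpolation=cv2.INTER_CUBIC))
cv2.imwrite("pics/grip.png",np.hstack([cv2.resize(i,(200,240)) for i in ims[:0]]+[cv2.resize(i,(380,456)) for i in ims[2:]]))
E
```

```text
(no output)
```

View pics/grip.png

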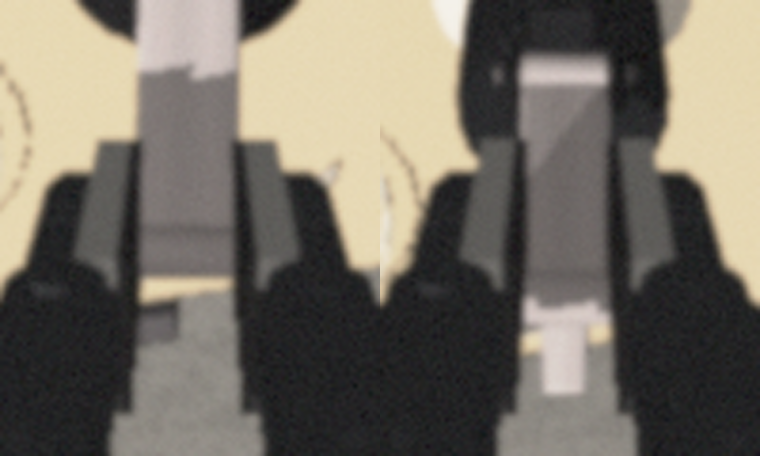

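```bash
python3 - <<'E'
from h import *
lip=lambda th: bp(17-53*np.cos(th),0,38+53*np.sin(th))
key=lambda th: bp(17-43.5*np.cos(th)-36*np.sin(th),0,38+43.5*np.sin(th)-36*np.cos(th))
for n in ["w7","w8"]:
    f=pickle.load(open(n+".pkl","rb"))
    print(n,"hinge",proj(f,[bp(17,0,38)]).round(0))
    for th in [0.9,1.1,1.26,1.4,1.6,1.7,1.8,2.0,2.15]: 
        a,b=proj(f,[lip(th)+.008*EY,lip(th)-.008*EY]); print(th,proj(f,[lip(th)])[0].round(0),proj(f,[key(th)])[0].round(0),round(b[0]-a[0],1))
E
```

```text
w7 hinge [[256. 167.]]
0.9 [257. 253.] [255. 232.] 26.1
1.1 [257. 254.] [256. 242.] 27.8
1.26 [257. 252.] [256. 249.] 29.3
1.4 [258. 249.] [256. 254.] 30.7
1.6 [258. 239.] [257. 259.] 32.7
1.7 [258. 232.] [257. 260.] 33.6
1.8 [258. 224.] [257. 260.] 34.5
2.0 [259. 205.] [257. 258.] 36.0
2.15 [259. 188.] [258. 253.] 36.8
w8 hinge [[254. 216.]]
0.9 [254. 288.] [254. 265.] 21.8
1.1 [254. 291.] [254. 275.] 23.0
1.26 [255. 292.] [254. 282.] 24.0
1.4 [255. 290.] [254. 287.] 24.9
1.6 [255. 284.] [254. 293.] 26.2
1.7 [255. 280.] [254. 295.] 26.8
1.8 [255. 275.] [254. 297.] 27.4
2.0 [255. 262.] [255. 297.] 28.4
2.15 [255. 249.] [255. 294.] 28.9
```

```bash
python3 - <<'E'
from h import *
lip=lambda th: bp(17-53*np.cos(th),0,38+53*np.sin(th))
ims=[]
for n in ["w5","w6"]:
    f=pickle.load(open(n+".pkl","rb"))
    print(n,"hinge",proj(f,[bp(17,0,38)]).round(0))
    for th in [0,.1,.2,.3,.4,.5,.6,.7]: 
        a,b=proj(f,[lip(th)+.008*EY,lip(th)-.008*EY]); print(th,proj(f,[lip(th)])[0].round(1),round(b[0]-a[0],1))
    im=cv2.cvtColor(f["color"],cv2.COLOR_RGB2BGR)[170:290,205:305]
    ims.append(cv2.resize(im,(400,480),interpolation=cv2.INTER_CUBIC))
cv2.imwrite("pics/grip2.png",np.hstack(ims))
E
```

```text
w5 hinge [[255. 182.]]
0 [253.6 250.6] 29.3
0.1 [253.7 259.2] 30.1
0.2 [253.9 267.6] 31.0
0.3 [254.  275.8] 32.0
0.4 [254.2 283.9] 33.1
0.5 [254.4 291.7] 34.5
0.6 [254.7 299.2] 35.9
0.7 [254.9 306.2] 37.6
w6 hinge [[256. 150.]]
0 [255.2 216.6] 25.5
0.1 [255.3 223.3] 26.1
0.2 [255.4 229.6] 26.7
0.3 [255.6 235.7] 27.5
0.4 [255.8 241.4] 28.4
0.5 [256.  246.7] 29.3
0.6 [256.2 251.4] 30.4
0.7 [256.4 255.6] 31.5
```

View pics/grip2.png

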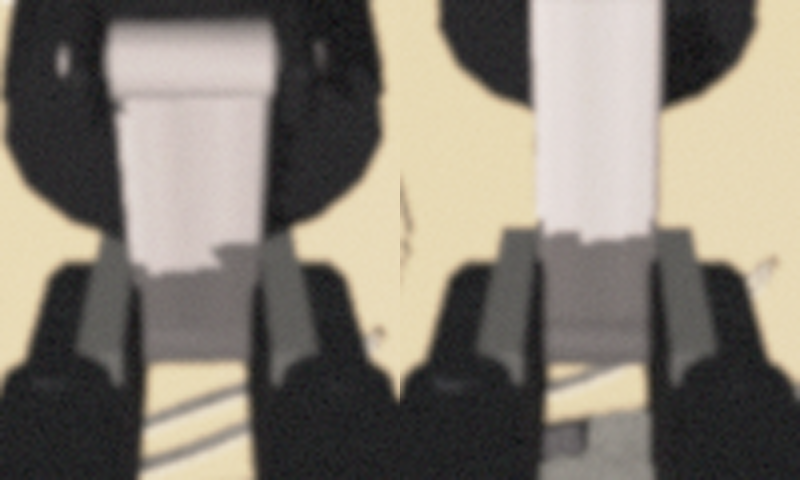

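```bash
sed -i 's/^C=.*//; s/^YAW=.*/YAW=np.radians(-9.4)/' h.py; sed -i '/^EX=/i C=np.array([0.579,-0.303,0.])' h.py
python3 - <<'E'
s=open('h.py').read()
s=s.replace("B0=C-0.029*EX+0.136*EZ","C=C-0.001*EX+0.0008*EY\nB0=C-0.029*EX+0.136*EZ"); open('h.py','w').write(s)
E
python3 - <<'E'
from h import *
print(C)
p,R,s=cur()
L=bp(-36,0,38)
T=Rdown(50); z=T[:,2]; print("toolz",z)
pre=L-0.052*z
a=p+np.array([0,0,.10]); b=pre+np.array([-0.03,0,.08])
show(plan(p,R,[(a,Rdown(0)),(b,T),(pre,T)],jaw=150,maxd=.04,maxa=8))
print(pre)
E
```

```text
[ 0.57814409 -0.30204742  0.        ]
toolz [ 0.75575812 -0.12511495 -0.64278761]
[{"tx": 0.0004, "ty": 0.0005, "tz": -0.0333, "ax": 0.29, "ay": -0.23, "az": 0.02, "jaw": 150}, {"tx": 0.0003, "ty": 0.0003, "tz": -0.0333, "ax": 0.29, "ay": -0.23, "az": 0.02, "jaw": 150}, {"tx": 0.0001, "ty": 0.0002, "tz": -0.0333, "ax": 0.29, "ay": -0.23, "az": 0.02, "jaw": 150}, {"tx": -0.0237, "ty": 0.0004, "tz": 0.0072, "ax": -0.0, "ay": 7.14, "az": -0.0, "jaw": 150}, {"tx": -0.0244, "ty": 0.0004, "tz": 0.0042, "ax": -0.0, "ay": 7.14, "az": -0.0, "jaw": 150}, {"tx": -0.0247, "ty": 0.0004, "tz": 0.0011, "ax": -0.0, "ay": 7.14, "az": -0.0, "jaw": 150}, {"tx": -0.0247, "ty": 0.0004, "tz": -0.002, "ax": -0.0, "ay": 7.14, "az": -0.0, "jaw": 150}, {"tx": -0.0242, "ty": 0.0004, "tz": -0.0051, "ax": -0.0, "ay": 7.14, "az": -0.0, "jaw": 150}, {"tx": -0.0234, "ty": 0.0004, "tz": -0.008, "ax": -0.0, "ay": 7.14, "az": -0.0, "jaw": 150}, {"tx": -0.0222, "ty": 0.0004, "tz": -0.0109, "ax": -0.0, "ay": 7.14, "az": -0.0, "jaw": 150}, {"tx": -0.0141, "ty": -0.0016, "tz": 0.0247, "ax": 0.0, "ay": 0.0, "az": 0.0, "jaw": 150}, {"tx": -0.0141, "ty": -0.0016, "tz": 0.0247, "ax": 0.0, "ay": 0.0, "az": 0.0, "jaw": 150}]

[{"tx": -0.0141, "ty": -0.0016, "tz": 0.0247, "ax": 0.0, "ay": 0.0, "az": 0.0, "jaw": 150}]

[ 0.46073093 -0.28260979  0.18433392]
```

My reading of the slip: at mid-swing the steel strip lay along the vertical pads, so its turning was braked and it crept out. On the retry I'll grip nearer the tips and turn the tool with the tab, starting at 50° tilt and ending at about -45°.

>>> {"api": "move_arm", "payload": {"rows": [{"tx":0,"ty":0,"tz":-0.033,"ax":0.3,"ay":0,"az":0,"jaw":150},{"tx":0,"ty":0,"tz":-0.033,"ax":0.3,"ay":0,"az":0,"jaw":150},{"tx":0,"ty":0,"tz":-0.033,"ax":0.3,"ay":0,"az":0,"jaw":150},{"tx":-0.024,"ty":0,"tz":0.007,"ax":0,"ay":7,"az":0,"jaw":150},{"tx":-0.024,"ty":0,"tz":0.004,"ax":0,"ay":7,"az":0,"jaw":150},{"tx":-0.025,"ty":0,"tz":0.001,"ax":0,"ay":7,"az":0,"jaw":150},{"tx":-0.025,"ty":0,"tz":-0.002,"ax":0,"ay":7,"az":0,"jaw":150},{"tx":-0.024,"ty":0,"tz":-0.005,"ax":0,"ay":7,"az":0,"jaw":150},{"tx":-0.023,"ty":0,"tz":-0.008,"ax":0,"ay":7,"az":0,"jaw":150},{"tx":-0.022,"ty":0,"tz":-0.011,"ax":0,"ay":7,"az":0,"jaw":150},{"tx":0,"ty":0,"tz":0,"ax":0,"ay":0,"az":0,"jaw":150}]}}

```text
time: 9.8
tool_pos: [0.4286, -0.2783, 0.2557]
tool_rot: [0.036, 0.898, -0.073, 0.431]
contact_force: [0.1, -0.0, -1.1]
gripper_width: 0.409
```

```bash
python3 - <<'E'
from look import *
p,R,s=cur()
look("wrist","w10",[bp(-36,0,38),bp(17,0,38),bp(-36,8,38),bp(-36,-8,38),p])
T=Rdown(50); pre=bp(-36,0,38)-0.05*T[:,2]
show(plan(p,R,[(pre,T)],jaw=150,maxd=.03,maxa=8))
E
```

```text
p [ 0.4286 -0.2783  0.2557] x [ 0.617 -0.101  0.781] z [ 0.77  -0.127 -0.625] j [-1.08 -0.75  2.36  0.8   1.05  0.41] w 0.409 F [ 0.1 -0.  -1.1] t 9.8
[{"tx": -0.0118, "ty": -0.0003, "tz": 0.024, "ax": -0.0, "ay": -0.44, "az": 0.03, "jaw": 150}, {"tx": -0.0116, "ty": -0.0003, "tz": 0.024, "ax": -0.0, "ay": -0.44, "az": 0.03, "jaw": 150}, {"tx": -0.0115, "ty": -0.0003, "tz": 0.0241, "ax": -0.0, "ay": -0.44, "az": 0.03, "jaw": 150}]
```

View pics/w10.png

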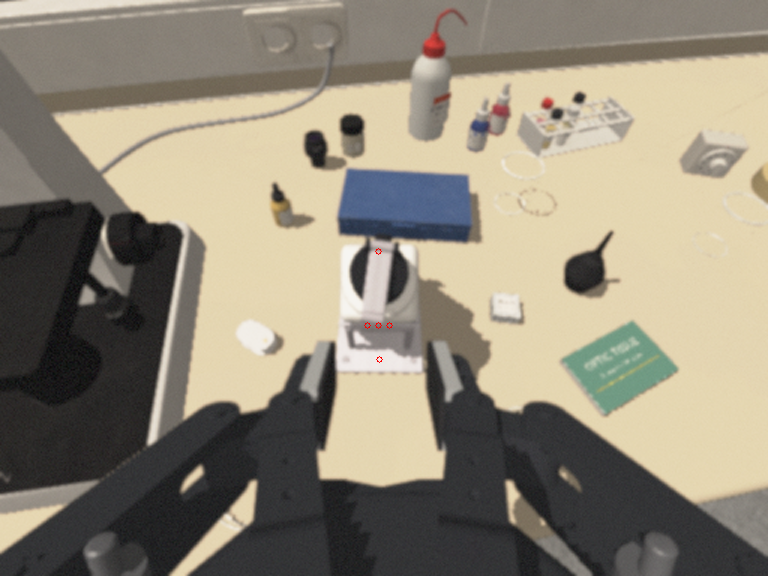

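```bash
python3 - <<'E'
from look import *
f=pickle.load(open("w10.pkl","rb"))
im=cv2.cvtColor(f["color"],cv2.COLOR_RGB2BGR); S=6; x0,y0=210,140
im=cv2.resize(im[y0:y0+100,x0:x0+90],None,fx=S,fy=S,interpolation=cv2.INTER_CUBIC)
def dr(X,c):
    for q in proj(f,X): cv2.circle(im,(int((q[0]-x0+.5)*S),int((q[1]-y0+.5)*S)),2,c,-1)
t=np.linspace(0,2*np.pi,40)
dr([bp(22*np.cos(a),22*np.sin(a),34) for a in t],(0,0,255))
dr([bp(22*np.cos(a),22*np.sin(a),0) for a in t],(0,255,255))
dr([bp(-36,0,38),bp(17,0,38),bp(-36,8,38),bp(-36,-8,38)],(255,0,0))
hw=.046;
dr([C+.0087*EX+s*hw*EY+x*.065*EX+.005*EZ for s in(-1,1) for x in (-1,1)],(0,255,0))
cv2.imwrite("pics/w10c.png",im)
E
```

```text
(no output)
```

View pics/w10c.png

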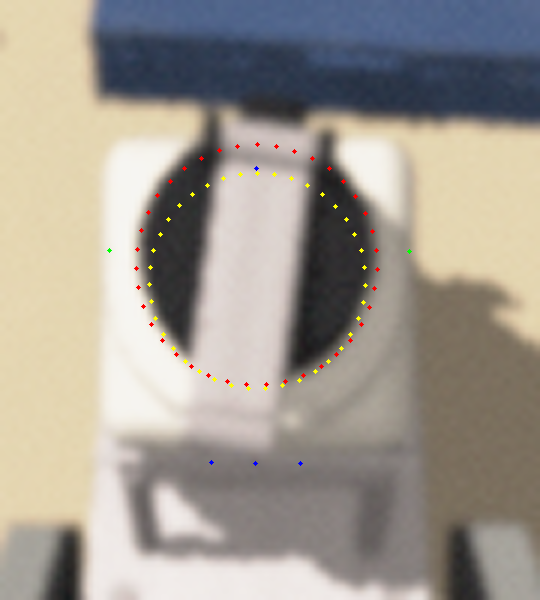

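The close view shows something changed. The tab now runs from (260,135) to (235,435) in the crop, so the cap has turned a little and the tab may not be fully shut, with its key possibly resting on an ear. I'll triangulate it.

```bash
python3 - <<'E'
from look import *
look("scene","s10");look("top","t10")
im=cv2.imread("pics/s10.png"); 
f=pickle.load(open("s10.pkl","rb")); g=pickle.load(open("t10.pkl","rb"))
def c(f,x0,y0,x1,y1,S,out):
    im=cv2.resize(cv2.cvtColor(f["color"],cv2.COLOR_RGB2BGR)[y0:y1,x0:x1],None,fx=S,fy=S,interpolation=cv2.INTER_CUBIC)
    for i in range(x0,x1,10): cv2.putText(im,str(i),((i-x0)*S,8),0,.3,(0,0,255))
    for i in range(y0,y1,10): cv2.putText(im,str(i),(0,(i-y0)*S+3),0,.3,(0,0,255))
    cv2.imwrite(out,im)
c(f,210,165,260,215,10,"pics/s10c.png"); c(g,220,190,290,270,7,"pics/t10c.png")
E
```

```text
p [ 0.4306 -0.2798  0.2609] x [ 0.615 -0.097  0.783] z [ 0.772 -0.13  -0.622] j [-1.08 -0.75  2.35  0.8   1.05  0.42] w 0.41 F [-0.5 -0.6 -0.4] t 9.85
p [ 0.4325 -0.281   0.2655] x [ 0.613 -0.093  0.785] z [ 0.774 -0.131 -0.62 ] j [-1.08 -0.75  2.34  0.8   1.05  0.42] w 0.412 F [0.6 0.5 1. ] t 9.9
```

View pics/s10c.png

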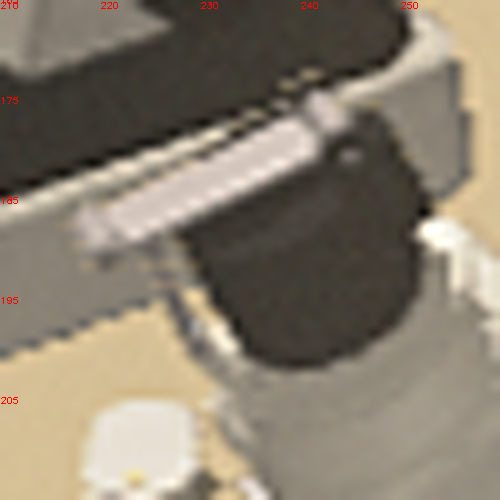

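View pics/t10c.png

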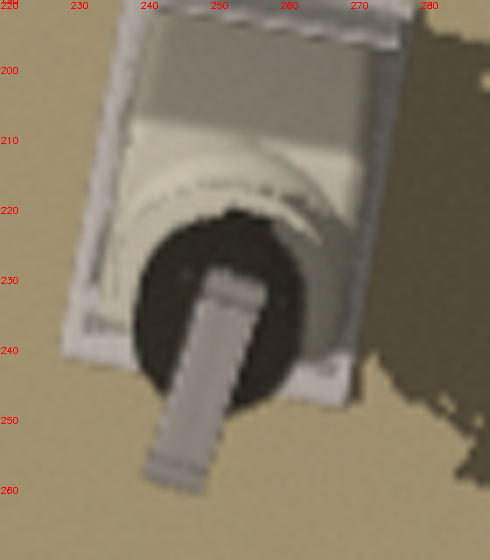

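```bash
python3 - <<'E'
from h import *
s=pickle.load(open("s10.pkl","rb")); t=pickle.load(open("t10.pkl","rb"))
for n,a,b in [("lip",(243.8,258),(219.5,187.5)),("hinge",(252,231),(241.5,176))]:
    X,e=tri(t,a,s,b); d=X-B0; print(n,X.round(4),round(e,4),"bottle frame",(np.array([d@BX,d@BY,d@BZ])*1000).round(1))
d=pickle.load(open("f0.pkl","rb"))
for n,a,b in [("lip0",(246.5,257.5),(222,193.5)),("hinge0",(251.5,232.5),(240,177))]:
    X,e=tri(d["top"],a,d["scene"],b); D=X-B0; print(n,(np.array([D@BX,D@BY,D@BZ])*1000).round(1))
E
```

```text
lip [ 0.5006 -0.2844  0.1668] 0.0023 bottle frame [-28.3   4.7  51.9]
hinge [ 0.5482 -0.2979  0.1835] 0.0015 bottle frame [22.7 -0.8 41.8]
lip0 [-32.6  -0.4  40.5]
hinge0 [19.2 -0.4 41.7]
```

Triangulation puts the tab at θ≈0.2 with the cap turned about 6° clockwise, so the key is resting on an ear. That is harmless, since the key is already clear and the turn is under 0.3 rad. The arm was also still settling during that wrist picture. I'll move to the pre-grasp and look again once settled.

```bash
python3 - <<'E'
from look import *
p,R,s=cur(); print(p.round(4))
T=Rdown(50); L=bp(-33.5,3,49); pre=L-0.05*T[:,2]
show(plan(p,R,[(pre,T)],jaw=150,maxd=.03,maxa=8))
E
```

```text
[ 0.4337 -0.2816  0.2685]
[{"tx": -0.0144, "ty": -0.0024, "tz": 0.0219, "ax": 0.07, "ay": -0.61, "az": 0.23, "jaw": 150}, {"tx": -0.0142, "ty": -0.0023, "tz": 0.0221, "ax": 0.07, "ay": -0.61, "az": 0.23, "jaw": 150}, {"tx": -0.0139, "ty": -0.0022, "tz": 0.0222, "ax": 0.07, "ay": -0.61, "az": 0.23, "jaw": 150}]
```

>>> {"api": "move_arm", "payload": {"rows": [{"tx":-0.014,"ty":-0.002,"tz":0.022,"ax":0,"ay":-0.6,"az":0.2,"jaw":150},{"tx":-0.014,"ty":-0.002,"tz":0.022,"ax":0,"ay":-0.6,"az":0.2,"jaw":150},{"tx":-0.014,"ty":-0.002,"tz":0.022,"ax":0,"ay":-0.6,"az":0.2,"jaw":150},{"tx":0,"ty":0,"tz":0,"ax":0,"ay":0,"az":0,"jaw":150},{"tx":0,"ty":0,"tz":0,"ax":0,"ay":0,"az":0,"jaw":150},{"tx":0,"ty":0,"tz":0,"ax":0,"ay":0,"az":0,"jaw":150}]}}

```text
time: 10.55
tool_pos: [0.4726, -0.2874, 0.2163]
tool_rot: [0.044, 0.901, -0.065, 0.427]
contact_force: [0.0, -0.0, -0.2]
gripper_width: 0.409
```

```bash
python3 - <<'E'
from look import *
p,R,s=cur(); L=bp(-33.5,3,49); print(R.T@(L-p), s["joint_vel"].round(3))
f=look("wrist","w11",[bp(17,0,38),L,p])
im=cv2.cvtColor(f["color"],cv2.COLOR_RGB2BGR); S=6; x0,y0=200,140
im=cv2.resize(im[y0:y0+100,x0:x0+110],None,fx=S,fy=S,interpolation=cv2.INTER_CUBIC)
def dr(X,c):
    for q in proj(f,X): cv2.circle(im,(int((q[0]-x0+.5)*S),int((q[1]-y0+.5)*S)),2,c,-1)
t=np.linspace(0,2*np.pi,40)
dr([bp(22*np.cos(a),22*np.sin(a),34) for a in t],(0,0,255))
dr([bp(22*np.cos(a),22*np.sin(a),0) for a in t],(0,255,255))
dr([bp(17,0,38),L,bp(-33.5,-5,49),bp(-33.5,11,49)],(255,0,0))
cv2.imwrite("pics/w11c.png",im)
p,R,s=cur(); print(p)
E
```

```text
[-0.0270617 -0.0068752  0.0530632] [ 0.011  0.008 -0.053 -0.002  0.002  0.008]
p [ 0.4726 -0.2874  0.2163] x [ 0.626 -0.08   0.776] z [ 0.764 -0.135 -0.631] j [-0.97 -0.57  2.32  0.82  0.87  0.36] w 0.409 F [ 0.  -0.  -0.2] t 10.55
[ 0.47257855 -0.28778635  0.21704452]
```

View pics/w11c.png

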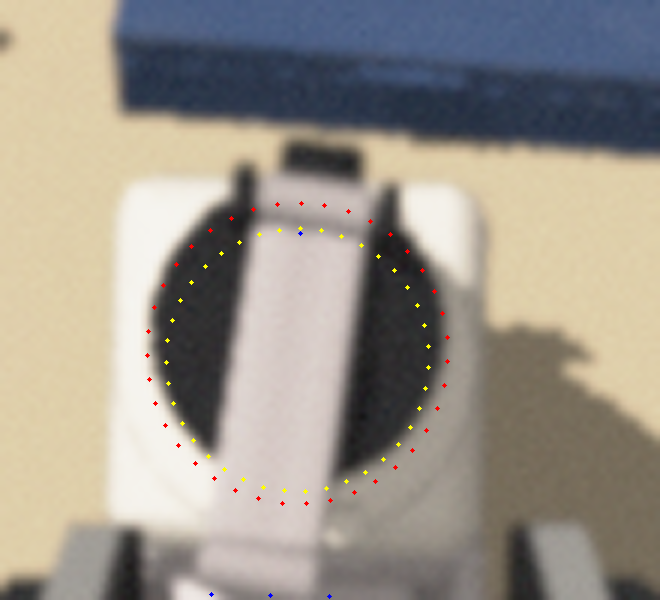

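All features are shifted about 3–4 mm up the bottle's x relative to nominal. The settled wrist view and the scene/top triangulation agree on this: lip ≈(-31,4.5,49), hinge ≈(20.5,-1,38). I'll use the measured hinge with a -6° yaw for the arc.

```bash
cat > arc2.py <<'E'
from look import *
PHI=np.radians(-6); H=bp(20.5,-1,38)
RZ=Ro.from_rotvec(PHI*BZ).as_matrix()
AX=RZ@BX; AY=RZ@BY
def lip(th): return H+.053*(-np.cos(th)*AX+np.sin(th)*BZ)
def Ra(al): return RZ@Rdown(al)
def alpha(th): return 50-95*th/2.85
D=0.008
def tcp(th,d=D,al=None):
    R=Ra(alpha(th) if al is None else al); return lip(th)+d*R[:,2],R
def est(p,R,d=D):
    q=p-R[:,2]*d; r=q-H; a=np.array([r@AX,r@BZ]); return np.arctan2(a[1],-a[0]),np.linalg.norm(a),r@AY
E
python3 - <<'E'
from arc2 import *
p,R,s=cur()
t0,R0=tcp(.21); pre=t0-.035*R0[:,2]
print("pre",pre,"grasp",t0)
show(plan(p,R,[(pre,R0)],jaw=150,maxd=.02,maxa=8))
E
```

```text
pre [ 0.48149521 -0.28092535  0.18271449] grasp [ 0.50487337 -0.28562976  0.15709554]
[{"tx": -0.0108, "ty": -0.0045, "tz": 0.0138, "ax": -0.57, "ay": -4.0, "az": 3.54, "jaw": 150}, {"tx": -0.0101, "ty": -0.004, "tz": 0.0144, "ax": -0.57, "ay": -4.0, "az": 3.54, "jaw": 150}]
```

>>> {"api": "move_arm", "payload": {"rows": [{"tx":-0.011,"ty":-0.004,"tz":0.014,"ax":-0.5,"ay":-4,"az":3.5,"jaw":150},{"tx":-0.01,"ty":-0.004,"tz":0.014,"ax":-0.5,"ay":-4,"az":3.5,"jaw":150},{"tx":0,"ty":0,"tz":0,"ax":0,"ay":0,"az":0,"jaw":150},{"tx":0,"ty":0,"tz":0,"ax":0,"ay":0,"az":0,"jaw":150},{"tx":0,"ty":0,"tz":0,"ax":0,"ay":0,"az":0,"jaw":150}]}}

```text
time: 11.1
tool_pos: [0.483, -0.285, 0.1916]
tool_rot: [0.026, 0.92, -0.127, 0.369]
contact_force: [-0.6, -0.2, 0.4]
gripper_width: 0.414
```

```bash
python3 - <<'E'
from arc2 import *
p,R,s=cur()
t0,R0=tcp(.21)
show(plan(p,R,[(t0-.025*R0[:,2],R0),(t0,R0)],jaw=150,maxd=.02,maxa=8))
f=look("wrist","w12",[H,lip(.21),lip(.21)+.008*AY,lip(.21)-.008*AY,p])
E
```

```text
[{"tx": -0.0081, "ty": -0.0032, "tz": 0.0149, "ax": 0.29, "ay": -0.49, "az": 0.22, "jaw": 150}, {"tx": 0.0, "ty": -0.0, "tz": 0.0125, "ax": 0.0, "ay": 0.0, "az": 0.0, "jaw": 150}, {"tx": 0.0, "ty": -0.0, "tz": 0.0125, "ax": 0.0, "ay": 0.0, "az": 0.0, "jaw": 150}]

p [ 0.483  -0.285   0.1916] x [ 0.696 -0.214  0.686] z [ 0.673 -0.141 -0.726] j [-0.89 -0.49  2.27  0.63  0.83  0.65] w 0.414 F [-0.6 -0.2  0.4] t 11.1
```

View pics/w12.png

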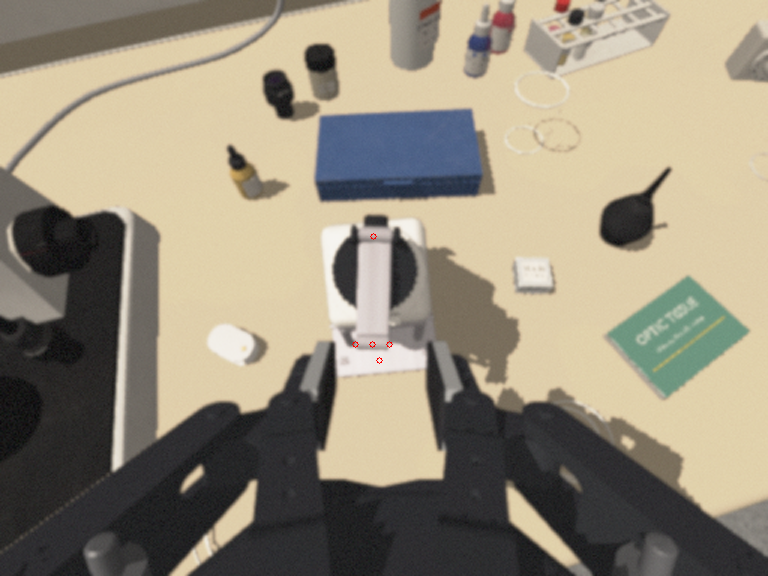

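The lip now matches at (372,343) and the tab is upright in the tool's view. I'll advance to the grasp.

>>> {"api": "move_arm", "payload": {"rows": [{"tx":-0.008,"ty":-0.003,"tz":0.015,"ax":0.3,"ay":-0.5,"az":0.2,"jaw":150},{"tx":0,"ty":0,"tz":0.012,"ax":0,"ay":0,"az":0,"jaw":150},{"tx":0,"ty":0,"tz":0,"ax":0,"ay":0,"az":0,"jaw":150},{"tx":0,"ty":0,"tz":0,"ax":0,"ay":0,"az":0,"jaw":150}]}}

```text
time: 11.55
tool_pos: [0.4956, -0.2864, 0.1692]
tool_rot: [0.025, 0.921, -0.128, 0.368]
contact_force: [0.4, 0.3, 0.3]
gripper_width: 0.411
```

```bash
python3 - <<'E'
from arc2 import *
p,R,s=cur()
t0,R0=tcp(.21)
show(plan(p,R,[(t0,R0)],jaw=150,maxd=.02,maxa=8))
f=look("wrist","w13",[H,lip(.21),lip(.21)+.008*AY,lip(.21)-.008*AY,p])
E
```

```text
[{"tx": -0.002, "ty": -0.0025, "tz": 0.0149, "ax": 0.22, "ay": -0.33, "az": 0.07, "jaw": 150}]

p [ 0.4956 -0.2864  0.1692] x [ 0.697 -0.217  0.684] z [ 0.671 -0.139 -0.728] j [-0.87 -0.42  2.26  0.65  0.77  0.63] w 0.411 F [0.4 0.3 0.3] t 11.55
```

View pics/w13.png

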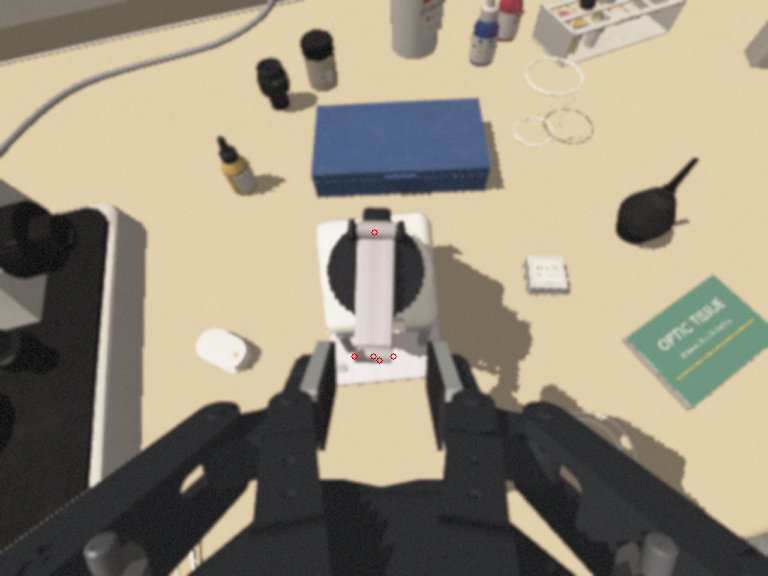

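>>> {"api": "move_arm", "payload": {"rows": [{"tx":-0.002,"ty":-0.002,"tz":0.012,"ax":0,"ay":-0.3,"az":0,"jaw":150},{"tx":0,"ty":0,"tz":0.004,"ax":0,"ay":0,"az":0,"jaw":150},{"tx":0,"ty":0,"tz":0,"ax":0,"ay":0,"az":0,"jaw":150},{"tx":0,"ty":0,"tz":0,"ax":0,"ay":0,"az":0,"jaw":150}]}}

```text
time: 12.0
tool_pos: [0.5054, -0.2876, 0.1593]
tool_rot: [0.026, 0.921, -0.128, 0.367]
contact_force: [-0.0, -0.1, -0.4]
gripper_width: 0.415
```

```bash
python3 - <<'E'
from arc2 import *
p,R,s=cur()
t0,R0=tcp(.21)
show(plan(p,R,[(t0,R0)],jaw=150,maxd=.02,maxa=8))
f=look("wrist","w14",[H,lip(.21),lip(.21)+.008*AY,lip(.21)-.008*AY,p])
E
```

```text
[{"tx": -0.0023, "ty": -0.0017, "tz": 0.0009, "ax": 0.37, "ay": -0.28, "az": 0.13, "jaw": 150}]

p [ 0.5054 -0.2876  0.1593] x [ 0.698 -0.216  0.683] z [ 0.67  -0.142 -0.729] j [-0.85 -0.38  2.25  0.65  0.74  0.63] w 0.415 F [-0.  -0.1 -0.4] t 12.0
```

View pics/w14.png

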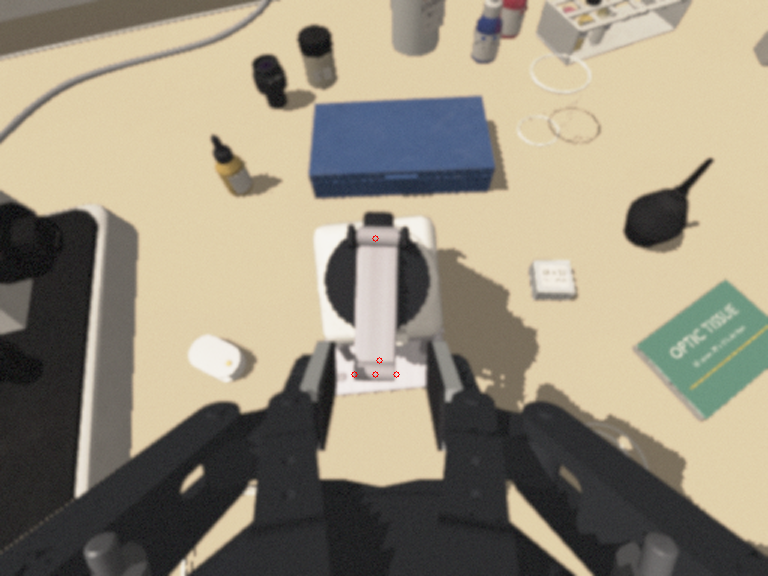

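>>> {"api": "move_arm", "payload": {"rows": [{"tx":-0.0025,"ty":-0.0015,"tz":0.002,"ax":0,"ay":0,"az":0,"jaw":160},{"tx":0,"ty":0,"tz":0,"ax":0,"ay":0,"az":0,"jaw":190},{"tx":0,"ty":0,"tz":0,"ax":0,"ay":0,"az":0,"jaw":230},{"tx":0,"ty":0,"tz":0,"ax":0,"ay":0,"az":0,"jaw":255},{"tx":0,"ty":0,"tz":0,"ax":0,"ay":0,"az":0,"jaw":255}]}}

```text
time: 12.55
tool_pos: [0.5053, -0.2861, 0.1572]
tool_rot: [0.027, 0.921, -0.127, 0.368]
contact_force: [-0.3, 0.6, 0.6]
gripper_width: 0.153
```

```bash
cat >> arc2.py <<'E'
def nxt(out,th1,n,th0=None,al0=None,al1=None,pts=True):
    p,R,s=cur(); e=est(p,R); print("est th,r,lat",np.round(e,4))
    z=R[:,2]; al=np.degrees(np.arctan2(z@EX,-z[2])); print("alpha",al.round(1))
    th0=e[0] if th0 is None else th0
    al0=al if al0 is None else al0
    ths=np.linspace(th0,th1,n+1)[1:]; als=np.linspace(al0,alpha(th1) if al1 is None else al1,n+1)[1:]
    P,Q=p,R
    for t,a in zip(ths,als):
        tp,tR=tcp(t,al=a); rv=Ro.from_matrix(Q.T@tR).as_rotvec()
        print(round(t,2),(Q.T@(tp-P)*1000).round(1),np.degrees(rv).round(1)); P,Q=tp,tR
    f=look("wrist",out,[H,lip(e[0])]); return f
E
python3 -c "
from arc2 import *
nxt('w15',0.9,6)"
```

```text
est th,r,lat [ 0.2095  0.0525 -0.0003]
alpha 43.2
0.32 [ 1.9 -0.3 -5.6] [ 0.4 -4.   0.2]
0.44 [ 2.6  0.  -5.2] [-0.  -3.9 -0. ]
0.55 [ 2.9  0.  -5.1] [ 0.  -3.9  0. ]
0.67 [ 3.1  0.  -4.9] [-0.  -3.9 -0. ]
0.78 [ 3.3  0.  -4.7] [ 0.  -3.9  0. ]
0.9 [ 3.5 -0.  -4.5] [-0.  -3.9  0. ]
p [ 0.5053 -0.2861  0.1572] x [ 0.697 -0.215  0.684] z [ 0.67  -0.143 -0.728] j [-0.84 -0.38  2.25  0.65  0.73  0.63] w 0.153 F [-0.3  0.6  0.6] t 12.55
```

View pics/w15.png

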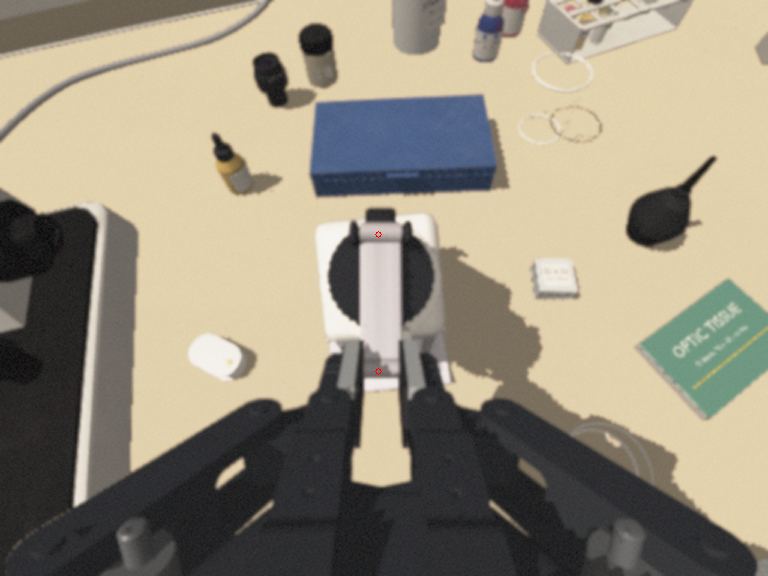

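Good pinch: the opening is 0.153 and the roll is at (380,372). I'll swing with the tool turning.

>>> {"api": "move_arm", "payload": {"rows": [{"tx":0.002,"ty":0,"tz":-0.0056,"ax":0,"ay":-4,"az":0,"jaw":255},{"tx":0.0026,"ty":0,"tz":-0.0052,"ax":0,"ay":-4,"az":0,"jaw":255},{"tx":0.0029,"ty":0,"tz":-0.0051,"ax":0,"ay":-4,"az":0,"jaw":255},{"tx":0.0031,"ty":0,"tz":-0.0049,"ax":0,"ay":-4,"az":0,"jaw":255},{"tx":0,"ty":0,"tz":0,"ax":0,"ay":0,"az":0,"jaw":255}]}}

```text
time: 13.1
tool_pos: [0.4984, -0.2843, 0.1753]
tool_rot: [0.006, 0.965, -0.132, 0.227]
contact_force: [1.3, -1.2, -4.1]
gripper_width: 0.155
```

```bash
python3 -c "
from arc2 import *
nxt('w16',1.2,6)"
```

```text
est th,r,lat [0.5816 0.0552 0.0006]
alpha 26.3
0.68 [ 4.5  0.6 -3.5] [ 0.3 -2.7 -0.2]
0.79 [ 2.8  0.  -4.4] [-0.  -2.7 -0. ]
0.89 [ 3.1 -0.  -4.3] [-0.  -2.7 -0. ]
0.99 [ 3.3  0.  -4.1] [-0.  -2.7  0. ]
1.1 [ 3.5 -0.  -3.8] [ 0.  -2.7  0. ]
1.2 [ 3.7 -0.  -3.6] [-0.  -2.7  0. ]
p [ 0.4984 -0.2843  0.1753] x [ 0.862 -0.251  0.44 ] z [ 0.437 -0.072 -0.896] j [-0.77 -0.29  2.07  0.31  1.    0.95] w 0.155 F [ 1.3 -1.2 -4.1] t 13.1
```

View pics/w16.png

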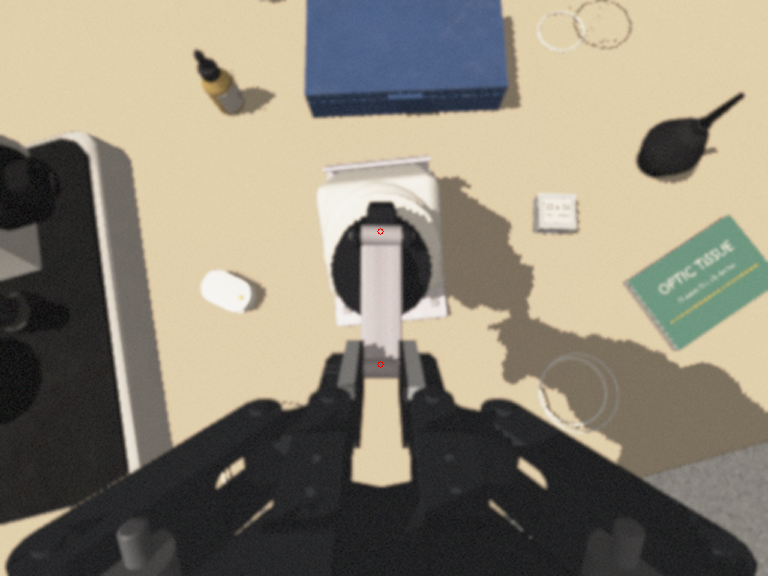

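Holding well at θ≈0.58. Next segment.

>>> {"api": "move_arm", "payload": {"rows": [{"tx":0.003,"ty":0.0003,"tz":-0.004,"ax":0,"ay":-3,"az":0,"jaw":255},{"tx":0.003,"ty":0,"tz":-0.0044,"ax":0,"ay":-3,"az":0,"jaw":255},{"tx":0.0032,"ty":0,"tz":-0.0043,"ax":0,"ay":-3,"az":0,"jaw":255},{"tx":0.0034,"ty":0,"tz":-0.0041,"ax":0,"ay":-3,"az":0,"jaw":255},{"tx":0.0036,"ty":0,"tz":-0.0038,"ax":0,"ay":-3,"az":0,"jaw":255},{"tx":0,"ty":0,"tz":0,"ax":0,"ay":0,"az":0,"jaw":255}]}}

```text
time: 13.75
tool_pos: [0.4996, -0.2846, 0.1872]
tool_rot: [-0.015, 0.987, -0.133, 0.092]
contact_force: [0.4, -0.9, -3.2]
gripper_width: 0.155
```

```bash
python3 -c "
from arc2 import *
nxt('w17',1.7,6)"
```

```text
est th,r,lat [0.8186 0.0542 0.0012]
alpha 10.5
0.97 [ 4.7  1.2 -6.1] [-0.1 -2.8 -0.4]
1.11 [ 4.3  0.  -6.2] [-0.  -2.9 -0. ]
1.26 [ 4.9 -0.  -5.7] [-0.  -2.9  0. ]
1.41 [ 5.4  0.  -5.2] [ 0.  -2.9 -0. ]
1.55 [ 5.9 -0.  -4.6] [ 0.  -2.9 -0. ]
1.7 [ 6.3 -0.  -4. ] [ 0.  -2.9 -0. ]
p [ 0.4996 -0.2846  0.1872] x [ 0.948 -0.264  0.178] z [ 0.186  0.006 -0.983] j [-0.71 -0.14  1.88  0.13  1.26  1.1 ] w 0.155 F [ 0.4 -0.9 -3.2] t 13.75
```

View pics/w17.png

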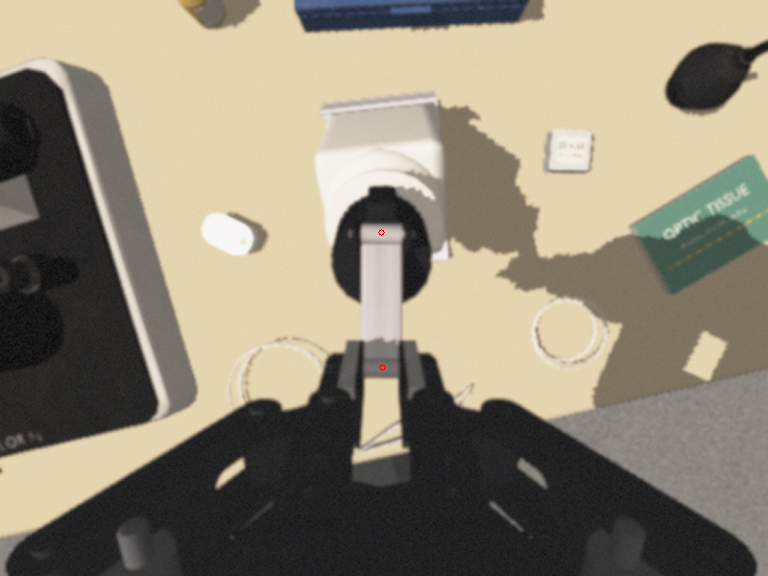

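The tab is at about 0.82 rad, still firmly held, with the roll at (382,368). Translation lagged while rotation did not, so I'll use larger shifts.

>>> {"api": "move_arm", "payload": {"rows": [{"tx":0.005,"ty":0.0006,"tz":-0.0065,"ax":0,"ay":-2.5,"az":0,"jaw":255},{"tx":0.0055,"ty":0.0003,"tz":-0.007,"ax":0,"ay":-2.5,"az":0,"jaw":255},{"tx":0.006,"ty":0,"tz":-0.0065,"ax":0,"ay":-2.5,"az":0,"jaw":255},{"tx":0.0065,"ty":0,"tz":-0.006,"ax":0,"ay":-2.5,"az":0,"jaw":255},{"tx":0,"ty":0,"tz":0,"ax":0,"ay":0,"az":0,"jaw":255}]}}

```text
time: 14.3
tool_pos: [0.5071, -0.2869, 0.2017]
tool_rot: [-0.034, 0.991, -0.132, -0.006]
contact_force: [-0.8, -0.0, -4.0]
gripper_width: 0.153
```

```bash
python3 -c "
from arc2 import *
nxt('w18',1.9,5)"
```

```text
est th,r,lat [1.1447 0.0521 0.0015]
alpha -0.8
1.3 [ 4.   1.5 -6.7] [-0.7 -2.3 -0.5]
1.45 [ 5.3 -0.  -5.6] [-0.  -2.5  0. ]
1.6 [ 5.9  0.  -5. ] [-0.  -2.5 -0. ]
1.75 [ 6.4  0.  -4.3] [ 0.  -2.5  0. ]
1.9 [ 6.8 -0.  -3.6] [-0.  -2.5  0. ]
p [ 0.5071 -0.2869  0.2017] x [ 0.965 -0.26  -0.021] z [-0.004  0.068 -0.998] j [-0.67 -0.    1.72  0.05  1.47  1.16] w 0.153 F [-0.8 -0.  -4. ] t 14.3
```

View pics/w18.png

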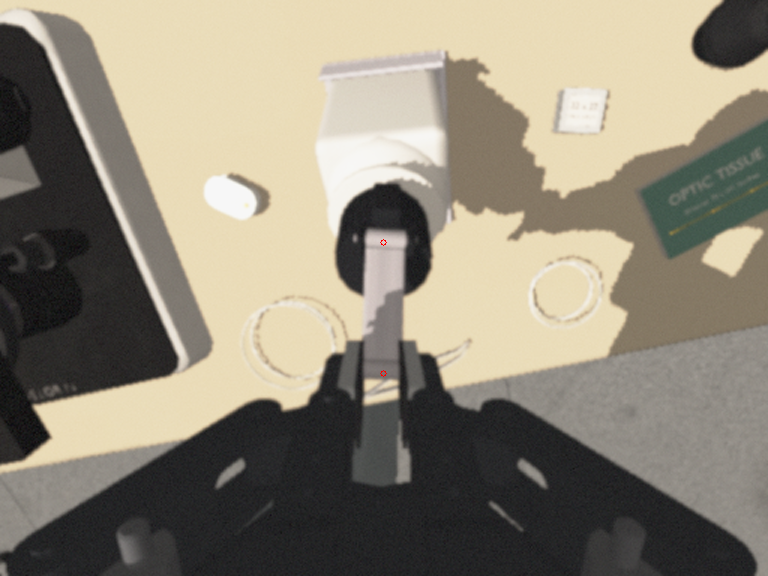

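>>> {"api": "move_arm", "payload": {"rows": [{"tx":0.0055,"ty":0.001,"tz":-0.0065,"ax":0,"ay":-3.2,"az":0,"jaw":255},{"tx":0.006,"ty":0.0003,"tz":-0.006,"ax":0,"ay":-3.2,"az":0,"jaw":255},{"tx":0.0067,"ty":0,"tz":-0.0055,"ax":0,"ay":-3.2,"az":0,"jaw":255},{"tx":0.0072,"ty":0,"tz":-0.0047,"ax":0,"ay":-3.2,"az":0,"jaw":255},{"tx":0,"ty":0,"tz":0,"ax":0,"ay":0,"az":0,"jaw":255}]}}

```text
time: 14.85
tool_pos: [0.523, -0.2938, 0.2165]
tool_rot: [-0.052, 0.982, -0.127, -0.126]
contact_force: [-1.9, 0.9, -0.1]
gripper_width: 0.152
```

```bash
python3 -c "
from arc2 import *
nxt('w19',2.3,5)"
```

```text
est th,r,lat [ 1.614e+00  5.080e-02 -4.000e-04]
alpha -14.7
1.75 [ 3.9 -0.4 -6.2] [-1.2 -2.1 -0.4]
1.89 [ 5.8  0.  -3.9] [ 0.  -2.4 -0. ]
2.03 [ 6.1 -0.  -3.3] [ 0.  -2.4  0. ]
2.16 [ 6.4  0.  -2.7] [-0.  -2.4 -0. ]
2.3 [ 6.6  0.  -2.1] [ 0.  -2.4  0. ]
p [ 0.523  -0.2938  0.2165] x [ 0.936 -0.237 -0.261] z [-0.234  0.134 -0.963] j [-0.62  0.18  1.51 -0.03  1.72  1.21] w 0.152 F [-1.9  0.9 -0.1] t 14.85
```

View pics/w19.png

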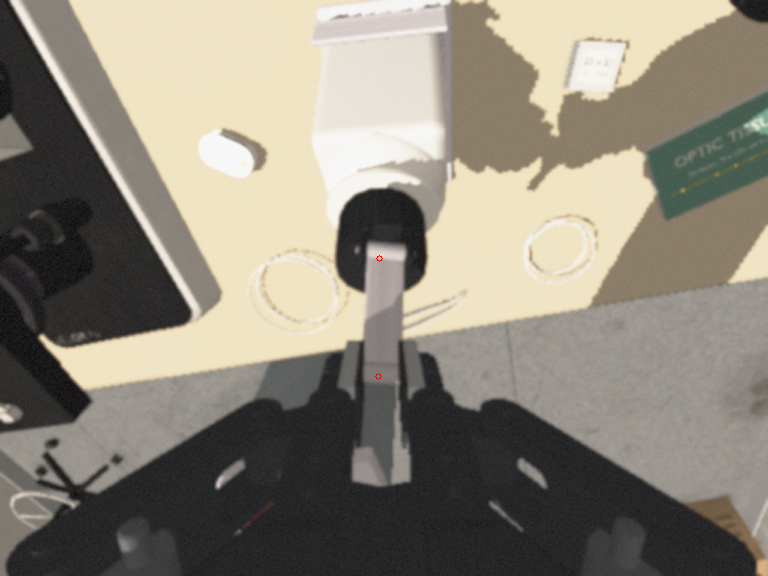

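θ≈1.6 with low forces and the roll still in the pads at (382,375). Continuing.

>>> {"api": "move_arm", "payload": {"rows": [{"tx":0.0055,"ty":0,"tz":-0.006,"ax":-0.3,"ay":-3.2,"az":0,"jaw":255},{"tx":0.0065,"ty":0,"tz":-0.005,"ax":0,"ay":-3.2,"az":0,"jaw":255},{"tx":0.007,"ty":0,"tz":-0.004,"ax":0,"ay":-3.2,"az":0,"jaw":255},{"tx":0.0072,"ty":0,"tz":-0.0033,"ax":0,"ay":-3.2,"az":0,"jaw":255},{"tx":0,"ty":0,"tz":0,"ax":0,"ay":0,"az":0,"jaw":255}]}}

```text
time: 15.4
tool_pos: [0.5465, -0.3033, 0.2246]
tool_rot: [-0.063, 0.962, -0.122, -0.236]
contact_force: [-3.8, -0.0, -1.0]
gripper_width: 0.151
```

```bash
python3 -c "
from arc2 import *
nxt('w20',2.8,6)"
```

```text
est th,r,lat [ 2.1582  0.0529 -0.0031]
alpha -27.7
2.27 [ 4.9 -3.1 -2.1] [-0.9 -2.4 -0.3]
2.37 [ 5.  -0.  -1.7] [ 0.  -2.6  0. ]
2.48 [ 5.1  0.  -1.4] [-0.  -2.6 -0. ]
2.59 [ 5.2  0.  -1. ] [-0.  -2.6  0. ]
2.69 [ 5.3  0.  -0.7] [ 0.  -2.6 -0. ]
2.8 [ 5.3  0.  -0.3] [-0.  -2.6  0. ]
p [ 0.5465 -0.3033  0.2246] x [ 0.859 -0.204 -0.47 ] z [-0.439  0.179 -0.88 ] j [-0.58  0.38  1.3  -0.1   1.94  1.23] w 0.151 F [-3.8 -0.  -1. ] t 15.4
```

View pics/w20.png

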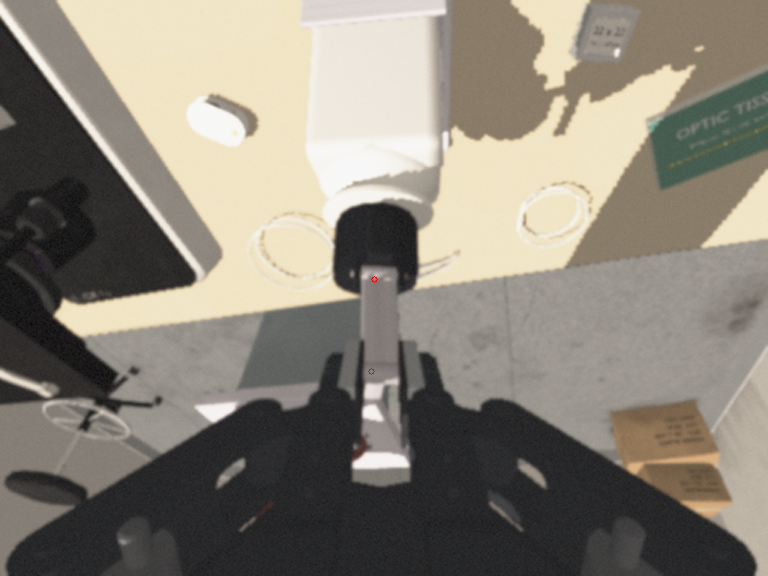

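θ≈2.15 and held, with the roll at (380,372). I'll go past the over-centre point.

>>> {"api": "move_arm", "payload": {"rows": [{"tx":0.0065,"ty":0,"tz":-0.0025,"ax":0,"ay":-3,"az":0,"jaw":255},{"tx":0.007,"ty":0,"tz":-0.002,"ax":0,"ay":-3,"az":0,"jaw":255},{"tx":0.007,"ty":0,"tz":-0.0015,"ax":0,"ay":-3,"az":0,"jaw":255},{"tx":0.007,"ty":0,"tz":-0.001,"ax":0,"ay":-3,"az":0,"jaw":255},{"tx":0,"ty":0,"tz":0,"ax":0,"ay":0,"az":0,"jaw":255}]}}

```text
time: 15.95
tool_pos: [0.5683, -0.3099, 0.2185]
tool_rot: [-0.077, 0.932, -0.115, -0.334]
contact_force: [-4.4, 1.6, -1.9]
gripper_width: 0.154
```

```bash
python3 -c "
from arc2 import *
nxt('w21',2.85,4)"
```

```text
est th,r,lat [ 2.6354  0.0535 -0.0044]
alpha -39.6
2.69 [ 2.7 -4.2  0.2] [-1.2 -1.2 -0.2]
2.74 [ 2.6  0.  -0.3] [-0.  -1.4 -0. ]
2.8 [ 2.6 -0.  -0.2] [ 0.  -1.4 -0. ]
2.85 [ 2.7  0.  -0.1] [-0.  -1.4 -0. ]
p [ 0.5683 -0.3099  0.2185] x [ 0.75  -0.164 -0.64 ] z [-0.605  0.22  -0.765] j [-0.56  0.56  1.12 -0.16  2.14  1.22] w 0.154 F [-4.4  1.6 -1.9] t 15.95
```

View pics/w21.png

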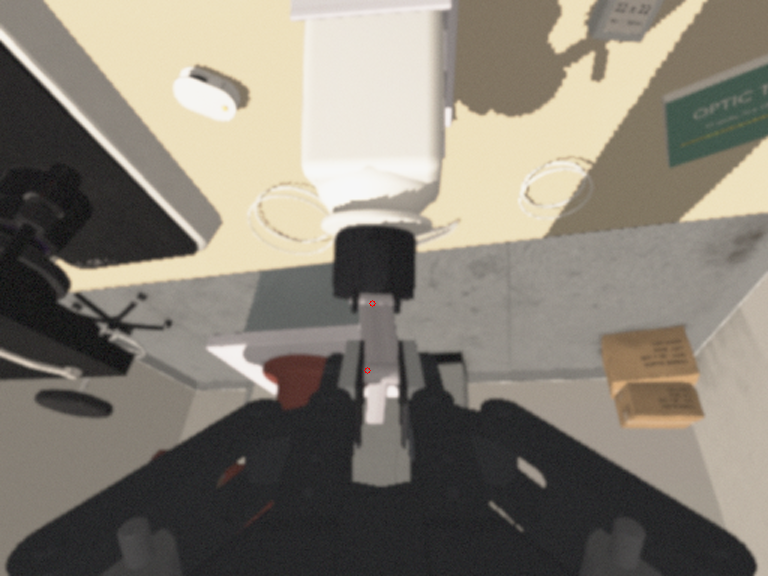

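θ≈2.6 and still held. Two more small steps, then release.

>>> {"api": "move_arm", "payload": {"rows": [{"tx":0.0055,"ty":0,"tz":-0.0005,"ax":0,"ay":-2,"az":0,"jaw":255},{"tx":0.0055,"ty":0,"tz":0,"ax":0,"ay":-2,"az":0,"jaw":255},{"tx":0.002,"ty":0,"tz":0,"ax":0,"ay":0,"az":0,"jaw":255},{"tx":0,"ty":0,"tz":0,"ax":0,"ay":0,"az":0,"jaw":200},{"tx":0,"ty":0,"tz":0,"ax":0,"ay":0,"az":0,"jaw":130},{"tx":0,"ty":0,"tz":0,"ax":0,"ay":0,"az":0,"jaw":130},{"tx":0,"ty":0,"tz":0,"ax":0,"ay":0,"az":0,"jaw":130}]}}

```text
time: 16.7
tool_pos: [0.5782, -0.3119, 0.2137]
tool_rot: [-0.08, 0.923, -0.112, -0.359]
contact_force: [0.3, -0.4, 1.0]
gripper_width: 0.49
```

```bash
python3 -c "
from arc2 import *
nxt('w22',2.85,4)"
```

```text
est th,r,lat [ 2.8452  0.0557 -0.0042]
alpha -42.7
2.85 [-0.  -3.9  2.7] [-1.1 -0.5 -0. ]
2.85 [-0.  0. -0.] [-0.  -0.6 -0. ]
2.85 [-0. -0. -0.] [ 0.  -0.6  0. ]
2.85 [-0.  0. -0.] [-0.  -0.6 -0. ]
p [ 0.5782 -0.3119  0.2137] x [ 0.718 -0.15  -0.68 ] z [-0.644  0.228 -0.73 ] j [-0.55  0.62  1.07 -0.17  2.19  1.22] w 0.49 F [ 0.3 -0.4  1. ] t 16.7
```

View pics/w22.png

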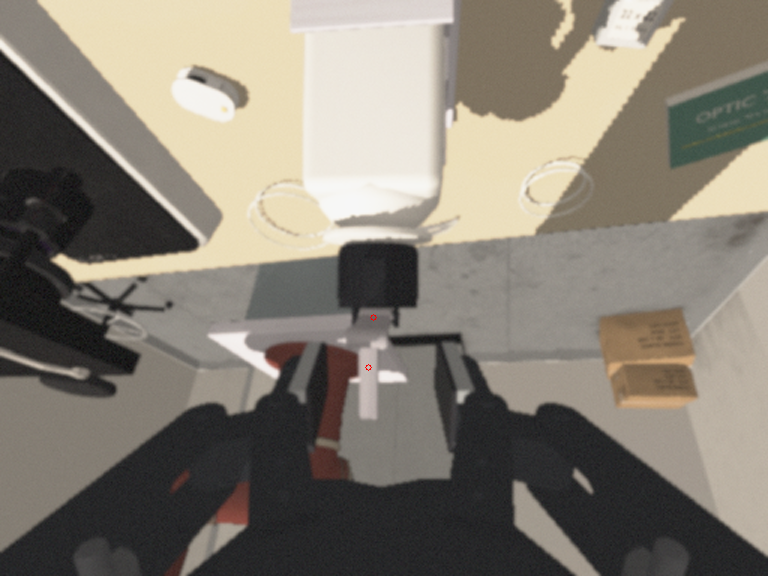

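The tab has dropped to its stop and the key stands up at (368,360–420) with the fingers open and clear. I'll retreat and check it stays back.

```bash
python3 - <<'E'
from arc2 import *
p,R,s=cur()
a=p-.07*R[:,2]+np.array([0,0,.02])
b=np.array([.52,-.30,.36])
show(plan(p,R,[(a,R),(b,Rdown(-5)),(bp(0,0,130),Rdown(30))],jaw=60,maxd=.04,maxa=8))
print(a,bp(0,0,130))
E
```

```text
[{"tx": -0.0045, "ty": -0.0004, "tz": -0.0282, "ax": 0.0, "ay": 0.0, "az": 0.0, "jaw": 60}, {"tx": -0.0045, "ty": -0.0004, "tz": -0.0282, "ax": 0.0, "ay": 0.0, "az": 0.0, "jaw": 60}, {"tx": -0.0045, "ty": -0.0004, "tz": -0.0282, "ax": 0.0, "ay": 0.0, "az": 0.0, "jaw": 60}, {"tx": -0.0259, "ty": -0.0009, "tz": 0.0036, "ax": -1.21, "ay": 7.55, "az": -0.8, "jaw": 60}, {"tx": -0.0261, "ty": -0.0013, "tz": 0.0002, "ax": -1.21, "ay": 7.55, "az": -0.8, "jaw": 60}, {"tx": -0.0259, "ty": -0.0016, "tz": -0.0033, "ax": -1.21, "ay": 7.55, "az": -0.8, "jaw": 60}, {"tx": -0.0252, "ty": -0.0019, "tz": -0.0067, "ax": -1.21, "ay": 7.55, "az": -0.8, "jaw": 60}, {"tx": -0.0241, "ty": -0.002, "tz": -0.01, "ax": -1.21, "ay": 7.55, "az": -0.8, "jaw": 60}, {"tx": -0.0053, "ty": -0.0015, "tz": 0.0228, "ax": 0.0, "ay": 7.0, "az": 0.0, "jaw": 60}, {"tx": -0.008, "ty": -0.0015, "tz": 0.022, "ax": 0.0, "ay": 7.0, "az": 0.0, "jaw": 60}, {"tx": -0.0107, "ty": -0.0015, "tz": 0.0209, "ax": 0.0, "ay": 7.0, "az": 0.0, "jaw": 60}, {"tx": -0.0131, "ty": -0.0015, "tz": 0.0194, "ax": 0.0, "ay": 7.0, "az": 0.0, "jaw": 60}]

[{"tx": -0.0154, "ty": -0.0015, "tz": 0.0177, "ax": 0.0, "ay": 7.0, "az": 0.0, "jaw": 60}]

[ 0.62336069 -0.32788824  0.28485083] [ 0.48540631 -0.28669478  0.2485833 ]
```

>>> {"api": "move_arm", "payload": {"rows": [{"tx":-0.004,"ty":0,"tz":-0.028,"ax":0,"ay":0,"az":0,"jaw":100},{"tx":-0.004,"ty":0,"tz":-0.028,"ax":0,"ay":0,"az":0,"jaw":100},{"tx":-0.004,"ty":0,"tz":-0.028,"ax":0,"ay":0,"az":0,"jaw":60},{"tx":-0.026,"ty":0,"tz":0.0,"ax":-1.2,"ay":7.5,"az":-0.8,"jaw":60},{"tx":-0.026,"ty":0,"tz":-0.002,"ax":-1.2,"ay":7.5,"az":-0.8,"jaw":60},{"tx":-0.026,"ty":0,"tz":-0.005,"ax":-1.2,"ay":7.5,"az":-0.8,"jaw":60},{"tx":-0.025,"ty":0,"tz":-0.008,"ax":-1.2,"ay":7.5,"az":-0.8,"jaw":60},{"tx":-0.024,"ty":0,"tz":-0.01,"ax":-1.2,"ay":7.5,"az":-0.8,"jaw":60},{"tx":0,"ty":0,"tz":0,"ax":0,"ay":0,"az":0,"jaw":60},{"tx":0,"ty":0,"tz":0,"ax":0,"ay":0,"az":0,"jaw":60}]}}

```text
time: 17.75
tool_pos: [0.5263, -0.3128, 0.3505]
tool_rot: [-0.006, 0.996, -0.08, -0.042]
contact_force: [0.8, 0.0, -0.6]
gripper_width: 0.764
```

```bash
python3 - <<'E'
from arc2 import *
p,R,s=cur()
show(plan(p,R,[(bp(0,0,130),Rdown(30))],jaw=60,maxd=.04,maxa=8))
key=[bp(17-43.5*np.cos(t)-36*np.sin(t),0,38+43.5*np.sin(t)-36*np.cos(t)) for t in [2.6,3.0]]
look("wrist","w23",[bp(17,0,38)]+key)
look("scene","s23",[])
im=cv2.imread("pics/s23.png"); cv2.imwrite("pics/s23c.png",cv2.resize(im[200:400,280:480],None,fx=3,fy=3))
E
```

```text
[{"tx": -0.0071, "ty": -0.0038, "tz": 0.0211, "ax": -0.07, "ay": 6.98, "az": 0.03, "jaw": 60}, {"tx": -0.0096, "ty": -0.0038, "tz": 0.0201, "ax": -0.07, "ay": 6.98, "az": 0.03, "jaw": 60}, {"tx": -0.012, "ty": -0.0038, "tz": 0.0187, "ax": -0.07, "ay": 6.98, "az": 0.03, "jaw": 60}, {"tx": -0.0142, "ty": -0.0038, "tz": 0.0171, "ax": -0.07, "ay": 6.98, "az": 0.03, "jaw": 60}, {"tx": -0.0162, "ty": -0.0038, "tz": 0.0153, "ax": -0.07, "ay": 6.98, "az": 0.03, "jaw": 60}]

p [ 0.5263 -0.3128  0.3505] x [ 0.984 -0.158 -0.085] z [-0.083  0.019 -0.996] j [-0.64  0.03  1.44 -0.04  1.75  1.08] w 0.764 F [ 0.8  0.  -0.6] t 17.75
p [ 0.5269 -0.313   0.351 ] x [ 0.984 -0.158 -0.085] z [-0.083  0.018 -0.996] j [-0.64  0.03  1.44 -0.04  1.75  1.08] w 0.767 F [ 1.1 -0.7 -0.1] t 17.8
```

View pics/w23.png

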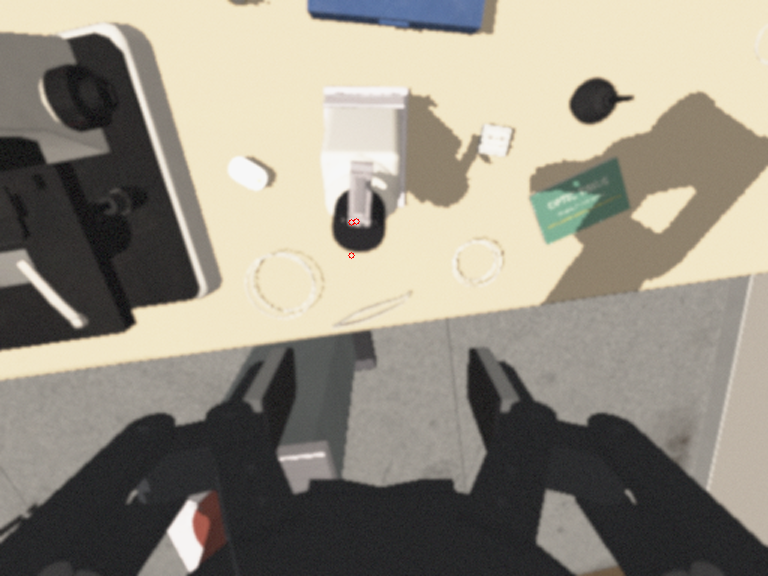

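View pics/s23c.png

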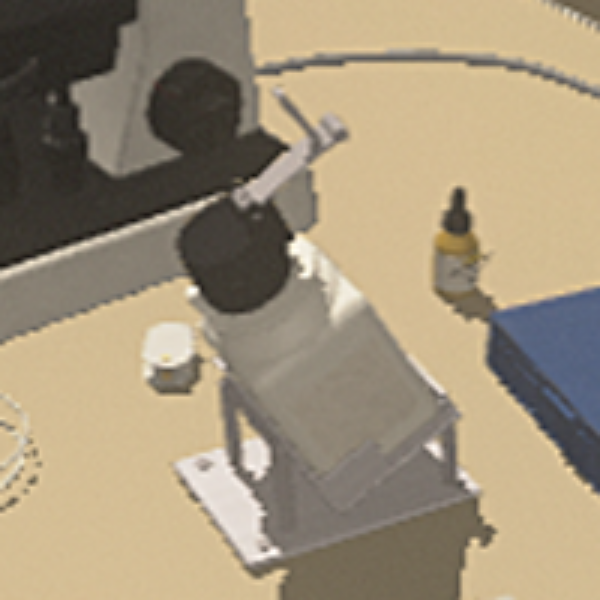

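The scene view shows the tab folded back and staying, with the key up at (280,95) and the lip at (335,125) in the crop. The wrist projection is off by about 35 px here, so I'll check whether the camera extrinsics match the tool pose.

```bash
python3 - <<'E'
from h import *
# known poses
poses={"w2":([0.4887,-.3001,.3151],None)}
import glob
from look import *
p,R,s=cur()
f=manip.grab_frame("wrist"); pickle.dump(f,open("w24.pkl","wb"))
c=-f["R"].T@f["t"]
print("cam in tool",(R.T@(c-p)).round(4),"rot",np.degrees(Ro.from_matrix(f["R"]@R).as_rotvec()).round(2), s["joint_vel"].round(3))
d=pickle.load(open("f0.pkl","rb"))["wrist"]
R0=q2R([-0.0,.122,.993,-.001]); c0=-d["R"].T@d["t"]; print((R0.T@(c0-np.array([.151,.6065,.230]))).round(4),np.degrees(Ro.from_matrix(d["R"]@R0).as_rotvec()).round(2))
print(proj(f,[bp(17,0,38),bp(0,0,34),C])*1.5)
g=pickle.load(open("w23.pkl","rb")); print(np.degrees(Ro.from_matrix(g["R"]@f["R"].T).as_rotvec()), np.linalg.norm(g["R"].T@g["t"]-f["R"].T@f["t"]))
im=cv2.cvtColor(f["color"],cv2.COLOR_RGB2BGR); cv2.imwrite("pics/w24.png",cv2.resize(im,None,fx=1.5,fy=1.5))
E
```

```text
cam in tool [ 0.075   0.0004 -0.1423] rot [ 13.56  13.4  -89.25] [ 0.006  0.045 -0.01   0.001 -0.006 -0.002]
[ 0.0756 -0.001  -0.1426] [ 13.36  13.48 -89.18]
[[355.95573306 222.14494979]
 [357.11560339 234.05539592]
 [364.79079137 158.79327128]]
[-0.05081799 -0.00256584 -0.04214654] 0.0015348702830040523
```

View pics/w24.png

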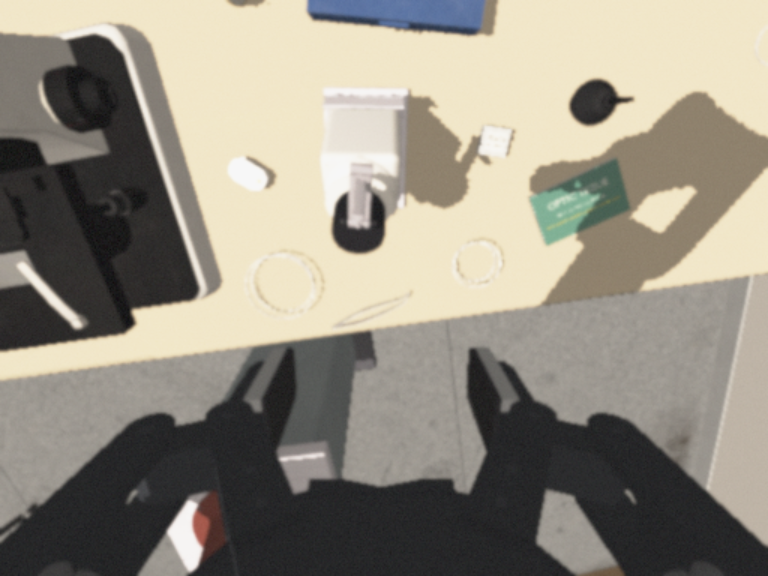

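That was my misreading of the marker order. The hinge projects to (356,222) and is seen at (358,224), so the extrinsics are fine. Moving to above the cap, along the bottle's axis.

>>> {"api": "move_arm", "payload": {"rows": [{"tx":-0.007,"ty":-0.004,"tz":0.021,"ax":0,"ay":7,"az":0,"jaw":40},{"tx":-0.01,"ty":-0.004,"tz":0.02,"ax":0,"ay":7,"az":0,"jaw":40},{"tx":-0.012,"ty":-0.004,"tz":0.019,"ax":0,"ay":7,"az":0,"jaw":40},{"tx":-0.014,"ty":-0.004,"tz":0.017,"ax":0,"ay":7,"az":0,"jaw":40},{"tx":-0.016,"ty":-0.004,"tz":0.015,"ax":0,"ay":7,"az":0,"jaw":40},{"tx":0,"ty":0,"tz":0,"ax":0,"ay":0,"az":0,"jaw":40},{"tx":0,"ty":0,"tz":0,"ax":0,"ay":0,"az":0,"jaw":40},{"tx":0,"ty":0,"tz":0,"ax":0,"ay":0,"az":0,"jaw":40}]}}

```text
time: 18.7
tool_pos: [0.4933, -0.2861, 0.2289]
tool_rot: [0.009, 0.963, -0.078, 0.257]
contact_force: [0.5, -0.5, 1.0]
gripper_width: 0.84
```

```bash
cat > capview.py <<'E'
from look import *
def view(out,S=3,box=(150,80,380,270),phi=0):
    p,R,s=cur(); d=p-B0; print("tcp in bottle",(np.array([d@BX,d@BY,d@BZ])*1000).round(1),"toolz in bottle",np.array([R[:,2]@BX,R[:,2]@BY,R[:,2]@BZ]).round(3),"toolx",np.array([R[:,0]@BX,R[:,0]@BY,R[:,0]@BZ]).round(3))
    f=look("wrist",out,[]); im=cv2.cvtColor(f["color"],cv2.COLOR_RGB2BGR); x0,y0,x1,y1=box
    im=cv2.resize(im[y0:y1,x0:x1],None,fx=S,fy=S,interpolation=cv2.INTER_CUBIC)
    def dr(X,c):
        for q in proj(f,X): cv2.circle(im,(int((q[0]-x0+.5)*S),int((q[1]-y0+.5)*S)),2,c,-1)
    t=np.linspace(0,2*np.pi,40)
    dr([bp(22*np.cos(a),22*np.sin(a),34) for a in t],(0,0,255)); dr([bp(22*np.cos(a),22*np.sin(a),0) for a in t],(0,255,255))
    dr([bp(30.5*np.cos(a),30.5*np.sin(a),-3) for a in t],(0,255,0))
    dr([bp(17,0,38),bp(69.5,0,45.5)],(255,0,0))
    cv2.imwrite(f"pics/{out}c.png",im); return f
E
python3 -c "
from capview import *
view('w25')
p,R,s=cur(); show(plan(p,R,[(bp(0,0,110),Rdown(30))],jaw=40))"
```

```text
tcp in bottle [ -3.2   1.9 109.2] toolz in bottle [-0.004  0.023 -1.   ] toolx [ 1.    -0.003 -0.004]
p [ 0.4933 -0.2861  0.2289] x [ 0.856 -0.145  0.496] z [ 0.493 -0.058 -0.868] j [-0.82 -0.37  2.06  0.37  1.08  0.8 ] w 0.84 F [ 0.5 -0.5  1. ] t 18.7
[{"tx": 0.0014, "ty": 0.0013, "tz": 0.0003, "ax": -1.24, "ay": 0.09, "az": -0.14, "jaw": 40}]
```

View pics/w25c.png

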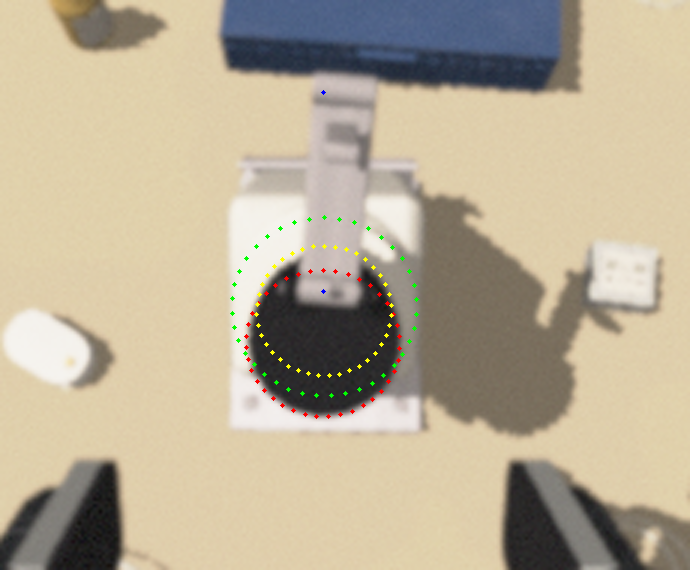

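The cap's top circle matches the model within about 1 mm. The cap has turned about 4° clockwise, with the lip at (345,85) and hinge at (330,290) in the crop. I'll descend along the axis.

>>> {"api": "move_arm", "payload": {"rows": [{"tx":0.002,"ty":0.002,"tz":0.02,"ax":-1.2,"ay":0,"az":0,"jaw":40},{"tx":0.001,"ty":0.001,"tz":0.02,"ax":0,"ay":0,"az":0,"jaw":40},{"tx":0,"ty":0,"tz":0.02,"ax":0,"ay":0,"az":0,"jaw":40},{"tx":0,"ty":0,"tz":0.01,"ax":0,"ay":0,"az":0,"jaw":40},{"tx":0,"ty":0,"tz":0,"ax":0,"ay":0,"az":0,"jaw":40},{"tx":0,"ty":0,"tz":0,"ax":0,"ay":0,"az":0,"jaw":40}]}}

```text
time: 19.35
tool_pos: [0.5478, -0.3065, 0.194]
tool_rot: [0.03, 0.96, -0.075, 0.268]
contact_force: [-0.1, 1.4, 0.9]
gripper_width: 0.842
```

```bash
python3 -c "
from capview import *
view('w26')
p,R,s=cur(); show(plan(p,R,[(bp(0.3,-.5,10),Rdown(30))],jaw=40,maxd=.02))"
```

```text
tcp in bottle [28.8 -9.4 50.4] toolz in bottle [ 0.022 -0.013 -1.   ] toolx [1.    0.011 0.022]
p [ 0.5478 -0.3065  0.194 ] x [ 0.845 -0.129  0.519] z [ 0.51  -0.098 -0.855] j [-0.75 -0.21  1.99  0.36  0.92  0.82] w 0.842 F [-0.1  1.4  0.9] t 19.35
[{"tx": -0.0098, "ty": -0.0033, "tz": 0.0133, "ax": 0.26, "ay": -0.43, "az": 0.21, "jaw": 40}, {"tx": -0.0097, "ty": -0.0032, "tz": 0.0134, "ax": 0.26, "ay": -0.43, "az": 0.21, "jaw": 40}, {"tx": -0.0096, "ty": -0.0031, "tz": 0.0135, "ax": 0.26, "ay": -0.43, "az": 0.21, "jaw": 40}]
```

View pics/w26c.png

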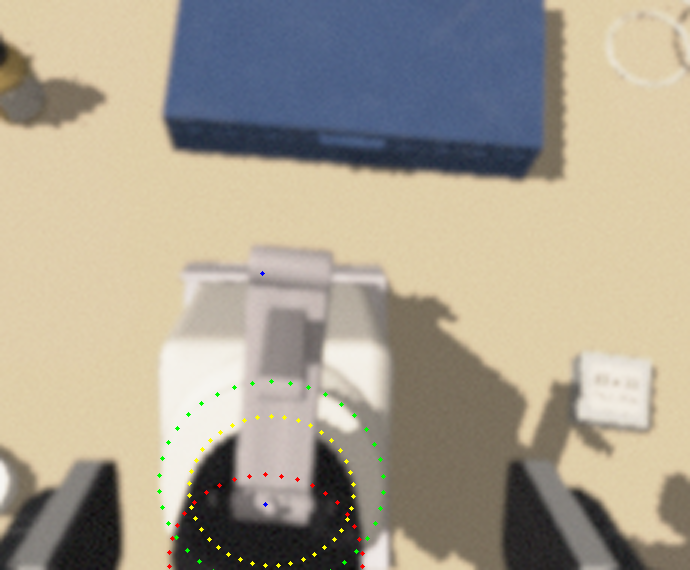

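The descent drifted about 29 mm along tool x: the joints lag unequally in this posture, and rows don't make up what they miss. I'll correct sideways first, then descend in smaller steps.

>>> {"api": "move_arm", "payload": {"rows": [{"tx":-0.01,"ty":-0.003,"tz":0,"ax":0.4,"ay":-0.6,"az":0.3,"jaw":40},{"tx":-0.01,"ty":-0.003,"tz":0,"ax":0.4,"ay":-0.6,"az":0.3,"jaw":40},{"tx":-0.008,"ty":-0.003,"tz":0,"ax":0,"ay":0,"az":0,"jaw":40},{"tx":0,"ty":0,"tz":0,"ax":0,"ay":0,"az":0,"jaw":40},{"tx":0,"ty":0,"tz":0,"ax":0,"ay":0,"az":0,"jaw":40}]}}

```text
time: 19.9
tool_pos: [0.523, -0.2934, 0.1815]
tool_rot: [0.022, 0.962, -0.079, 0.259]
contact_force: [-0.3, 0.1, 0.4]
gripper_width: 0.845
```

```bash
cat > st.py <<'E'
from h import *
def st(x=0.3,y=-.5,z=10,al=30,turn=0,n=1):
    p,R,s=cur(); d=p-B0; print("t",s["time"],"tcp in bottle",(np.array([d@BX,d@BY,d@BZ])*1000).round(1),"w",round(float(s["gripper_width"]),3),"F",s["contact_force"].round(1),"jv",s["joint_vel"].round(2),"j",s["joint_pos"].round(2))
    R1=Rdown(al,turn); rv=np.degrees(Ro.from_matrix(R.T@R1).as_rotvec()); print("to go tool mm",(R.T@(bp(x,y,z)-p)*1000).round(1),"rot",rv.round(2))
E
python3 -c "
from st import *
st()"
```

```text
t 19.9 tcp in bottle [-0.5 -0.5 52.8] w 0.845 F [-0.3  0.1  0.4] jv [-0.   -0.02  0.02 -0.    0.   -0.  ] j [-0.77 -0.26  2.05  0.36  0.94  0.81]
to go tool mm [ 0.7 -0.  42.8] rot [ 0.05 -0.13 -0.01]
```

>>> {"api": "move_arm", "payload": {"rows": [{"tx":-0.002,"ty":-0.001,"tz":0.01,"ax":0,"ay":0,"az":0,"jaw":40},{"tx":-0.003,"ty":-0.001,"tz":0.01,"ax":0,"ay":0,"az":0,"jaw":40},{"tx":0,"ty":0,"tz":0,"ax":0,"ay":0,"az":0,"jaw":40},{"tx":0,"ty":0,"tz":0,"ax":0,"ay":0,"az":0,"jaw":40}]}}

```text
time: 20.3
tool_pos: [0.5293, -0.2921, 0.1593]
tool_rot: [0.021, 0.962, -0.079, 0.259]
contact_force: [1.2, 0.3, 0.3]
gripper_width: 0.845
```

```bash
python3 -c "
from st import *
st()"
```

```text
t 20.3 tcp in bottle [-6.4  1.8 30.6] w 0.845 F [1.2 0.3 0.3] jv [ 0.    0.02  0.01 -0.   -0.   -0.  ] j [-0.76 -0.22  2.06  0.37  0.89  0.8 ]
to go tool mm [ 6.6  2.3 20.6] rot [ 0.03 -0.1  -0.03]
```

>>> {"api": "move_arm", "payload": {"rows": [{"tx":0.0065,"ty":0.0022,"tz":0.002,"ax":0,"ay":0,"az":0,"jaw":40},{"tx":0,"ty":0,"tz":0.009,"ax":0,"ay":0,"az":0,"jaw":40},{"tx":0,"ty":0,"tz":0.008,"ax":0,"ay":0,"az":0,"jaw":40},{"tx":0,"ty":0,"tz":0,"ax":0,"ay":0,"az":0,"jaw":40},{"tx":0,"ty":0,"tz":0,"ax":0,"ay":0,"az":0,"jaw":40}]}}

```text
time: 20.8
tool_pos: [0.5457, -0.2974, 0.1449]
tool_rot: [0.021, 0.962, -0.079, 0.259]
contact_force: [-0.5, 0.2, -0.3]
gripper_width: 0.845
```

```bash
python3 -c "
from st import *
st()
from look import *
look('wrist','w27')"
```

```text
t 20.8 tcp in bottle [ 1.3 -0.7  9.6] w 0.845 F [-0.5  0.2 -0.3] jv [ 0.    0.01 -0.   -0.   -0.    0.  ] j [-0.74 -0.16  2.03  0.37  0.85  0.8 ]
to go tool mm [-1.  -0.2 -0.4] rot [ 0.02 -0.1  -0.01]
p [ 0.5457 -0.2974  0.1449] x [ 0.853 -0.142  0.502] z [ 0.495 -0.082 -0.865] j [-0.74 -0.16  2.03  0.37  0.85  0.8 ] w 0.845 F [-0.5  0.2 -0.3] t 20.8
```

View pics/w27.png

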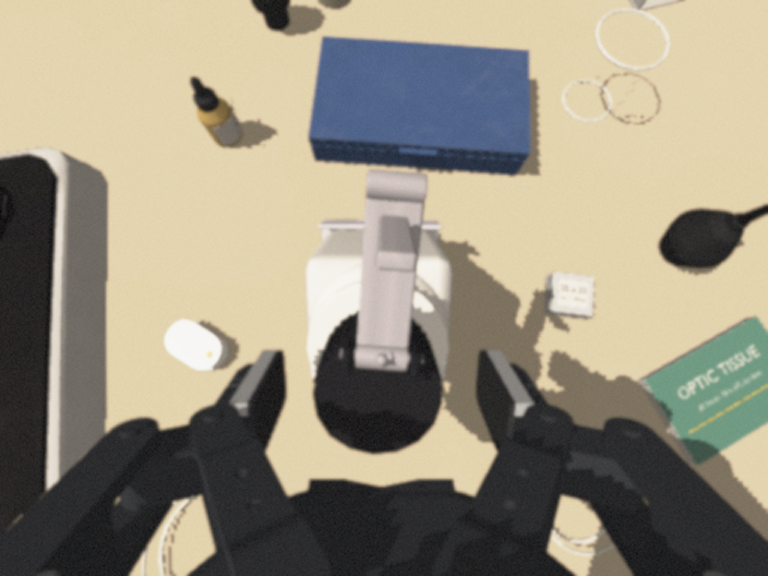

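The cap is centred between the open fingers, around x=378, and the tab is clear behind. Closing.

>>> {"api": "move_arm", "payload": {"rows": [{"tx":-0.001,"ty":0,"tz":0,"ax":0,"ay":0,"az":0,"jaw":80},{"tx":0,"ty":0,"tz":0,"ax":0,"ay":0,"az":0,"jaw":110},{"tx":0,"ty":0,"tz":0,"ax":0,"ay":0,"az":0,"jaw":140},{"tx":0,"ty":0,"tz":0,"ax":0,"ay":0,"az":0,"jaw":255},{"tx":0,"ty":0,"tz":0,"ax":0,"ay":0,"az":0,"jaw":255},{"tx":0,"ty":0,"tz":0,"ax":0,"ay":0,"az":0,"jaw":255}]}}

```text
time: 21.45
tool_pos: [0.5446, -0.2971, 0.1451]
tool_rot: [0.022, 0.962, -0.079, 0.259]
contact_force: [0.6, 1.0, -0.4]
gripper_width: 0.503
```

```bash
python3 -c "
from st import *
st(al=30)
"
```

```text
t 21.45 tcp in bottle [ 0.3 -0.6 10.3] w 0.503 F [ 0.6  1.  -0.4] jv [ 0. -0. -0.  0. -0. -0.] j [-0.75 -0.16  2.04  0.37  0.85  0.8 ]
to go tool mm [ 0.  -0.1  0.3] rot [ 0.03 -0.14 -0.02]
```

Gripped, with the opening at 0.503, about 43 mm. Turning anticlockwise (az negative) in checked steps.

>>> {"api": "move_arm", "payload": {"rows": [{"tx":0,"ty":0,"tz":0,"ax":0,"ay":0,"az":-6,"jaw":255},{"tx":0,"ty":0,"tz":0,"ax":0,"ay":0,"az":-6,"jaw":255},{"tx":0,"ty":0,"tz":0,"ax":0,"ay":0,"az":-6,"jaw":255},{"tx":0,"ty":0,"tz":0,"ax":0,"ay":0,"az":-6,"jaw":255},{"tx":0,"ty":0,"tz":0,"ax":0,"ay":0,"az":0,"jaw":255}]}}

```text
time: 21.95
tool_pos: [0.5452, -0.2966, 0.1453]
tool_rot: [0.077, 0.957, 0.13, 0.249]
contact_force: [-0.1, 0.4, 0.7]
gripper_width: 0.506
```

```bash
python3 -c "
from st import *
st(turn=90)
from look import *
look('wrist','w28')"
```

```text
t 21.95 tcp in bottle [ 0.9 -0.  10.3] w 0.506 F [-0.1  0.4  0.7] jv [ 0.   -0.    0.    0.   -0.    0.03] j [-0.74 -0.16  2.04  0.38  0.85  0.37]
to go tool mm [-0.7  0.2  0.3] rot [  0.18  -0.15 -65.14]
p [ 0.5452 -0.2966  0.1453] x [0.842 0.287 0.457] z [ 0.497 -0.082 -0.864] j [-0.74 -0.16  2.04  0.38  0.85  0.37] w 0.506 F [-0.1  0.4  0.7] t 21.95
```

View pics/w28.png

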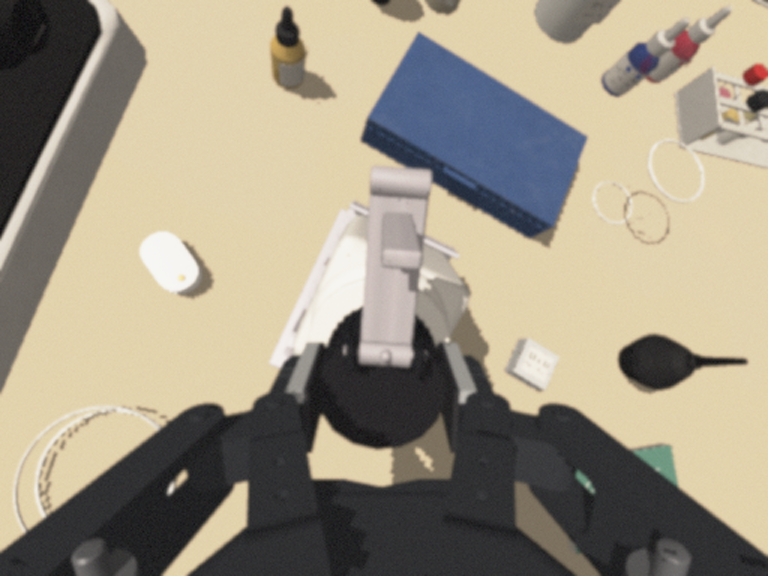

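The cap turns with the gripper: the tab keeps its place in the tool view while the bottle rotates below it. Continuing.

>>> {"api": "move_arm", "payload": {"rows": [{"tx":0,"ty":0,"tz":0,"ax":0,"ay":0,"az":-6.5,"jaw":255},{"tx":0,"ty":0,"tz":0,"ax":0,"ay":0,"az":-6.5,"jaw":255},{"tx":0,"ty":0,"tz":0,"ax":0,"ay":0,"az":-6.5,"jaw":255},{"tx":0,"ty":0,"tz":0,"ax":0,"ay":0,"az":-6.5,"jaw":255},{"tx":0,"ty":0,"tz":0,"ax":0,"ay":0,"az":-6.5,"jaw":255},{"tx":0,"ty":0,"tz":0,"ax":0,"ay":0,"az":-6.5,"jaw":255},{"tx":0,"ty":0,"tz":0,"ax":0,"ay":0,"az":-6.5,"jaw":255},{"tx":0,"ty":0,"tz":0,"ax":0,"ay":0,"az":-6.5,"jaw":255},{"tx":0,"ty":0,"tz":0,"ax":0,"ay":0,"az":-6.5,"jaw":255},{"tx":0,"ty":0,"tz":0,"ax":0,"ay":0,"az":0,"jaw":255},{"tx":0,"ty":0,"tz":0,"ax":0,"ay":0,"az":0,"jaw":255}]}}

```text
time: 23.1
tool_pos: [0.5455, -0.2963, 0.1455]
tool_rot: [0.19, 0.768, 0.585, 0.179]
contact_force: [-0.2, 0.2, -0.3]
gripper_width: 0.507
```

```bash
python3 -c "
from st import *
st(turn=90)
from look import *
look('wrist','w29')"
```

```text
t 23.1 tcp in bottle [ 1.2  0.3 10.3] w 0.507 F [-0.2  0.2 -0.3] jv [ 0.   -0.    0.   -0.    0.    0.01] j [-0.74 -0.16  2.04  0.38  0.85 -0.67]
to go tool mm [-0.9 -0.8  0.3] rot [ 0.26 -0.1  -5.96]
p [ 0.5455 -0.2963  0.1455] x [0.25  0.967 0.054] z [ 0.497 -0.081 -0.864] j [-0.74 -0.16  2.04  0.38  0.85 -0.67] w 0.507 F [-0.2  0.2 -0.3] t 23.1
```

View pics/w29.png

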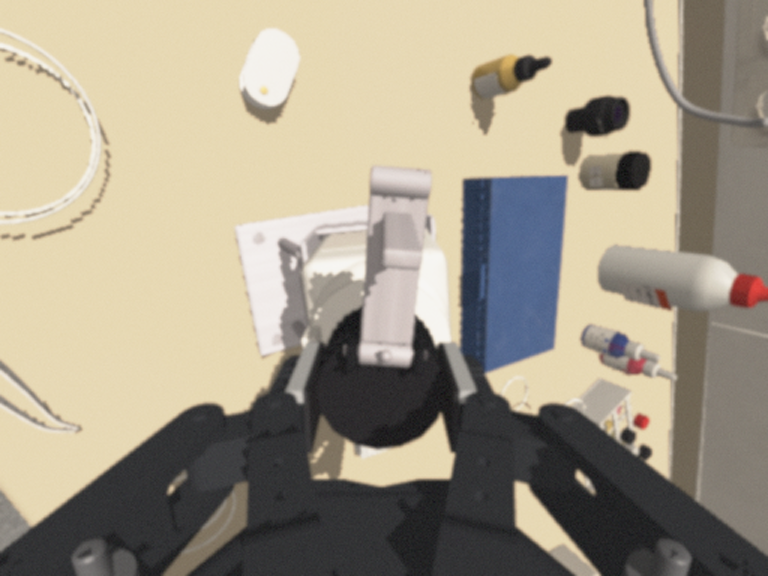

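Turned 84°, with the tab unmoved in the grip, so the cap is at about 80°, inside the 55–105° window. Pulling off along the axis in small steps.

>>> {"api": "move_arm", "payload": {"rows": [{"tx":0,"ty":0,"tz":-0.006,"ax":0,"ay":0,"az":0,"jaw":255},{"tx":0,"ty":0,"tz":-0.008,"ax":0,"ay":0,"az":0,"jaw":255},{"tx":0,"ty":0,"tz":0,"ax":0,"ay":0,"az":0,"jaw":255},{"tx":0,"ty":0,"tz":0,"ax":0,"ay":0,"az":0,"jaw":255}]}}

```text
time: 23.55
tool_pos: [0.5376, -0.2948, 0.1582]
tool_rot: [0.189, 0.769, 0.584, 0.18]
contact_force: [1.0, -0.5, -2.0]
gripper_width: 0.501
```

```bash
python3 -c "
from st import *
st(1,0,60,turn=84)"
```

```text
t 23.55 tcp in bottle [ 0.5  0.5 25.3] w 0.501 F [ 1.  -0.5 -2. ] jv [-0.   -0.01  0.   -0.    0.01  0.01] j [-0.75 -0.2   2.04  0.37  0.88 -0.66]
to go tool mm [ -0.4   0.7 -34.7] rot [ 0.2  -0.13 -0.2 ]
```

Moved 15 mm with only 2 N of force, so the cap is coming off. Continuing.

>>> {"api": "move_arm", "payload": {"rows": [{"tx":0,"ty":0,"tz":-0.008,"ax":0,"ay":0,"az":0,"jaw":255},{"tx":0,"ty":0,"tz":-0.008,"ax":0,"ay":0,"az":0,"jaw":255},{"tx":0,"ty":0,"tz":0,"ax":0,"ay":0,"az":0,"jaw":255},{"tx":0,"ty":0,"tz":0,"ax":0,"ay":0,"az":0,"jaw":255}]}}

```text
time: 23.95
tool_pos: [0.529, -0.2939, 0.1739]
tool_rot: [0.189, 0.769, 0.584, 0.18]
contact_force: [0.4, 0.3, -1.6]
gripper_width: 0.505
```

```bash
python3 -c "
from st import *
st(1,0,80,turn=84)"
```

```text
t 23.95 tcp in bottle [ 0.9  0.  43.2] w 0.505 F [ 0.4  0.3 -1.6] jv [-0.   -0.01 -0.   -0.    0.    0.  ] j [-0.76 -0.24  2.05  0.37  0.92 -0.66]
to go tool mm [  0.    0.3 -36.8] rot [ 0.26 -0.06 -0.22]
```

>>> {"api": "move_arm", "payload": {"rows": [{"tx":0,"ty":0,"tz":-0.01,"ax":0,"ay":0,"az":0,"jaw":255},{"tx":0,"ty":0,"tz":-0.012,"ax":0,"ay":0,"az":0,"jaw":255},{"tx":0,"ty":0,"tz":-0.012,"ax":0,"ay":0,"az":0,"jaw":255},{"tx":0,"ty":0,"tz":-0.012,"ax":0,"ay":0,"az":0,"jaw":255},{"tx":0,"ty":0,"tz":0,"ax":0,"ay":0,"az":0,"jaw":255},{"tx":0,"ty":0,"tz":0,"ax":0,"ay":0,"az":0,"jaw":255}]}}

```text
time: 24.55
tool_pos: [0.5041, -0.2902, 0.2187]
tool_rot: [0.191, 0.769, 0.583, 0.18]
contact_force: [-0.5, 0.1, -2.1]
gripper_width: 0.504
```

```bash
python3 -c "
from st import *
st(1,0,100,turn=84)
from look import *
look('wrist','w30'); look('scene','s30')
im=cv2.imread('pics/s30.png'); cv2.imwrite('pics/s30c.png',cv2.resize(im[150:400,230:480],None,fx=2.4,fy=2.4))"
```

```text
t 24.55 tcp in bottle [ 1.5 -0.4 94.6] w 0.504 F [-0.5  0.1 -2.1] jv [-0.01 -0.02 -0.01  0.    0.01  0.  ] j [-0.8  -0.35  2.06  0.36  1.02 -0.65]
to go tool mm [ 0.4 -0.5 -5.4] rot [ 0.38  0.02 -0.2 ]
p [ 0.5041 -0.2902  0.2187] x [0.255 0.966 0.054] z [ 0.499 -0.084 -0.863] j [-0.8  -0.35  2.06  0.36  1.02 -0.65] w 0.504 F [-0.5  0.1 -2.1] t 24.55
p [ 0.5043 -0.2903  0.2188] x [0.255 0.966 0.054] z [ 0.499 -0.084 -0.863] j [-0.8  -0.35  2.06  0.36  1.02 -0.65] w 0.506 F [ 0.6  0.  -0.6] t 24.6
```

View pics/w30.png

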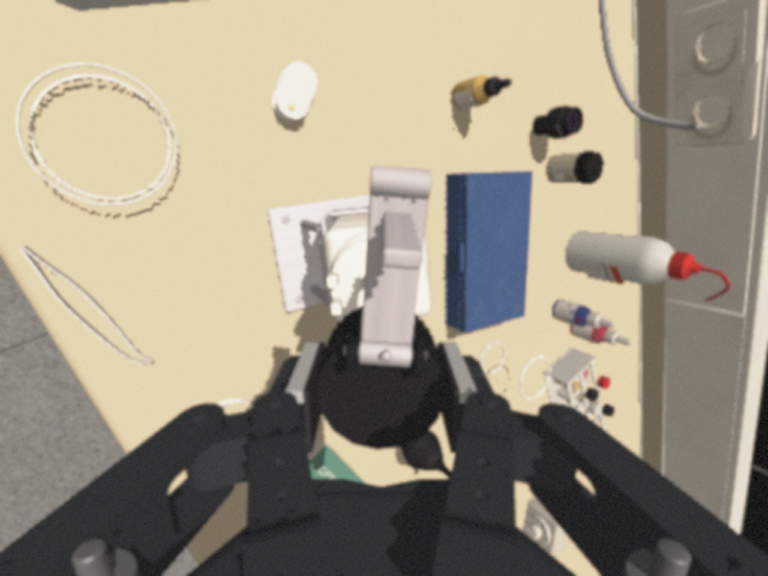

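View pics/s30c.png

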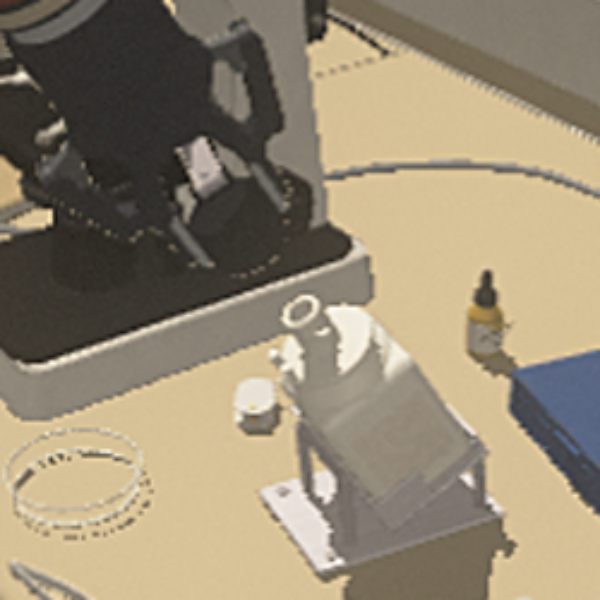

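The cap is off: the bare neck shows at (300,310) in the scene crop, and the cap is in the fingers with its tab still folded back. Now I'll carry it up, bring it upright with the tab turned away from the microscope, and go over the large dish.

```bash
python3 - <<'E'
from h import *
p,R,s=cur()
show(plan(p,R,[(np.array([.485,-.275,.30]),Rdown(22,66)),(np.array([.442,-.1745,.24]),Rdown(0,0))],jaw=255,maxd=.022,maxa=6.5))
E
```

```text
[{"tx": 0.0035, "ty": 0.0053, "tz": -0.0203, "ax": 2.03, "ay": -0.54, "az": 4.44, "jaw": 255}, {"tx": 0.0037, "ty": 0.0043, "tz": -0.0206, "ax": 2.03, "ay": -0.54, "az": 4.44, "jaw": 255}, {"tx": 0.0038, "ty": 0.0033, "tz": -0.0207, "ax": 2.03, "ay": -0.54, "az": 4.44, "jaw": 255}, {"tx": 0.0038, "ty": 0.0023, "tz": -0.0209, "ax": 2.03, "ay": -0.54, "az": 4.44, "jaw": 255}, {"tx": 0.0048, "ty": -0.0098, "tz": 0.0031, "ax": 1.15, "ay": -1.77, "az": 5.92, "jaw": 255}, {"tx": 0.0039, "ty": -0.0102, "tz": 0.0031, "ax": 1.15, "ay": -1.77, "az": 5.92, "jaw": 255}, {"tx": 0.0029, "ty": -0.0105, "tz": 0.0032, "ax": 1.15, "ay": -1.77, "az": 5.92, "jaw": 255}, {"tx": 0.0019, "ty": -0.0107, "tz": 0.0034, "ax": 1.15, "ay": -1.77, "az": 5.92, "jaw": 255}, {"tx": 0.0009, "ty": -0.0107, "tz": 0.0035, "ax": 1.15, "ay": -1.77, "az": 5.92, "jaw": 255}, {"tx": -0.0001, "ty": -0.0107, "tz": 0.0037, "ax": 1.15, "ay": -1.77, "az": 5.92, "jaw": 255}, {"tx": -0.0011, "ty": -0.0106, "tz": 0.004, "ax": 1.15, "ay": -1.77, "az": 5.92, "jaw": 255}, {"tx": -0.002, "ty": -0.0103, "tz": 0.0042, "ax": 1.15, "ay": -1.77, "az": 5.92, "jaw": 255}]

[{"tx": -0.0029, "ty": -0.01, "tz": 0.0045, "ax": 1.15, "ay": -1.77, "az": 5.92, "jaw": 255}, {"tx": -0.0038, "ty": -0.0095, "tz": 0.0048, "ax": 1.15, "ay": -1.77, "az": 5.92, "jaw": 255}, {"tx": -0.0046, "ty": -0.009, "tz": 0.0051, "ax": 1.15, "ay": -1.77, "az": 5.92, "jaw": 255}]
```

>>> {"api": "move_arm", "payload": {"rows": [{"tx":0.0035,"ty":0.005,"tz":-0.02,"ax":2,"ay":-0.5,"az":4.4,"jaw":255},{"tx":0.0037,"ty":0.004,"tz":-0.02,"ax":2,"ay":-0.5,"az":4.4,"jaw":255},{"tx":0.0038,"ty":0.003,"tz":-0.02,"ax":2,"ay":-0.5,"az":4.4,"jaw":255},{"tx":0.0038,"ty":0.002,"tz":-0.02,"ax":2,"ay":-0.5,"az":4.4,"jaw":255},{"tx":0,"ty":0,"tz":0,"ax":0,"ay":0,"az":0,"jaw":255}]}}

```text
time: 25.15
tool_pos: [0.4834, -0.2732, 0.294]
tool_rot: [0.11, 0.867, 0.462, 0.15]
contact_force: [0.6, 0.2, -0.7]
gripper_width: 0.503
```

```bash
python3 - <<'E'
from h import *
p,R,s=cur(); print(p.round(3),R.round(2).tolist(),s["time"],s["gripper_width"])
show(plan(p,R,[(np.array([.442,-.1745,.24]),Rdown(0,0))],jaw=255,maxd=.022,maxa=6.5))
E
```

```text
[ 0.483 -0.273  0.294] [[0.53, 0.77, 0.36], [0.83, -0.55, -0.05], [0.16, 0.33, -0.93]] 25.15 0.5030915203043069
[{"tx": 0.0047, "ty": -0.0094, "tz": 0.0027, "ax": 1.07, "ay": -1.75, "az": 5.88, "jaw": 255}, {"tx": 0.0038, "ty": -0.0098, "tz": 0.0028, "ax": 1.07, "ay": -1.75, "az": 5.88, "jaw": 255}, {"tx": 0.0029, "ty": -0.0101, "tz": 0.0029, "ax": 1.07, "ay": -1.75, "az": 5.88, "jaw": 255}, {"tx": 0.0019, "ty": -0.0103, "tz": 0.003, "ax": 1.07, "ay": -1.75, "az": 5.88, "jaw": 255}, {"tx": 0.0009, "ty": -0.0104, "tz": 0.0031, "ax": 1.07, "ay": -1.75, "az": 5.88, "jaw": 255}, {"tx": -0.0, "ty": -0.0104, "tz": 0.0033, "ax": 1.07, "ay": -1.75, "az": 5.88, "jaw": 255}, {"tx": -0.001, "ty": -0.0103, "tz": 0.0035, "ax": 1.07, "ay": -1.75, "az": 5.88, "jaw": 255}, {"tx": -0.0019, "ty": -0.01, "tz": 0.0038, "ax": 1.07, "ay": -1.75, "az": 5.88, "jaw": 255}, {"tx": -0.0028, "ty": -0.0097, "tz": 0.004, "ax": 1.07, "ay": -1.75, "az": 5.88, "jaw": 255}, {"tx": -0.0037, "ty": -0.0093, "tz": 0.0043, "ax": 1.07, "ay": -1.75, "az": 5.88, "jaw": 255}, {"tx": -0.0045, "ty": -0.0088, "tz": 0.0046, "ax": 1.07, "ay": -1.75, "az": 5.88, "jaw": 255}]
```

>>> {"api": "move_arm", "payload": {"rows": [{"tx":0.0047,"ty":-0.0094,"tz":0.0027,"ax":1.1,"ay":-1.75,"az":5.9,"jaw":255},{"tx":0.0038,"ty":-0.0098,"tz":0.0028,"ax":1.1,"ay":-1.75,"az":5.9,"jaw":255},{"tx":0.003,"ty":-0.01,"tz":0.003,"ax":1.1,"ay":-1.75,"az":5.9,"jaw":255},{"tx":0.002,"ty":-0.01,"tz":0.003,"ax":1.1,"ay":-1.75,"az":5.9,"jaw":255},{"tx":0.001,"ty":-0.01,"tz":0.003,"ax":1.1,"ay":-1.75,"az":5.9,"jaw":255},{"tx":0,"ty":-0.01,"tz":0.003,"ax":1.1,"ay":-1.75,"az":5.9,"jaw":255},{"tx":-0.001,"ty":-0.01,"tz":0.0035,"ax":1.1,"ay":-1.75,"az":5.9,"jaw":255},{"tx":-0.002,"ty":-0.01,"tz":0.004,"ax":1.1,"ay":-1.75,"az":5.9,"jaw":255},{"tx":-0.003,"ty":-0.0097,"tz":0.004,"ax":1.1,"ay":-1.75,"az":5.9,"jaw":255},{"tx":-0.0037,"ty":-0.0093,"tz":0.0043,"ax":1.1,"ay":-1.75,"az":5.9,"jaw":255},{"tx":0,"ty":0,"tz":0,"ax":0,"ay":0,"az":0,"jaw":255},{"tx":0,"ty":0,"tz":0,"ax":0,"ay":0,"az":0,"jaw":255}]}}

```text
time: 26.35
tool_pos: [0.4414, -0.1769, 0.2209]
tool_rot: [-0.002, 0.999, -0.04, -0.0]
contact_force: [0.1, 0.0, -0.9]
gripper_width: 0.503
```

```bash
cat > dish.py <<'E'
from look import *
def dv(out,D=np.array([.442,-.1745,0])):
    p,R,s=cur()
    t=np.linspace(0,2*np.pi,60); ring=lambda r,z:[D+np.array([r*np.cos(a),r*np.sin(a),z]) for a in t]
    f=look("wrist",out,[]); S=1.5
    im=cv2.resize(cv2.cvtColor(f["color"],cv2.COLOR_RGB2BGR),None,fx=S,fy=S,interpolation=cv2.INTER_CUBIC)
    for X,c in [(ring(.044,.016),(0,0,255)),(ring(.044,0),(0,200,0))]:
        for q in proj(f,X): cv2.circle(im,(int(q[0]*S+.5),int(q[1]*S+.5)),1,c,-1)
    cv2.imwrite(f"pics/{out}.png",im)
    show(plan(p,R,[(D+np.array([0,0,p[2]]),Rdown(0,0))],jaw=255,maxd=.022,maxa=6.5))
E
python3 -c "
from dish import *
dv('w31')"
```

```text
p [ 0.4414 -0.1769  0.2209] x [ 0.997 -0.081 -0.001] z [-0.     0.003 -1.   ] j [-0.54 -0.31  1.96  0.    1.49  1.11] w 0.503 F [ 0.1  0.  -0.9] t 26.35
[{"tx": 0.0004, "ty": -0.0024, "tz": 0.0, "ax": -0.19, "ay": 0.05, "az": 4.77, "jaw": 255}]
```

View pics/w31.png

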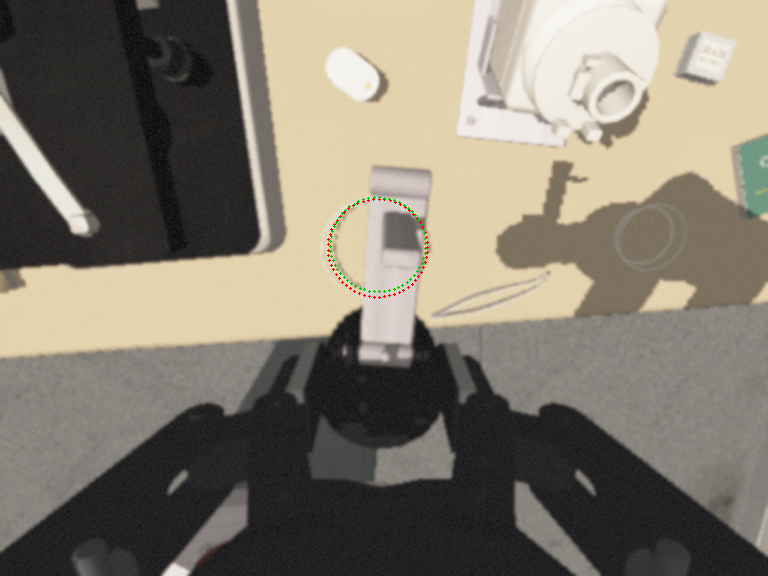

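The cap is upright. The drawn rings sit about 5 px right of the real rim: the top-view circle I measured was mixed with its shadow. I'll zoom in to refine the dish centre.

```bash
python3 - <<'E'
from look import *
f=pickle.load(open("w31.pkl","rb")); S=7;x0,y0=205,120
im=cv2.resize(cv2.cvtColor(f["color"],cv2.COLOR_RGB2BGR)[y0:y0+85,x0:x0+90],None,fx=S,fy=S,interpolation=cv2.INTER_CUBIC)
t=np.linspace(0,2*np.pi,60)
for D,c in [(np.array([.442,-.168,0]),(0,0,255))]:
  for z in (.016,0):
    for a in t:
        q=proj(f,[D+np.array([.044*np.cos(a),.044*np.sin(a),z])])[0]; cv2.circle(im,(int((q[0]-x0+.5)*S),int((q[1]-y0+.5)*S)),2,c if z else (0,200,0),-1)
cv2.imwrite("pics/w31z.png",im)
d=pickle.load(open("f0.pkl","rb"))["top"]; S=9;x0,y0=160,255
im=cv2.resize(cv2.cvtColor(d["color"],cv2.COLOR_RGB2BGR)[y0:y0+55,x0:x0+65],None,fx=S,fy=S,interpolation=cv2.INTER_CUBIC)
for D,c in [(np.array([.442,-.168,0]),(0,0,255))]:
  for z in (.016,0):
    for a in t:
        q=proj(d,[D+np.array([.044*np.cos(a),.044*np.sin(a),z])])[0]; cv2.circle(im,(int((q[0]-x0+.5)*S),int((q[1]-y0+.5)*S)),2,c if z else (0,200,0),-1)
cv2.imwrite("pics/topz.png",im)
E
```

```text
(no output)
```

View pics/w31z.png

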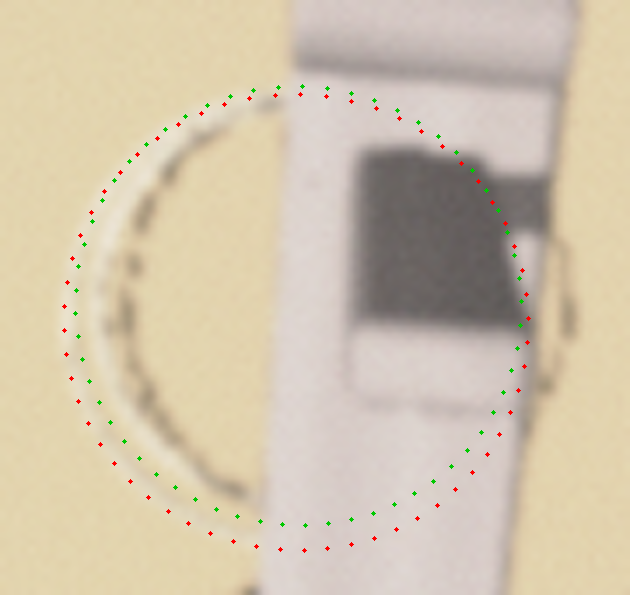

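View pics/topz.png

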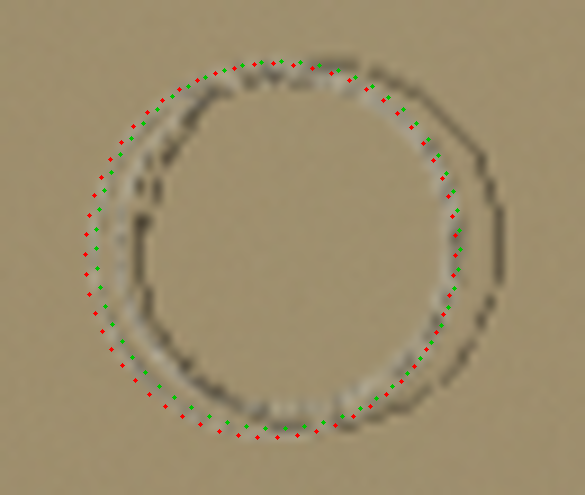

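With centre (0.442,-0.168) the rings fit the rim in both views, with the right edge at (455,235) in the top crop. I'll use (0.443,-0.169), shift 8 mm, and descend in checked steps.

>>> {"api": "move_arm", "payload": {"rows": [{"tx":0.001,"ty":-0.004,"tz":0.005,"ax":0,"ay":0,"az":0,"jaw":255},{"tx":0,"ty":-0.004,"tz":0.01,"ax":0,"ay":0,"az":0,"jaw":255},{"tx":0,"ty":0,"tz":0.012,"ax":0,"ay":0,"az":0,"jaw":255},{"tx":0,"ty":0,"tz":0.012,"ax":0,"ay":0,"az":0,"jaw":255},{"tx":0,"ty":0,"tz":0.012,"ax":0,"ay":0,"az":0,"jaw":255},{"tx":0,"ty":0,"tz":0.012,"ax":0,"ay":0,"az":0,"jaw":255},{"tx":0,"ty":0,"tz":0.01,"ax":0,"ay":0,"az":0,"jaw":255},{"tx":0,"ty":0,"tz":0,"ax":0,"ay":0,"az":0,"jaw":255},{"tx":0,"ty":0,"tz":0,"ax":0,"ay":0,"az":0,"jaw":255}]}}

```text
time: 27.3
tool_pos: [0.4421, -0.1683, 0.1395]
tool_rot: [-0.002, 0.999, -0.039, -0.001]
contact_force: [-0.0, 0.1, -0.9]
gripper_width: 0.506
```

```bash
python3 -c "
from dish import *
D=np.array([.443,-.169,0])
dv('w32',D)
p,R,s=cur(); print(s['gripper_width'])
f=look('scene','s32')
im=cv2.resize(cv2.cvtColor(f['color'],cv2.COLOR_RGB2BGR)[140:260,120:260],None,fx=5,fy=5,interpolation=cv2.INTER_CUBIC)
for r,z in [(.044,.016),(.044,0)]:
  for a in np.linspace(0,6.28,60):
    q=proj(f,[D+np.array([r*np.cos(a),r*np.sin(a),z])])[0]; cv2.circle(im,(int((q[0]-120+.5)*5),int((q[1]-140+.5)*5)),1,(0,0,255),-1)
cv2.imwrite('pics/s32c.png',im)
"
```

```text
p [ 0.4421 -0.1683  0.1395] x [ 0.997 -0.078 -0.002] z [-0.001  0.004 -1.   ] j [-0.52 -0.25  2.05  0.    1.34  1.13] w 0.506 F [-0.   0.1 -0.9] t 27.3
[{"tx": 0.001, "ty": 0.0006, "tz": -0.0, "ax": -0.22, "ay": 0.11, "az": 4.92, "jaw": 255}]

0.5032566855445458
p [ 0.442  -0.1683  0.1395] x [ 0.997 -0.078 -0.002] z [-0.002  0.004 -1.   ] j [-0.52 -0.25  2.05  0.    1.34  1.13] w 0.503 F [-0.8  0.3 -1. ] t 27.35
```

View pics/w32.png

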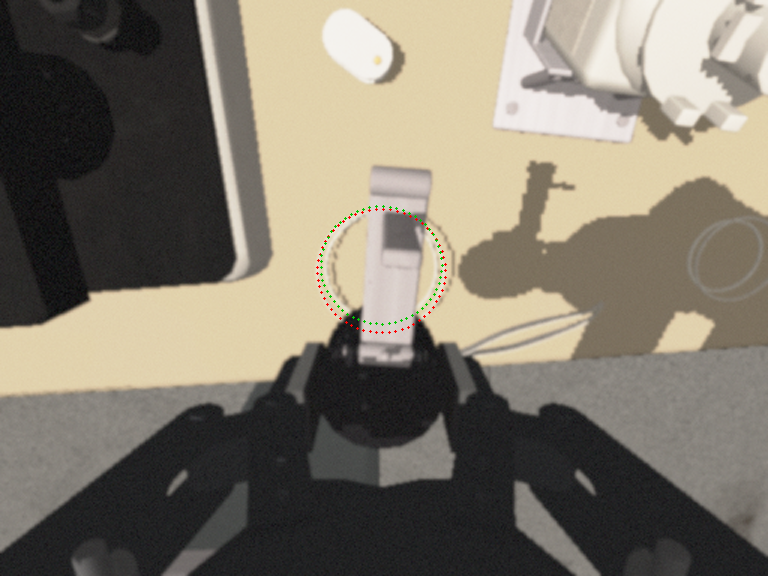

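View pics/s32c.png

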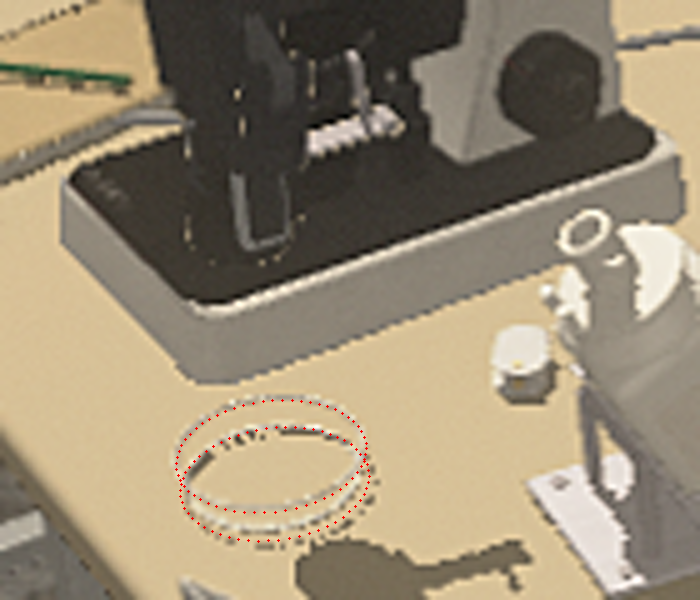

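The rings fit the rim in the scene view too, at (270,470) in the crop. Continuing down.

>>> {"api": "move_arm", "payload": {"rows": [{"tx":0,"ty":0,"tz":0.01,"ax":0,"ay":0,"az":0,"jaw":255},{"tx":0,"ty":0,"tz":0.011,"ax":0,"ay":0,"az":0,"jaw":255},{"tx":0,"ty":0,"tz":0.011,"ax":0,"ay":0,"az":0,"jaw":255},{"tx":0,"ty":0,"tz":0.011,"ax":0,"ay":0,"az":0,"jaw":255},{"tx":0,"ty":0,"tz":0.011,"ax":0,"ay":0,"az":0,"jaw":255},{"tx":0,"ty":0,"tz":0.011,"ax":0,"ay":0,"az":0,"jaw":255},{"tx":0,"ty":0,"tz":0.01,"ax":0,"ay":0,"az":0,"jaw":255},{"tx":0,"ty":0,"tz":0.005,"ax":0,"ay":0,"az":0,"jaw":255},{"tx":0,"ty":0,"tz":0,"ax":0,"ay":0,"az":0,"jaw":255},{"tx":0,"ty":0,"tz":0,"ax":0,"ay":0,"az":0,"jaw":255}]}}

```text
time: 28.4
tool_pos: [0.4424, -0.1683, 0.053]
tool_rot: [-0.002, 0.999, -0.039, -0.0]
contact_force: [0.4, 0.4, -0.9]
gripper_width: 0.501
```

```bash
python3 -c "
from dish import *
D=np.array([.443,-.169,0])
dv('w33',D)
"
```

```text
p [ 0.4424 -0.1683  0.053 ] x [ 0.997 -0.078 -0.001] z [-0.001  0.004 -1.   ] j [-0.52 -0.13  2.1   0.    1.17  1.13] w 0.501 F [ 0.4  0.4 -0.9] t 28.4
[{"tx": 0.0006, "ty": 0.0007, "tz": -0.0, "ax": -0.2, "ay": 0.05, "az": 4.92, "jaw": 255}]
```

View pics/w33.png

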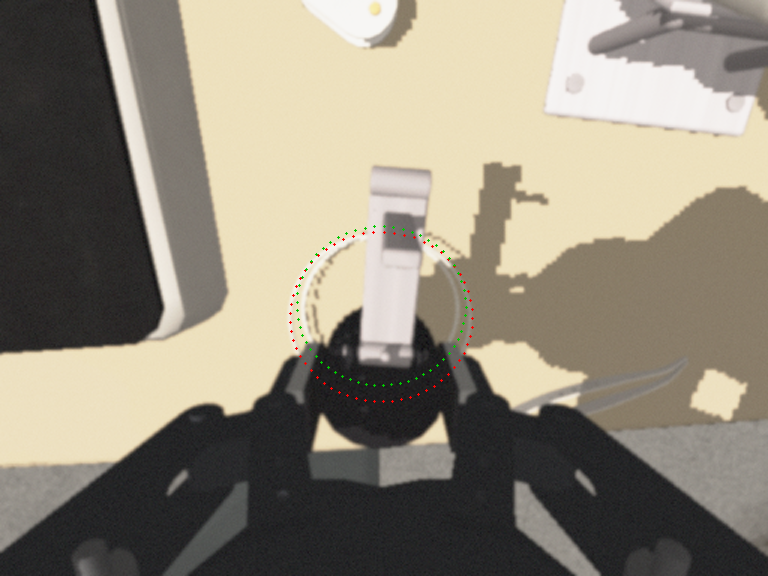

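The rim spans about 293–472, centred on the cap at 381. Continuing down, then gently for the last part.

>>> {"api": "move_arm", "payload": {"rows": [{"tx":0,"ty":0,"tz":0.008,"ax":0,"ay":0,"az":0,"jaw":255},{"tx":0,"ty":0,"tz":0.008,"ax":0,"ay":0,"az":0,"jaw":255},{"tx":0,"ty":0,"tz":0.008,"ax":0,"ay":0,"az":0,"jaw":255},{"tx":0,"ty":0,"tz":0.006,"ax":0,"ay":0,"az":0,"jaw":255},{"tx":0,"ty":0,"tz":0,"ax":0,"ay":0,"az":0,"jaw":255},{"tx":0,"ty":0,"tz":0,"ax":0,"ay":0,"az":0,"jaw":255}]}}

```text
time: 29.05
tool_pos: [0.4433, -0.1687, 0.0215]
tool_rot: [-0.001, 0.999, -0.039, 0.001]
contact_force: [-0.0, 0.4, -0.8]
gripper_width: 0.505
```

>>> {"api": "move_arm", "payload": {"rows": [{"tx":0,"ty":0,"tz":0.002,"ax":0,"ay":0,"az":0,"jaw":255},{"tx":0,"ty":0,"tz":0,"ax":0,"ay":0,"az":0,"jaw":255}]}}

```text
time: 29.25
tool_pos: [0.4434, -0.1687, 0.0196]
tool_rot: [-0.001, 0.999, -0.039, 0.001]
contact_force: [1.0, 0.5, -0.9]
gripper_width: 0.499
```

>>> {"api": "move_arm", "payload": {"rows": [{"tx":0,"ty":0,"tz":0.002,"ax":0,"ay":0,"az":0,"jaw":255},{"tx":0,"ty":0,"tz":0.002,"ax":0,"ay":0,"az":0,"jaw":255},{"tx":0,"ty":0,"tz":0.001,"ax":0,"ay":0,"az":0,"jaw":255},{"tx":0,"ty":0,"tz":0,"ax":0,"ay":0,"az":0,"jaw":255}]}}

```text
time: 29.65
tool_pos: [0.444, -0.169, 0.0148]
tool_rot: [-0.001, 0.999, -0.039, 0.002]
contact_force: [0.1, -0.2, -1.3]
gripper_width: 0.5
```

>>> {"api": "move_arm", "payload": {"rows": [{"tx":0,"ty":0,"tz":0.001,"ax":0,"ay":0,"az":0,"jaw":255},{"tx":0,"ty":0,"tz":0.001,"ax":0,"ay":0,"az":0,"jaw":255},{"tx":0,"ty":0,"tz":0,"ax":0,"ay":0,"az":0,"jaw":255}]}}

```text
time: 29.95
tool_pos: [0.4442, -0.1691, 0.013]
tool_rot: [-0.001, 0.999, -0.039, 0.002]
contact_force: [-0.5, -0.4, -0.1]
gripper_width: 0.501
```

>>> {"api": "move_arm", "payload": {"rows": [{"tx":0,"ty":0,"tz":0.001,"ax":0,"ay":0,"az":0,"jaw":255},{"tx":0,"ty":0,"tz":0,"ax":0,"ay":0,"az":0,"jaw":255}]}}

```text
time: 30.15
tool_pos: [0.4444, -0.1693, 0.0131]
tool_rot: [-0.001, 0.999, -0.039, 0.001]
contact_force: [0.4, -0.5, -0.5]
gripper_width: 0.505
```

```bash
python3 -c "
from look import *
f=look('scene','s34')
im=cv2.resize(cv2.cvtColor(f['color'],cv2.COLOR_RGB2BGR)[170:260,130:230],None,fx=7,fy=7,interpolation=cv2.INTER_CUBIC)
cv2.imwrite('pics/s34c.png',im)
"
```

```text
p [ 0.4444 -0.1693  0.0131] x [ 0.997 -0.078  0.003] z [ 0.003  0.001 -1.   ] j [-0.52 -0.06  2.12  0.    1.08  1.13] w 0.505 F [ 0.4 -0.5 -0.5] t 30.15
```

View pics/s34c.png

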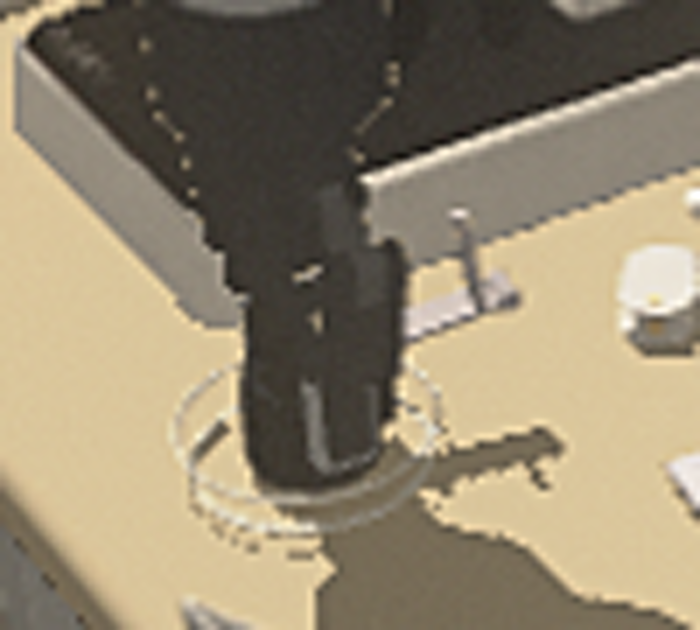

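The last 1 mm step did not move it and the weight reading fell from about -0.9 towards 0, so it is probably on the floor. One more small step to confirm.

>>> {"api": "move_arm", "payload": {"rows": [{"tx":0,"ty":0,"tz":0.0015,"ax":0,"ay":0,"az":0,"jaw":255},{"tx":0,"ty":0,"tz":0.001,"ax":0,"ay":0,"az":0,"jaw":255}]}}

```text
time: 30.4
tool_pos: [0.4445, -0.1694, 0.0128]
tool_rot: [-0.001, 0.999, -0.039, 0.0]
contact_force: [-4.4, 2.2, 9.5]
gripper_width: 0.501
```

It is on the floor, with 9.5 N upward. I'll relax, then open only slightly so the finger backs stay clear of the rim.

>>> {"api": "move_arm", "payload": {"rows": [{"tx":0,"ty":0,"tz":-0.0003,"ax":0,"ay":0,"az":0,"jaw":255},{"tx":0,"ty":0,"tz":0,"ax":0,"ay":0,"az":0,"jaw":122},{"tx":0,"ty":0,"tz":0,"ax":0,"ay":0,"az":0,"jaw":116},{"tx":0,"ty":0,"tz":0,"ax":0,"ay":0,"az":0,"jaw":110},{"tx":0,"ty":0,"tz":0,"ax":0,"ay":0,"az":0,"jaw":110}]}}

```text
time: 30.9
tool_pos: [0.4447, -0.1696, 0.0128]
tool_rot: [-0.001, 0.999, -0.039, 0.001]
contact_force: [0.4, -0.4, -1.4]
gripper_width: 0.564
```

```bash
python3 -c "
from look import *
f=look('wrist','w35')
"
```

```text
p [ 0.4447 -0.1696  0.0128] x [ 0.997 -0.077  0.002] z [ 0.002  0.001 -1.   ] j [-0.52 -0.05  2.12  0.    1.08  1.13] w 0.564 F [ 0.4 -0.4 -1.4] t 30.9
```

View pics/w35.png

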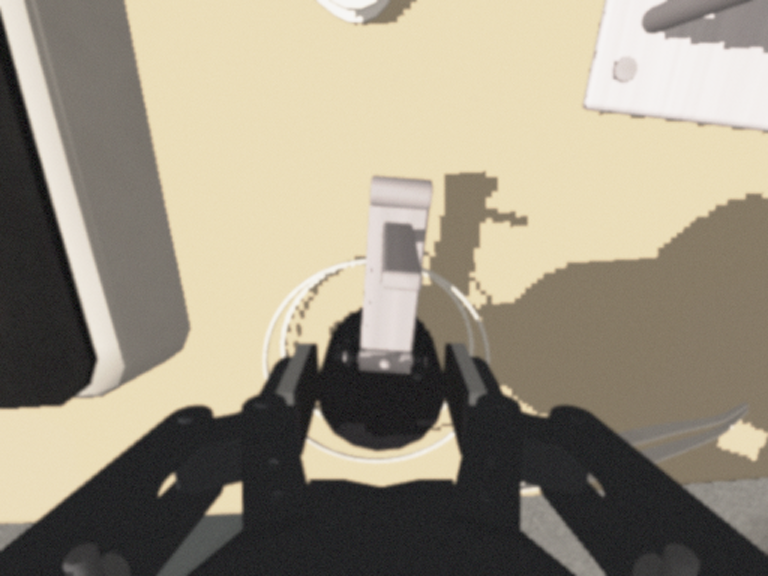

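Released: about 2 mm of gap each side, with the cap centred in the rim ring (265–488 wide). Raising straight up.

>>> {"api": "move_arm", "payload": {"rows": [{"tx":0,"ty":0,"tz":-0.005,"ax":0,"ay":0,"az":0,"jaw":108},{"tx":0,"ty":0,"tz":-0.008,"ax":0,"ay":0,"az":0,"jaw":105},{"tx":0,"ty":0,"tz":-0.008,"ax":0,"ay":0,"az":0,"jaw":90},{"tx":0,"ty":0,"tz":-0.01,"ax":0,"ay":0,"az":0,"jaw":70},{"tx":0,"ty":0,"tz":-0.01,"ax":0,"ay":0,"az":0,"jaw":60},{"tx":0,"ty":0,"tz":-0.01,"ax":0,"ay":0,"az":0,"jaw":60},{"tx":0,"ty":0,"tz":-0.015,"ax":0,"ay":0,"az":0,"jaw":60},{"tx":0,"ty":0,"tz":-0.02,"ax":0,"ay":0,"az":0,"jaw":60},{"tx":0,"ty":0,"tz":-0.02,"ax":0,"ay":0,"az":0,"jaw":60},{"tx":0,"ty":0,"tz":-0.03,"ax":0,"ay":0,"az":0,"jaw":60},{"tx":0,"ty":0,"tz":-0.03,"ax":0,"ay":0,"az":0,"jaw":60},{"tx":0,"ty":0,"tz":0,"ax":0,"ay":0,"az":0,"jaw":60}]}}

```text
time: 32.15
tool_pos: [0.4446, -0.1699, 0.1933]
tool_rot: [0.0, 0.999, -0.039, 0.003]
contact_force: [0.2, 0.6, 0.3]
gripper_width: 0.762
```

```bash
python3 -c "
from look import *
D=np.array([.443,-.169,0])
t=np.linspace(0,6.28,40)
f=look('wrist','w36',[D+np.array([.044*np.cos(a),.044*np.sin(a),.016]) for a in t]+[D+[0.0015,-.0006,0]+np.array([.022*np.cos(a),.022*np.sin(a),.036]) for a in t])
f=look('scene','s36')
im=cv2.resize(cv2.cvtColor(f['color'],cv2.COLOR_RGB2BGR)[170:260,130:230],None,fx=6,fy=6,interpolation=cv2.INTER_CUBIC)
cv2.imwrite('pics/s36c.png',im)
"
```

```text
p [ 0.4446 -0.1699  0.1933] x [ 0.997 -0.077  0.006] z [ 0.006 -0.001 -1.   ] j [-0.52 -0.3   1.99  0.    1.44  1.13] w 0.762 F [0.2 0.6 0.3] t 32.15
p [ 0.4437 -0.1694  0.1911] x [ 0.997 -0.077  0.003] z [ 0.003  0.001 -1.   ] j [-0.52 -0.29  2.    0.    1.44  1.13] w 0.768 F [ 0.5 -1.  -0.2] t 32.2
```

View pics/w36.png

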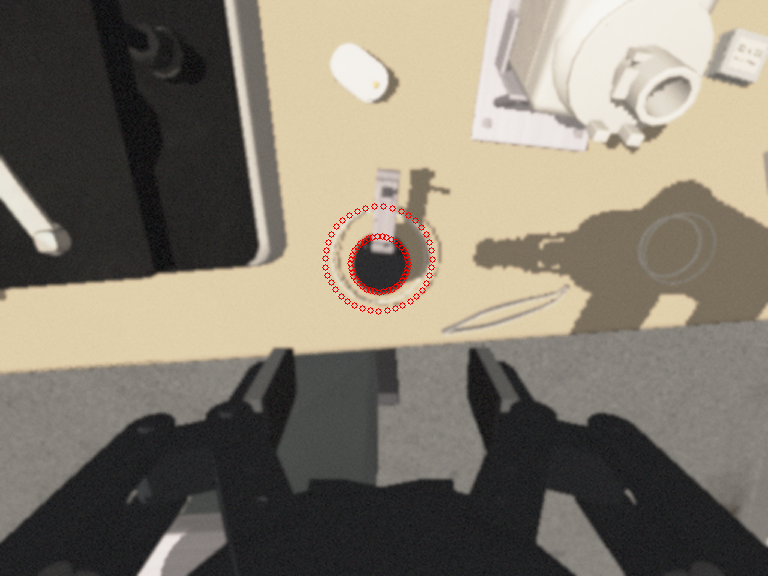

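View pics/s36c.png

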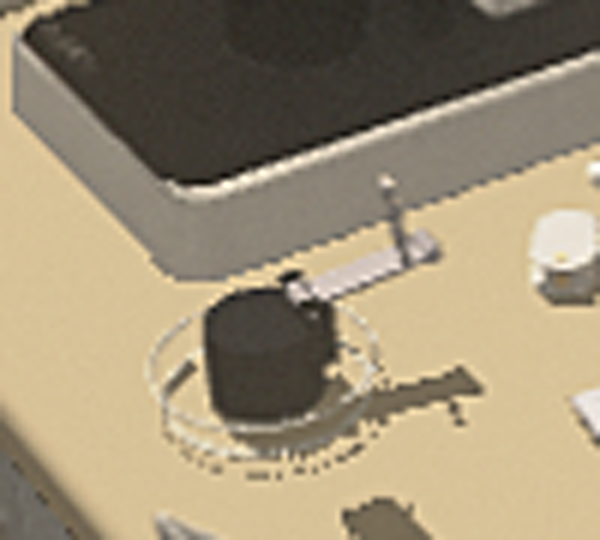

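The cap stands flat in the middle of the dish with its tab folded back, the key up at (385,180) in the scene crop, and the fingers well clear. Handing in.

```bash
python3 -c "
from plant import manip
print(manip.job_done()); print(manip.state()['time'])"
```

```text
the job is handed in; nothing more can be done
None
the job is handed in; nothing more can be done
```

The bottle is open. The cap stands mouth down in the large dish with its tab folded back, and I handed the job in at about 32 s of the 58 s allowed. The hand-in reports no verdict, so the results below come from my own measurements and pictures.

- **Folding the tab:** The first attempt failed. With the tool held straight down, the roll crept out of the pads at about 2 rad, and the tab sprang shut with its key resting on an ear. The cap had also turned about 6° clockwise. I measured the tab again, gripped it nearer the fingertips and turned the tool with it. It went over centre and stayed back with the fingers off.
- **Unscrewing:** I turned the cap about 84° anticlockwise. It came off along the bottle's axis with about 2 N of force.
- **Placing:** My first estimate of the dish centre was about 6 mm off because I had included its shadow. I corrected it before lowering. I lowered the cap until it touched the floor and felt 9.5 N, released it with the jaws opened about 2 mm each side, and lifted straight up.
- **Last checks:** The wrist and scene pictures show the cap upright within 2 mm of the dish centre, with the tab folded back and the key standing up. The fingers were about 0.18 m above the dish. The small dish, coverslip box and oil bottle look unmoved in the pictures; I didn't measure their positions at the end.

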